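Level the cylinder rack, load it and shut the keeper

TASK

Load the cylinder rack, whose telescoping saddle was left raised: while it is still empty, swing the keeper open and press the spring button on the post to let that saddle down hole by hole until it is level with the fixed saddle, and no further. Then lay every pneumatic cylinder from the bench on the rack, each in its own pair of V notches, barrel level across both saddles and end caps outside them (either way round). Last, turn the keeper's knob back until the bar clicks shut across all the cylinders; leave the cartons and the tub where they stand.

Things in the scene. Friction and masses are not known exactly. Their poses are not given: they have to be found in the camera images.
- rack: rack fixed to the bench, base plate 180 x 335 x 8 mm, with a telescoping saddle (x = -42 mm, the robot's left) and a fixed saddle (x = +42 mm): bars 246 mm long along y, 12 mm thick, each on a square post at y = 0, 4 V notches on top; 72 mm clear between them. Keeper post (26 mm, its head 50 mm thick) at x = 0, y = -162 mm, at the end near the robot. Origin: underside, midway between the saddles
- tele_saddle (a joint): height of the telescoping saddle above level, m: it locks at +0.06, +0.03, 0 (level with the fixed one) and -0.03 (too low); starts locked at +0.06. 1.6 kg; it drops by itself at about 60 mm/s once the button is pressed and stops at the next hole down, where the button springs out, even if the finger still presses. It cannot be raised again
- button_tip (a point): outermost point of the spring button in the post: steel dome, 16 mm wide, 9 mm proud of the left face of the 44 mm square sleeve (165 mm tall, 4 holes 30 mm apart). Press it level along the rack's +x until about flush with the face: 3 N at first, 5.5 N when flush. It moves with button and saddle: its height is 75 mm when the saddle is level, 105 and 135 mm when raised
- tele_mid (a point): middle of the telescoping saddle, at the height of its V bottoms (213 mm when level); V notches as on the fixed saddle
- fixed_mid (a point): middle of the fixed saddle, at the height of its V bottoms (213 mm). Notches 60 mm apart, sides sloping 40 degrees, crests 25 mm above the bottoms
- seat0 (a point): place 1 of 4 on the rack, counted from the keeper post: the point where the middle of a barrel lies (on its axis) when the cylinder is seated there, along the rack's x; fixed to the rack, true once the saddles are level
- seat1 (a point): place 2 of 4 on the rack, counted from the keeper post: the point where the middle of a barrel lies (on its axis) when the cylinder is seated there, along the rack's x; fixed to the rack, true once the saddles are level
- seat2 (a point): place 3 of 4 on the rack, counted from the keeper post: the point where the middle of a barrel lies (on its axis) when the cylinder is seated there, along the rack's x; fixed to the rack, true once the saddles are level
- seat3 (a point): place 4 of 4 on the rack, counted from the keeper post: the point where the middle of a barrel lies (on its axis) when the cylinder is seated there, along the rack's x; fixed to the rack, true once the saddles are level
- keeper (a joint): keeper angle, rad, anticlockwise from above: 1.3 = shut (as at the start), bar along the rack's +y over the middle of all four places, 6 mm above the barrels; 0 = fully open, bar about along the rack's +x. Its detent is at about 1.0: on either side it resists with up to 0.35 N m, past it it snaps to the stop at 1.3, or springs back to about 0.5; below that it turns freely and stays where left
- keeper_knob (a point): on the keeper's axis, at mid height of its black bar-shaped knob (64 mm long, 14 mm wide, 28 mm tall, upright axis, top 14 mm above this point); the knob and the keeper bar (276 mm from the axis to its end, 16 mm wide, 8 mm thick, its mid thickness 20 mm below this point) point the same way and turn together
- cyl0: pneumatic cylinder, 0.33 to 0.55 kg: round aluminium barrel 30 mm thick, 112 mm long, between two square grey end caps (36 x 36 mm, 30 mm long); a 12 mm steel rod sticks out 34 mm at its +x end (206 mm in all). Origin on the axis at the middle of the barrel (18 mm above the bench when it lies there); x along the axis. May be absent
- cyl1: pneumatic cylinder, 0.33 to 0.55 kg: round aluminium barrel 30 mm thick, 112 mm long, between two square grey end caps (36 x 36 mm, 30 mm long); a 12 mm steel rod sticks out 34 mm at its +x end (206 mm in all). Origin on the axis at the middle of the barrel (18 mm above the bench when it lies there); x along the axis. May be absent
- cyl2: pneumatic cylinder, 0.33 to 0.55 kg: round aluminium barrel 30 mm thick, 112 mm long, between two square grey end caps (36 x 36 mm, 30 mm long); a 12 mm steel rod sticks out 34 mm at its +x end (206 mm in all). Origin on the axis at the middle of the barrel (18 mm above the bench when it lies there); x along the axis. May be absent
- cyl3: pneumatic cylinder, 0.33 to 0.55 kg: round aluminium barrel 30 mm thick, 112 mm long, between two square grey end caps (36 x 36 mm, 30 mm long); a 12 mm steel rod sticks out 34 mm at its +x end (206 mm in all). Origin on the axis at the middle of the barrel (18 mm above the bench when it lies there); x along the axis. May be absent
- carton: closed cardboard carton 160 x 120 x 85 mm, a bystander; origin under its centre
- small_box: closed cardboard box 75 x 110 x 45 mm, a bystander; origin under its centre
- tub: round teal plastic tub 110 mm wide, 95 mm tall, a bystander; origin under its centre

How it is judged:
By the outcome, as a careful person would: the job done as asked, in the order asked, and still so for the second after the job is handed in, with the robot touching nothing.
Of cyl0, cyl1, cyl2, cyl3 only 2 to 4 are there at a start; the rules pass over those that are not, and their reading is None.
At some moment in a run one of cyl0, cyl1, cyl2, cyl3 may be knocked a few centimetres aside while the robot is not near it.
Once in a run the grip may slacken for a moment while it holds something.
It also fails if it takes over 210 s, if anything falls off the work surface, if the arm or the gripper's body presses on something with over 40 N, if the wrist force passes 120 N, or if a joint passes its speed limit or range.

ROBOT

A 6-joint arm with a two-finger parallel gripper is mounted at the origin on the work surface. World frame = base frame: x ahead of the robot, y to its left, z up, the work surface at z = 0. Lengths are in mm, angles in rad, forces in N, time in s.
With the tool pointing down it reaches from about 350 to 975 mm from the base axis. Payload 7.1 kg.
Tool frame: the origin (TCP) lies midway between the tips of the shut fingers; the grasp point (between the pads) lies 19 mm behind it (ctrl.hold_point_z is the distance from the TCP to the grasp point, in mm); z points along the fingers, y is the direction in which the jaws open and shut (so a half turn about z gives the same grasp; the last joint's range is limited). The gripper opens to 88 mm and grips with 3 to 60 N. Pads are 20 mm wide; open, the fingers measure 115 mm over their backs; the gripper's body (75 mm by 178 mm) begins 61 mm behind the grasp point.
Start: joints at [-1.163, 0.423, 1.63, -0, 1.089, -0.019], TCP at [258.74, -568.91, 222.675] pointing down, gripper open.
Joint ranges: [-3, 3], [-0.9, 2.11], [0.09, 2.58], [-1.31, 4.45], [0.11, 2.69], [-2.54, 2.54]. Speed limits (rad/s): [2.39, 2.39, 3.01, 3.14, 3.14, 3.14].

INTERFACE

Orientations are given as a rotation vector (axis times angle).
In Python, from workcell import ctrl, eyes gives the robot as it stands.
- The arm moves only by the tool move_arm, never from a script. Its argument "deltas" is a list of rows, each a list of 6 numbers: the shift along the tool's x, y, z in mm, then the turn, a rotation vector about the tool's x, y, z in rad. A call has 1 to 5 rows; each row shifts and turns the pose as measured when the row begins, along the tool's axes as they then stand; what a row does not reach is not made up. A row lasts 1/12 s, in which the tool goes at most 41.7 mm and 7.16 degrees, less where a joint would pass 70% of its speed; a pose out of reach is approached as far as the arm can. A call is refused whole if a number of a shift passes 41.7 or a number of a turn 0.125, either way. A call with a gripper value outside its range is refused whole. "hand" is the closure, from -1 (fully open) to 1 (shut), set as the call begins (left out, the last holds). The fingers move at their own pace and stop on an object; the grip force is fixed at half the most. Time passes only in rows, so rows that do not move let the fingers close. It gives the time, the measured TCP pose, the force and the opening at its end, in the units of the state.
- ctrl.get_obs(): the state, without advancing time (a new reading comes with each control period).
- eyes.get_image(name): name is "scene" or "side" or "wrist"; returns a dict with "frame" (384x512x3 uint8, red, green, blue), "range_z" (384x512 float32, mm along the optical axis (not along the pixel's ray), 0 where there is no reading), "fx", "fy", "cx", "cy" (pixels), "cam_to_world" (4x4, takes a point from camera to world coordinates). Camera axes: x right, y down, z forward; pixel columns grow to the right and rows downward; lengths in mm; the calibration is good to about 2 mm. A picture is of the moment at which its call begins.
- ctrl.close_job(): hands the job in, once; it reports no verdict.
The state is a dict: "t": time; "qpos": joint angles; "qvel": joint speeds; "joint_torque": joint torques, N m; "ee_pos": TCP position; "orientation": TCP orientation; "ft_force": force on the tool from outside, world axes, zero at the start; "moment": the same for the moment, N m; "width": finger opening in mm.
Only numpy, scipy, OpenCV 4.12 (cv2) and the standard library are available. Lean on these libraries where they do the work, as an engineer would, in place of code of your own. Each camera call takes 0.05 s, during which the arm holds its last target.

## Working session

There is one attempt and no reset: what is moved stays moved. The work goes in short steps, Python scripts to look and compute and a tool call to move; the robot and the scene stay as the last step left them, time stands still between calls to the robot, and variables do not carry over. Pictures are saved under pics/ and viewed, and the job is handed in when it is done.

Besides the shell and the picture viewer there is one more tool, called as name(argument=value, ...), one argument or row to a line, values as JSON. move_arm: Moves the arm, as the interface text tells. Its arguments: {"type":"object","properties":{"deltas":{"type":"array"},"hand":{"type":"number"}},"required":["deltas"]}

```bash
ls; mkdir -p pics; python3 - <<'E'
from workcell import ctrl, eyes
import cv2, numpy as np
print(ctrl.get_obs(), ctrl.hold_point_z)
for n in ["scene","side","wrist"]:
    d=eyes.get_image(n)
    cv2.imwrite(f"pics/{n}0.png",d["frame"][:,:,::-1])
    np.savez(f"pics/{n}0.npz",**d)
    print(n,d["fx"],d["fy"],d["cx"],d["cy"],np.round(d["cam_to_world"],3).tolist())
E
```

```text
pics
{'t': 0.0, 'qpos': array([-1.16302209e+00,  4.23825170e-01,  1.63068560e+00, -3.78683733e-05,
        1.08858963e+00, -1.89843763e-02]), 'qvel': array([ 0.00065972,  0.00069906,  0.00083707, -0.00097379,  0.00033935,
       -0.00027093]), 'joint_torque': array([ 2.54042301e-03, -5.44624507e+01, -2.73666787e+01,  6.45077974e-02,
        2.27211986e-02, -1.29137024e-04]), 'ee_pos': array([ 258.50513417, -568.42744249,  221.91320796]), 'orientation': array([-3.06889875e+00, -6.64990574e-01,  5.08951449e-04]), 'ft_force': array([0.45988818, 0.605846  , 1.05301141]), 'moment': array([-0.02101567, -0.00445208, -0.02133974]), 'width': 87.90390825085875} 18.700000000000003
scene 433.2868554443184 433.2868554443184 254.7921385221163 192.36157658720114 [[-0.034, 0.813, -0.582, 1513.656], [0.999, 0.037, -0.008, 104.42], [0.015, -0.582, -0.813, 1506.307], [0.0, 0.0, 0.0, 1.0]]
side 388.7102070815473 388.7102070815473 248.61303616206573 185.1352504208553 [[-0.825, -0.295, 0.482, -36.637], [-0.565, 0.455, -0.688, 955.504], [-0.017, -0.84, -0.542, 880.716], [0.0, 0.0, 0.0, 1.0]]
wrist 265.09019695730484 265.09019695730484 259.42037114112554 193.663835072952 [[0.415, -0.88, -0.233, 322.344], [-0.91, -0.401, -0.105, -540.784], [-0.001, 0.256, -0.967, 383.447], [0.0, 0.0, 0.0, 1.0]]
```

View pics/scene0.png

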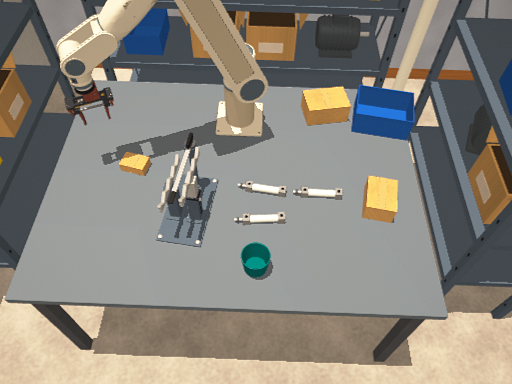

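View pics/side0.png

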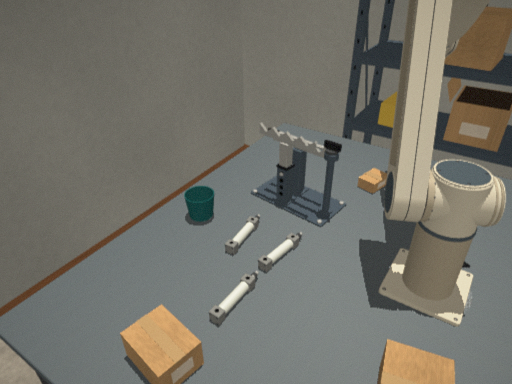

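View pics/wrist0.png

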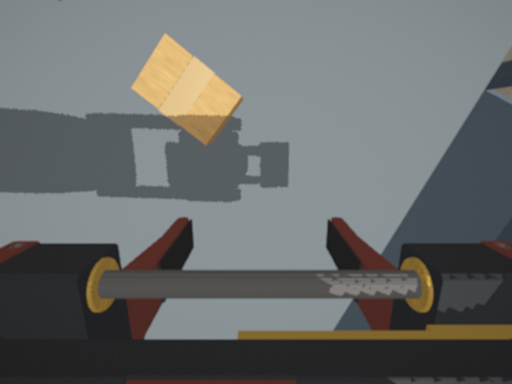

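The scene picture shows the rack near (190,205), three cylinders at (266,188), (322,192) and (263,218), the tub at (255,260), and boxes at (135,163), (380,198) and (326,105). Next I'll zoom in and measure.

```bash
cat > h.py <<'E'
import numpy as np, cv2
from workcell import ctrl, eyes
def grab(n,tag=None):
    d=eyes.get_image(n)
    if tag:
        np.savez(f"pics/{n}{tag}.npz",**d); cv2.imwrite(f"pics/{n}{tag}.png",d["frame"][:,:,::-1])
    return d
def load(n,tag): 
    z=np.load(f"pics/{n}{tag}.npz"); return {k:(z[k] if z[k].ndim else float(z[k])) for k in z}
def cloud(d):
    h,w=d["range_z"].shape; u,v=np.meshgrid(np.arange(w),np.arange(h)); z=d["range_z"].astype(float)
    P=np.stack([(u-d["cx"])/d["fx"]*z,(v-d["cy"])/d["fy"]*z,z],-1)
    T=d["cam_to_world"]; P=P@T[:3,:3].T+T[:3,3]; P[z==0]=np.nan; return P
def ray(d,u,v,h):
    T=d["cam_to_world"]; r=T[:3,:3]@np.array([(u-d["cx"])/d["fx"],(v-d["cy"])/d["fy"],1]); o=T[:3,3]
    return o+r*(h-o[2])/r[2]
def proj(d,p):
    T=d["cam_to_world"]; c=T[:3,:3].T@(np.asarray(p,float)-T[:3,3]); return np.array([c[0]/c[2]*d["fx"]+d["cx"],c[1]/c[2]*d["fy"]+d["cy"]])
def crop(d,u0,v0,u1,v1,s,fn):
    cv2.imwrite(fn,cv2.resize(d["frame"][v0:v1,u0:u1,::-1],None,fx=s,fy=s,interpolation=cv2.INTER_CUBIC))
E
python3 - <<'E'
from h import *
d=load("scene","0"); s=load("side","0")
crop(d,90,120,220,260,4,"pics/c1.png")
crop(d,220,170,360,240,5,"pics/c2.png")
crop(s,230,110,400,230,4,"pics/c3.png")
P=cloud(d)
hsv=cv2.cvtColor(d["frame"],cv2.COLOR_RGB2HSV)
# cylinders: above bench 5..60mm in the region
m=((P[...,2]>14)&(P[...,2]<60)).astype(np.uint8)
n,l,st,c=cv2.connectedComponentsWithStats(m)
for i in range(1,n):
    if st[i,4]>30:
        q=P[l==i]; print(i,st[i],np.round(np.nanmedian(q,0)),np.round(np.nanpercentile(q,[2,98],axis=0)).tolist())
E
```

```text
1 [137  17  26   9 157] [-726. -555.   37.] [[-739.0, -622.0, 16.0], [-709.0, -491.0, 59.0]]
2 [370  16   9  10  60] [-814.  745.   34.] [[-842.0, 726.0, 14.0], [-798.0, 768.0, 57.0]]
4 [124  20  45  34 337] [-472. -519.   37.] [[-704.0, -647.0, 16.0], [-460.0, -449.0, 59.0]]
14 [315  35  41  22 205] [-517.  492.   22.] [[-596.0, 389.0, 14.0], [-489.0, 589.0, 58.0]]
18 [192  48  17   9 103] [-459. -242.   36.] [[-471.0, -279.0, 15.0], [-449.0, -201.0, 57.0]]
20 [254  50  41  10 282] [-460.  168.   37.] [[-471.0, 60.0, 15.0], [-448.0, 266.0, 59.0]]
24 [48 54 12 13 87] [-334. -991.   38.] [[-372.0, -1019.0, 15.0], [-320.0, -977.0, 59.0]]
29 [379  60  11  11  68] [-391.  742.   36.] [[-427.0, 726.0, 16.0], [-381.0, 767.0, 59.0]]
33 [428  69  12  11  78] [-333.  990.   37.] [[-366.0, 975.0, 14.0], [-318.0, 1019.0, 58.0]]
35 [395  72  14  13  87] [-294.  816.   38.] [[-322.0, 798.0, 16.0], [-276.0, 853.0, 59.0]]
39 [  0  94  30  43 345] [   93. -1042.    35.] [[-63.0, -1087.0, 15.0], [175.0, -1034.0, 59.0]]
42 [358  95  52  26 404] [-110.  717.   38.] [[-138.0, 587.0, 15.0], [-13.0, 818.0
[... 640 characters left out ...]
1  33  41 256] [550. 574.  38.] [[404.0, 533.0, 15.0], [565.0, 646.0, 59.0]]
110 [293 187  50  12 346] [445. 361.  30.] [[424.0, 259.0, 15.0], [459.0, 451.0, 41.0]]
125 [167 207  19  15 129] [ 579. -218.   23.] [[543.0, -261.0, 14.0], [596.0, -196.0, 57.0]]
127 [186 207  21  16 131] [ 590. -139.   24.] [[545.0, -179.0, 15.0], [605.0, -111.0, 58.0]]
130 [234 212  52  12 385] [583. 120.  30.] [[557.0, 19.0, 15.0], [601.0, 212.0, 41.0]]
160 [478 234  18  14 124] [668. 983.  39.] [[631.0, 976.0, 17.0], [674.0, 1017.0, 60.0]]
172 [243 249  25  15 181] [748. 104.  38.] [[737.0, 57.0, 15.0], [780.0, 146.0, 59.0]]
175 [243 266  24  11  81] [827. 100.  40.] [[807.0, 61.0, 15.0], [834.0, 141.0, 59.0]]
```

View pics/c1.png

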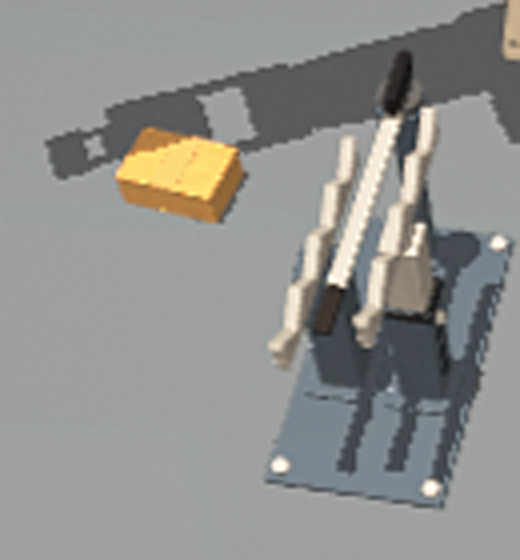

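View pics/c2.png

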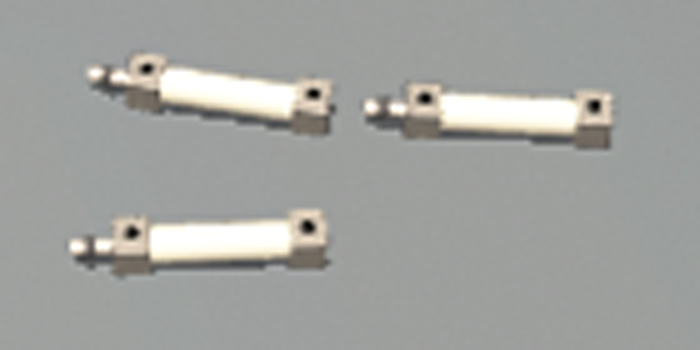

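View pics/c3.png

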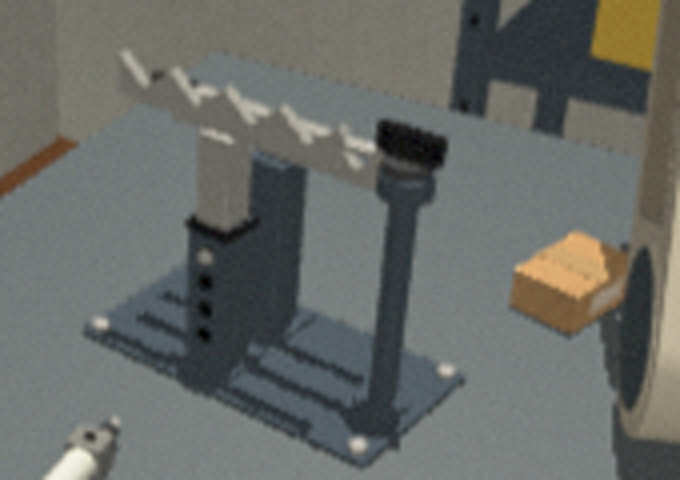

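```bash
python3 - <<'E'
from h import *
from scipy.optimize import least_squares
d=load("scene","0"); s=load("side","0")
C={'c_ff':((d,156.5,240),(90,167.5)),'c_fl':((d,200.75,246.5),(-90,167.5)),'c_nl':((d,218,179.5),(-90,-167.5)),
 's_fl':((s,230+83/4,110+328/4),(-90,167.5)),'s_nl':((s,230+362/4,110+463/4),(-90,-167.5)),'s_nr':((s,230+464/4,110+378/4),(90,-167.5))}
W={k:ray(*v[0],8)[:2] for k,v in C.items()}
for k in W: print(k,W[k].round(1))
def f(p):
    a=p[2];R=np.array([[np.cos(a),-np.sin(a)],[np.sin(a),np.cos(a)]])
    return np.concatenate([R@np.array(C[k][1])+p[:2]-W[k] for k in C])
r=least_squares(f,[450,-180,-1.5]); print(r.x,r.fun.reshape(-1,2).round(1))
B={'nl':((214.5,180.75),None),'ff':((160,236.25),None),'fl':((197.75,242),None)}
p=r.x;a=p[2];R=np.array([[np.cos(a),-np.sin(a)],[np.sin(a),np.cos(a)]])
for k,(u,_) in B.items(): print('scene bolt rack xy',k,(R.T@(ray(d,*u,9)[:2]-p[:2])).round(1))
for k,u in {'fl':(255,191),'nl':(319.5,221.25),'nr':(341.75,202.5)}.items(): print('side bolt',k,(R.T@(ray(s,*u,9)[:2]-p[:2])).round(1))
# checks: knob, button from both
T=lambda q:np.append(R@np.array(q[:2])+p[:2],q[2])
for nm,q in {'button':(-42-22-9,0,135),'knobtop':(0,-162,291.6),'fixedfar':(42,123,238),'telefar':(-42,123,298)}.items():
    print(nm,T(q).round(1),'scene',((proj(d,T(q))-[90,120])*4).round(),'side',((proj(s,T(q))-[230,110])*4).round())
P=cloud(d)
# rack heights
Q=np.concatenate([P[150:215,160:205].reshape(-1,3)]);Q=Q[(Q[:,2]>180)]
L=np.c_[(Q[:,:2]-p[:2])@R,Q[:,2]]
for x0 in range(-70,80,10):
    k=(L[:,0]>x0)&(L[:,0]<=x0+10); print(x0,k.sum(),np.percentile(L[k,2],[5,50,95]).round() if k.sum() else '', L[k,1].min().round() if k.sum() else '', L[k,1].max().round() if k.sum() else '')
E
```

```text
c_ff [ 688.8 -287.5]
c_fl [ 710.1 -111.2]
c_nl [380.2 -71.6]
s_fl [ 703.7 -114.8]
s_nl [375.5 -71.7]
s_nr [ 350.6 -242. ]
[ 530.96601749 -179.54757896   -1.69935971] [[-3.3 -2.8]
 [-1.5 -0.6]
 [-3.8  2.7]
 [ 4.9  3.1]
 [ 0.9  2.9]
 [ 2.8 -5.4]]
scene bolt rack xy nl [ -74.5 -153.4]
scene bolt rack xy ff [ 77.9 152.3]
scene bolt rack xy fl [-74.8 152. ]
side bolt fl [-70.9 153.7]
side bolt nl [ -68.7 -151.8]
side bolt nr [  84.8 -152.5]
button [ 540.3 -107.2  135. ] scene [455. 289.] side [225. 270.]
knobtop [ 370.3 -158.8  291.6] scene [406.  47.] side [443. 140.]
fixedfar [ 647.6 -237.   238. ] scene [287. 314.] side [199.  88.]
telefar [ 658.3 -153.7  298. ] scene [371. 288.] side [144.  58.]
-70 0   
-60 76 [185. 226. 257.] 18.0 54.0
-50 236 [213. 273. 294.] -84.0 159.0
-40 133 [201. 281. 294.] -80.0 158.0
-30 15 [183. 253. 257.] 17.0 53.0
-20 10 [218. 239. 249.] -127.0 43.0
-10 135 [205. 260. 265.] -129.0 149.0
0 161 [200. 261. 266.] -121.0 151.0
10 19 [250. 260. 262.] -123.0 141.0
20 1 [238. 238. 238.] -112.0 -112.0
30 131 [197. 212. 231.] -88.0 156.0
40 178 [202. 223. 237.] -88.0 158.0
50 20 [199. 217. 235.] -84.0 113.0
60 10 [189. 196. 201.] 21.0 52.0
70 0
```

```bash
python3 - <<'E'
from h import *
d=load("scene","0"); s=load("side","0")
def tri(u1,u2):
    A=[];b=[]
    for c,u in((d,u1),(s,u2)):
        T=c["cam_to_world"]; r=T[:3,:3]@np.array([(u[0]-c["cx"])/c["fx"],(u[1]-c["cy"])/c["fy"],1]); r/=np.linalg.norm(r)
        M=np.eye(3)-np.outer(r,r); A.append(M); b.append(M@T[:3,3])
    x=np.linalg.lstsq(np.vstack(A),np.hstack(b),rcond=None)[0]
    return x.round(1), (proj(d,x)-u1).round(1)
sc=lambda u,v:(90+u/4,120+v/4); si=lambda u,v:(230+u/4,110+v/4)
print('knob',tri(sc(398,80),si(411,145)), ray(d,*sc(398,80),280), ray(s,*si(411,145),280))
print('button',tri(sc(440,316),si(205,257)), ray(s,*si(205,257),135))
P=cloud(d);a=-1.699
# bar + saddle direction from cloud (scene)
ax=np.array([np.cos(a+np.pi/2),np.sin(a+np.pi/2)])
Q=P[140:215,155:215].reshape(-1,3);Q=Q[Q[:,2]>195]
o=np.array([531,-179.5]);R=np.array([[np.cos(a),-np.sin(a)],[np.sin(a),np.cos(a)]])
L=np.c_[(Q[:,:2]-o)@R,Q[:,2]]
for nm,k in (('fixed',(abs(L[:,0]-44)<11)&(L[:,2]<240)),('tele',(abs(L[:,0]+42)<11)&(L[:,2]>262)&(L[:,2]<300)),('bar',(abs(L[:,0])<14)&(L[:,2]>250)&(L[:,2]<268))):
    c=np.polyfit(L[k,1],L[k,0],1); print(nm,k.sum(),'slope',c[0].round(4),'x at y=36',np.polyval(c,36).round(1),np.percentile(L[k,1],[1,99]).round(1),np.percentile(L[k,2],[2,98]).round())
k=L[:,2]>270;k&=abs(L[:,0])<30; print('knob',np.percentile(L[k],[1,50,99],axis=0).round())
P2=cloud(s);Q=P2[110:180,255:355].reshape(-1,3);Q=Q[(Q[:,2]>195)]
L=np.c_[(Q[:,:2]-o)@R,Q[:,2]]
for nm,k in (('tele',(abs(L[:,0]+42)<14)&(L[:,2]>262)&(L[:,2]<300)),):
    c=np.polyfit(L[k,1],L[k,0],1); print('side',nm,k.sum(),c[0].round(4),np.polyval(c,36).round(1),np.percentile(L[k,1],[1,99]).round(1),np.percentile(L[k,2],[2,98]).round())
k=(L[:,2]>270)&(abs(L[:,0])<30)&(L[:,1]<-60); print('side knob',np.percentile(L[k],[1,50,99],axis=0).round())
E
```

```text
knob (array([ 399.5, -164.3,  276.5]), array([-0. , -0.1])) [ 402.95892189 -163.34242275  280.        ] [ 396.96898862 -158.24906019  280.        ]
button (array([ 570. , -119.3,  132.3]), array([-0.3, -0.3])) [ 567.54160587 -117.65107272  135.        ]
fixed 329 slope 0.0005 x at y=36 42.5 [-85.4 157.2] [198. 238.]
tele 303 slope 0.0004 x at y=36 -40.8 [-84.8 157.3] [264. 297.]
bar 309 slope 0.0183 x at y=36 1.4 [-139.2  148.9] [253. 267.]
knob [[  -5. -133.  270.]
 [  -1. -106.  284.]
 [  10.   -3.  293.]]
side tele 434 0.0002 -43.7 [-90.1 152.5] [263. 295.]
side knob [[  -8. -162.  270.]
 [  -4. -134.  283.]
 [   9. -100.  293.]]
```

```bash
cat >> h.py <<'E'
from scipy.spatial.transform import Rotation as Ro
RK=np.array([564.6,-184.3]); RA=-1.699
def rk(x,y,z): # rack->world
    c,s=np.cos(RA),np.sin(RA); return np.array([RK[0]+c*x-s*y,RK[1]+s*x+c*y,z])
def tor(w):
    c,s=np.cos(RA),np.sin(RA); e=np.asarray(w)[:2]-RK; return np.array([c*e[0]+s*e[1],-s*e[0]+c*e[1]])
def down(ang): # tool z down, tool y axis at world angle ang
    y=np.array([np.cos(ang),np.sin(ang),0]); z=np.array([0,0,-1.]); x=np.cross(y,z); return Ro.from_matrix(np.c_[x,y,z])
def st(o=None):
    o=o or ctrl.get_obs(); R=Ro.from_rotvec(o["orientation"]); M=R.as_matrix()
    print("t %.2f"%o["t"],"pos",o["ee_pos"].round(1),"yaxis ang %.3f"%np.arctan2(M[1,1],M[0,1]),"zax",M[:,2].round(3),"q",o["qpos"].round(3),"F",o["ft_force"].round(1),"w %.1f"%o["width"])
    return o,R
def go(p,Rt):
    o,R=st(); dp=R.inv().apply(np.asarray(p)-o["ee_pos"]); rv=(R.inv()*Rt).as_rotvec()
    # constant-axis plan: turn done while shifting -> also give world delta
    print("tool-frame shift",dp.round(1),"turn",rv.round(3),"rows>=",max(np.linalg.norm(dp)/41.7,np.linalg.norm(rv)/.124).round(1)); return dp,rv
def plan(p,Rt,n):
    """n rows interpolating to target, in tool axes as they stand"""
    o,R=st(); x0=o["ee_pos"]; rv=(R.inv()*Rt).as_rotvec(); 
    prev=(x0,R)
    for i in range(1,n+1):
        Ri=R*Ro.from_rotvec(rv*i/n); xi=x0+(np.asarray(p)-x0)*i/n
        dd=prev[1].inv().apply(xi-prev[0]); print(np.r_[dd.round(1),(rv/n).round(3)].tolist()); prev=(xi,Ri)
E
python3 - <<'E'
from h import *
print(rk(0,-162,0),rk(-73,0,135))
go(rk(0,-162,370),down(RA)); go(rk(0,-162,370),down(RA+np.pi))
E
```

```text
[ 403.92950823 -163.58785203    0.        ] [ 573.93325186 -111.89909939  135.        ]
t 0.15 pos [ 258.6 -568.5  222.1] yaxis ang -1.144 zax [-0.     0.001 -1.   ] q [-1.163  0.424  1.63   0.     1.089 -0.019] F [-0.5 -0.1 -0.3] w 87.7
tool-frame shift [ 299.9 -308.6 -147.5] turn [-0.001  0.     0.555] rows>= 10.9
t 0.15 pos [ 258.6 -568.5  222.1] yaxis ang -1.144 zax [-0.     0.001 -1.   ] q [-1.163  0.424  1.63   0.     1.089 -0.019] F [-0.5 -0.1 -0.3] w 87.7
tool-frame shift [ 299.9 -308.6 -147.5] turn [-0.000e+00 -1.000e-03 -2.587e+00] rows>= 20.9
```

move_arm(
  deltas=[
    [0, 0, -40, 0, 0, 0],
    [0, 0, -40, 0, 0, 0],
    [0, 0, -40, 0, 0, 0],
    [0, 0, -40, 0, 0, 0],
  ],
  hand=-0.2,
)

```text
t: 0.48
ee_pos: [256.4, -563.5, 374.4]
orientation: [-3.045, -0.66, 0.008]
ft_force: [0.5, 0.0, 0.3]
width: 64.5
```

```bash
python3 - <<'E'
from h import *
plan(rk(0,-162,375),down(RA+np.pi-0.001),21)
E
```

```text
t 0.48 pos [ 256.4 -563.5  374.4] yaxis ang -1.144 zax [-0.011  0.024 -1.   ] q [-1.163  0.298  1.461 -0.     1.409 -0.019] F [0.5 0.  0.3] w 64.5
[14.3, -14.4, 0.4, -0.0, -0.002, -0.123]
[15.9, -12.6, 0.3, -0.0, -0.002, -0.123]
[17.4, -10.5, 0.3, -0.0, -0.002, -0.123]
[18.5, -8.3, 0.3, -0.0, -0.002, -0.123]
[19.4, -6.0, 0.2, -0.0, -0.002, -0.123]
[20.0, -3.5, 0.2, -0.0, -0.002, -0.123]
[20.3, -1.0, 0.2, -0.0, -0.002, -0.123]
[20.2, 1.4, 0.1, -0.0, -0.002, -0.123]
[19.9, 3.9, 0.1, -0.0, -0.002, -0.123]
[19.3, 6.3, 0.1, -0.0, -0.002, -0.123]
[18.4, 8.7, 0.0, -0.0, -0.002, -0.123]
[17.2, 10.8, 0.0, -0.0, -0.002, -0.123]
[15.7, 12.9, -0.0, -0.0, -0.002, -0.123]
[14.0, 14.7, -0.0, -0.0, -0.002, -0.123]
[12.1, 16.3, -0.0, -0.0, -0.002, -0.123]
[10.0, 17.7, -0.1, -0.0, -0.002, -0.123]
[7.7, 18.8, -0.1, -0.0, -0.002, -0.123]
[5.4, 19.6, -0.1, -0.0, -0.002, -0.123]
[2.9, 20.1, -0.1, -0.0, -0.002, -0.123]
[0.4, 20.3, -0.1, -0.0, -0.002, -0.123]
[-2.1, 20.2, -0.0, -0.0, -0.002, -0.123]
```

move_arm(
  deltas=[
    [14, -14, 0, 0, -0.002, -0.123],
    [16, -12.5, 0, 0, -0.002, -0.123],
    [17.4, -10.5, 0, 0, -0.002, -0.123],
    [18.5, -8, 0, 0, -0.002, -0.123],
    [19.4, -6, 0, 0, -0.002, -0.123],
  ],
)

```text
t: 0.9
ee_pos: [292.5, -472.5, 386.5]
orientation: [-2.712, -1.574, 0.014]
ft_force: [0.3, 0.3, 0.2]
width: 52.6
```

move_arm(
  deltas=[
    [20, -3.5, 0, 0, -0.002, -0.123],
    [20.3, -1, 0, 0, -0.002, -0.123],
    [20.2, 1.4, 0, 0, -0.002, -0.123],
    [19.9, 3.9, 0, 0, -0.002, -0.123],
    [19.3, 6.3, 0, 0, -0.002, -0.123],
  ],
)

```text
t: 1.32
ee_pos: [326.9, -371.3, 384.9]
orientation: [-2.098, -2.332, 0.023]
ft_force: [0.7, -0.3, 0.2]
width: 52.7
```

move_arm(
  deltas=[
    [18.4, 8.7, 0, 0, -0.002, -0.123],
    [17.2, 10.8, 0, 0, -0.002, -0.123],
    [15.7, 12.9, 0, 0, -0.002, -0.123],
    [14, 14.7, 0, 0, -0.002, -0.123],
    [12, 16.3, 0, 0, -0.002, -0.123],
  ],
)

```text
t: 1.73
ee_pos: [360.1, -269.6, 382.3]
orientation: [-1.28, -2.865, 0.029]
ft_force: [-0.0, 0.9, -0.1]
width: 52.6
```

move_arm(
  deltas=[
    [10, 17.7, 0, 0, -0.002, -0.123],
    [7.7, 18.8, 0, 0, -0.002, -0.123],
    [5.4, 19.6, 0, 0, -0.002, -0.123],
    [2.9, 20.1, 0, 0, -0.002, -0.123],
    [0.4, 20.3, 0, 0, -0.002, -0.123],
  ],
)

```text
t: 2.15
ee_pos: [392.2, -167.7, 379.5]
orientation: [-0.337, -3.122, 0.032]
ft_force: [0.4, 0.5, -0.4]
width: 52.7
```

```bash
python3 - <<'E'
from h import *
grab("wrist","1"); plan(rk(0,-162,375),down(RA+np.pi-0.001),2)
E
```

```text
t 2.20 pos [ 392.7 -165.4  379.3] yaxis ang 1.364 zax [-0.003 -0.018 -1.   ] q [-0.414 -0.053  1.854 -0.018  1.336 -1.774] F [ 0.4  1.1 -0.8] w 52.8
[-5.3, 2.1, 2.1, -0.009, 0.0, -0.039]
[-5.4, 1.8, 2.1, -0.009, 0.0, -0.039]
```

View pics/wrist1.png

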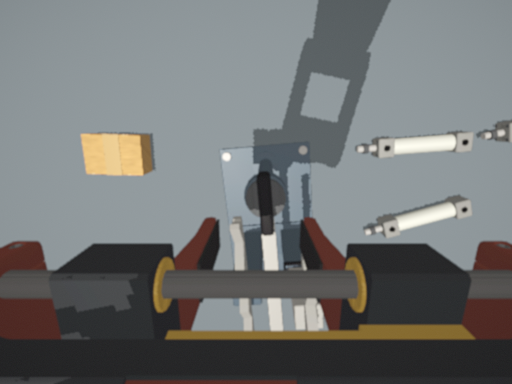

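```bash
python3 - <<'E'
from h import *
w=load("wrist","1"); P=cloud(w); g=w["frame"].max(-1)
m=(g<40)&(P[...,2]>270)&(P[...,2]<305); m[:150]=0;m[250:]=0;m[:,:230]=0;m[:,300:]=0
Q=P[m]; print(len(Q),np.percentile(Q,[2,50,98],axis=0).round(1))
ys,xs=np.nonzero(m);print(xs.min(),xs.max(),ys.min(),ys.max())
R=cv2.minAreaRect(Q[:,:2].astype(np.float32));print(R,'rack',tor(R[0]))
W=[ray(w,226,157,9),ray(w,303,150,9)]; print('bolts',[tor(a[:2]).round(1) for a in W])
crop(w,200,120,340,270,4,"pics/c4.png")
# fixed saddle & tele near
for u in [(236,217),(297,265)]: print(P[u[1]-2:u[1]+3,u[0]-3:u[0]+4,2].round())
E
```

```text
509 [[ 371.4 -172.   280.2]
 [ 389.4 -164.9  290.6]
 [ 410.3 -158.4  292.2]]
257 271 172 215
((391.2576904296875, -165.30322265625), (12.141349792480469, 40.50945281982422), 82.9326171875) rack [   3.3214198  -174.34850733]
bolts [array([  80.6, -183.4]), array([ -73.6, -184.4])]
[[  6.   8.   8.   5.   7.   6.   8.]
 [  7. 199. 198. 200. 201. 201. 201.]
 [200. 203. 203. 205. 204. 204. 205.]
 [206. 207. 209. 208. 208. 209. 208.]
 [210. 210. 209. 209. 210. 210. 210.]]
[[162. 162. 163. 164. 163. 163. 162.]
 [164. 163. 164. 164. 164. 164. 164.]
 [164. 164. 164. 164. 164. 164. 163.]
 [164. 163. 163. 163. 165. 164. 163.]
 [164. 164. 165. 164. 164. 164. 165.]]
```

View pics/c4.png

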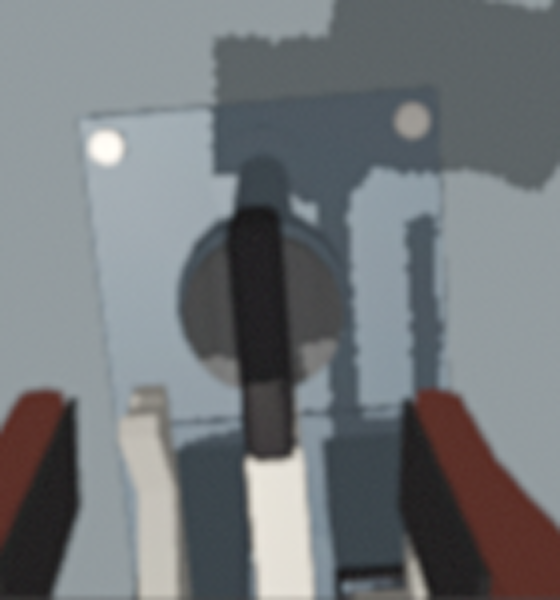

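```bash
python3 - <<'E'
from h import *
w=load("wrist","1"); P=cloud(w)
for v in range(168,182,1): print(v,P[v,264].round(1))
for v in range(228,240,1): print(v,P[v,267].round(1))
a=ray(w,267.5,233.75,291.6);b=ray(w,264.3,176,291.6);print(a,b,tor(a),tor(b),np.arctan2(*(a-b)[1::-1]))
E
```

```text
168 [ 390.  -166.   135.2]
169 [ 390.2 -166.   143. ]
170 [ 389.9 -165.9  153.7]
171 [ 371.6 -161.5  269.5]
172 [ 371.4 -161.5  276.6]
173 [ 371.4 -161.4  282.2]
174 [ 371.5 -161.4  287.2]
175 [ 372.3 -161.6  287.7]
176 [ 372.9 -161.7  289.7]
177 [ 373.8 -161.9  290.2]
178 [ 374.7 -162.1  290.3]
179 [ 375.6 -162.3  290.8]
180 [ 376.4 -162.5  291.4]
181 [ 377.4 -162.7  291.2]
228 [ 425.4 -169.8  291.3]
229 [ 426.6 -170.1  290.7]
230 [ 427.6 -170.3  291. ]
231 [ 428.8 -170.5  290.7]
232 [ 430.  -170.8  290.4]
233 [ 430.3 -170.9  292.1]
234 [ 432.1 -171.2  290.3]
235 [ 433.4 -171.5  289.9]
236 [ 446.8 -174.1  261.7]
237 [ 448.1 -174.4  261.4]
238 [ 449.4 -174.7  261.2]
239 [ 450.9 -175.   260.6]
[ 431.43217802 -170.58033992  291.6       ] [ 372.61080843 -161.37436881  291.6       ] [   3.41880927 -133.82903133] [   1.80886486 -193.34467216] -0.1552478563817309
```

```bash
sed -i 's/RK=np.array(.*); RA/RK=np.array([563.6,-186.0]); RA/' h.py; python3 - <<'E'
from h import *
plan([402.6,-166.2,268],down(1.42),4)
E
```

```text
t 2.20 pos [ 392.7 -165.4  379.3] yaxis ang 1.364 zax [-0.003 -0.018 -1.   ] q [-0.414 -0.053  1.854 -0.018  1.336 -1.774] F [ 0.4  1.1 -0.8] w 52.8
[-2.4, 0.8, 27.8, -0.005, 0.0, -0.014]
[-2.4, 0.7, 27.8, -0.005, 0.0, -0.014]
[-2.5, 0.5, 27.8, -0.005, 0.0, -0.014]
[-2.5, 0.3, 27.8, -0.005, 0.0, -0.014]
```

move_arm(
  deltas=[
    [-4, 0.5, 10, -0.005, 0, -0.014],
    [-4, 0.5, 20, -0.005, 0, -0.014],
    [-2, 0.5, 25, -0.005, 0, -0.014],
    [0, 0, 20, 0, 0, -0.014],
    [0, 0, 1, 0, 0, 0],
  ],
)

```text
t: 2.62
ee_pos: [404.3, -167.4, 299.7]
orientation: [0.239, 3.128, -0.006]
ft_force: [0.1, 0.0, -1.1]
width: 52.8
```

```bash
python3 - <<'E'
from h import *
grab("wrist","2"); plan([402.6,-166.2,268],down(1.42),1)
E
```

```text
t 2.67 pos [ 404.8 -167.6  301. ] yaxis ang 1.418 zax [ 0.005 -0.005 -1.   ] q [-0.418  0.039  1.942 -0.003  1.154 -1.835] F [-0.6  0.3 -0.3] w 52.6
[2.6, 1.2, 33.0, -0.004, 0.006, -0.002]
```

View pics/wrist2.png

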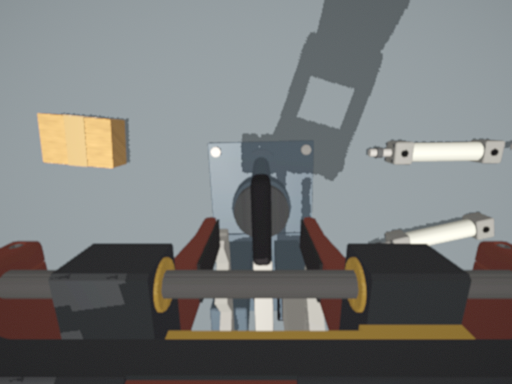

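The knob (262,220) is centred between the fingers. I'll descend and grip it.

move_arm(
  deltas=[
    [1.5, 0.6, 17, 0, 0.006, 0],
    [1, 0.6, 16, 0, 0, 0],
    [0, 0, 0, 0, 0, 0],
  ],
)

```text
t: 2.92
ee_pos: [403.8, -168.6, 269.1]
orientation: [0.251, 3.13, -0.008]
ft_force: [0.3, -0.1, -0.2]
width: 52.5
```

move_arm(
  deltas=[
    [0, 0, 0, 0, 0, 0],
    [0, 0, 0, 0, 0, 0],
    [0, 0, 0, 0, 0, 0],
    [0, 0, 0, 0, 0, 0],
    [0, 0, 0, 0, 0, 0],
  ],
  hand=1,
)

```text
t: 3.33
ee_pos: [406.0, -170.8, 273.9]
orientation: [0.257, 3.123, -0.011]
ft_force: [0.9, 2.3, -0.7]
width: 22.7
```

```bash
python3 - <<'E'
from h import *
st(); print(ctrl.get_obs()["moment"])
E
```

```text
t 3.33 pos [ 406.  -170.8  273.9] yaxis ang 1.407 zax [ 0.007 -0.008 -1.   ] q [-0.422  0.074  1.971 -0.005  1.087 -1.827] F [ 0.9  2.3 -0.7] w 22.7
[ 0.84598697 -0.19532709  0.06283462]
```

move_arm(
  deltas=[
    [0, 0, 3, 0, 0, 0],
    [0, 0, 0, 0, 0, 0],
    [0, 0, 0, 0, 0, 0],
  ],
)

```text
t: 3.58
ee_pos: [407.0, -166.6, 272.3]
orientation: [0.257, 3.121, 0.003]
ft_force: [0.1, -6.0, -6.4]
width: 13.9
```

```bash
python3 - <<'E'
from h import *
st(); print(ctrl.get_obs()["moment"]); grab("wrist","3")
st()
E
```

```text
t 3.58 pos [ 407.  -166.6  272.3] yaxis ang 1.407 zax [ 0.01   0.001 -1.   ] q [-0.419  0.075  1.974  0.006  1.084 -1.828] F [ 0.1 -6.  -6.4] w 13.9
[-1.02120929 -0.30605142  0.4074553 ]
t 3.63 pos [ 406.9 -166.6  272.3] yaxis ang 1.406 zax [ 0.01   0.001 -1.   ] q [-0.419  0.075  1.974  0.006  1.084 -1.828] F [ 2.  -0.7 -5.6] w 14.1
```

View pics/wrist3.png

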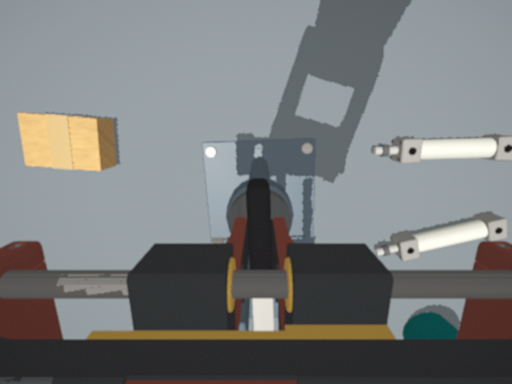

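move_arm(
  deltas=[
    [0, -0.5, 0, 0, 0, 0.1],
    [0, -0.5, 0, 0, 0, 0.12],
    [0, -0.5, 0, 0, 0, 0.12],
    [0, -0.5, 0, 0, 0, 0.12],
  ],
)

```text
t: 3.97
ee_pos: [405.4, -167.7, 272.3]
orientation: [0.982, 2.977, 0.007]
ft_force: [2.7, 2.7, -3.0]
width: 13.8
```

```bash
python3 - <<'E'
from h import *
st(); print(ctrl.get_obs()["moment"])
E
```

```text
t 3.97 pos [ 405.4 -167.7  272.3] yaxis ang 0.933 zax [ 0.007  0.002 -1.   ] q [-0.423  0.075  1.975  0.006  1.087 -1.359] F [ 2.7  2.7 -3. ] w 13.8
[ 0.36160468 -0.37607714  0.15607451]
```

move_arm(
  deltas=[
    [0, -0.3, 0, 0, 0, 0.12],
    [0, -0.3, 0, 0, 0, 0.12],
    [0, -0.3, 0, 0, 0, 0.12],
    [0, -0.3, 0, 0, 0, 0.12],
    [0, -0.3, 0, 0, 0, 0.12],
  ],
)

```text
t: 4.38
ee_pos: [403.9, -168.8, 272.3]
orientation: [1.852, 2.534, 0.009]
ft_force: [1.9, 1.4, -3.2]
width: 13.7
```

move_arm(
  deltas=[
    [0, -0.3, 0, 0, 0, 0.1],
    [0, -0.3, 0, 0, 0, 0.05],
    [0, 0, 0, 0, 0, 0.03],
  ],
)

```text
t: 4.63
ee_pos: [403.4, -169.0, 272.3]
orientation: [2.091, 2.342, 0.009]
ft_force: [0.7, 1.8, -3.8]
width: 14.1
```

```bash
python3 - <<'E'
from h import *
st(); print(ctrl.get_obs()["moment"])
E
```

```text
t 4.63 pos [ 403.4 -169.   272.3] yaxis ang 0.113 zax [ 0.006  0.003 -1.   ] q [-0.428  0.073  1.976  0.006  1.088 -0.543] F [ 0.7  1.8 -3.8] w 14.1
[ 0.14131411 -0.21230901  0.5130135 ]
```

move_arm(
  deltas=[
    [0, 0, 0, 0, 0, 0],
    [0, 0, 0, 0, 0, 0],
    [0, 0, 0, 0, 0, 0],
    [0, 0, 0, 0, 0, 0],
  ],
  hand=-0.2,
)

```text
t: 4.97
ee_pos: [403.8, -169.8, 273.4]
orientation: [2.09, 2.341, 0.009]
ft_force: [0.9, 1.5, -0.7]
width: 37.3
```

move_arm(
  deltas=[
    [0, 0, -10, 0, 0, 0],
    [0, 0, -40, 0, 0, 0],
    [0, 0, -40, 0, 0, 0],
  ],
)

```text
t: 5.22
ee_pos: [399.0, -168.3, 360.1]
orientation: [-2.084, -2.336, -0.002]
ft_force: [1.8, -0.8, 0.6]
width: 52.1
```

```bash
python3 - <<'E'
from h import *
st(); d=grab("scene","4"); s=grab("side","4"); crop(d,90,120,250,240,5,"pics/c5.png"); crop(s,230,110,400,230,4,"pics/c6.png")
# button target
print(rk(-73,0,135))
E
```

```text
t 5.22 pos [ 399.  -168.3  360.1] yaxis ang 0.114 zax [-0.008  0.008 -1.   ] q [-0.43  -0.017  1.862  0.004  1.307 -0.545] F [ 1.8 -0.8  0.6] w 52.1
[ 572.93325186 -113.59909939  135.        ]
```

View pics/c5.png

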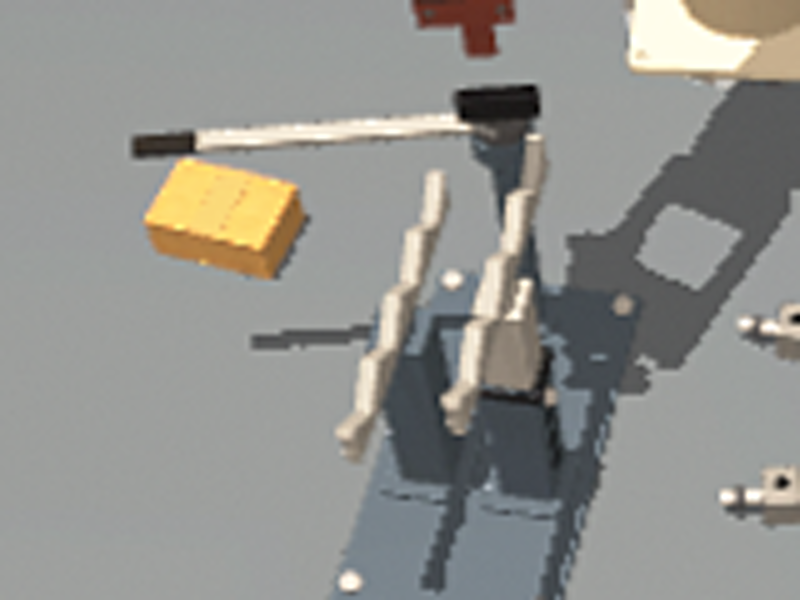

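View pics/c6.png

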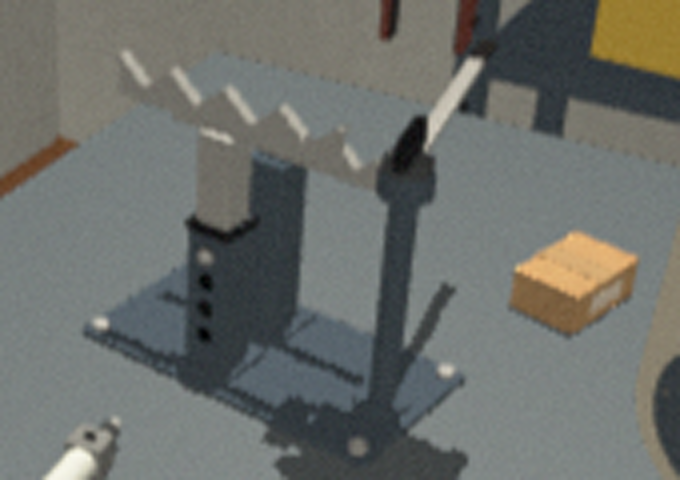

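```bash
cat >> h.py <<'E'
def press(th): # tool z along rack +x, th below horizontal, jaw along rack y
    rx=np.array([np.cos(RA),np.sin(RA),0]); ry=np.array([-np.sin(RA),np.cos(RA),0])
    z=np.cos(th)*rx+np.sin(th)*np.array([0,0,-1.]); return Ro.from_matrix(np.c_[np.cross(ry,z),ry,z])
def tri2(c1,u1,c2,u2):
    A=[];b=[]
    for c,u in((c1,u1),(c2,u2)):
        T=c["cam_to_world"]; r=T[:3,:3]@np.array([(u[0]-c["cx"])/c["fx"],(u[1]-c["cy"])/c["fy"],1]); r/=np.linalg.norm(r)
        M=np.eye(3)-np.outer(r,r); A.append(M); b.append(M@T[:3,3])
    return np.linalg.lstsq(np.vstack(A),np.hstack(b),rcond=None)[0]
E
python3 - <<'E'
from h import *
d=load("scene","4"); s=load("side","4")
b=tri2(d,(90+549/5,120+396/5),s,(230+205/4,110+257/4)); print('button',b,tor(b), 'rays at 135',ray(d,90+549/5,120+396/5,135),ray(s,230+205/4,110+257/4,135))
plan(rk(-190,0,290),press(0.785),10)
E
```

```text
button [ 570.46404084 -120.13558669  131.72243236] [-66.20146115  -1.61323863] rays at 135 [ 574.17835651 -118.39694905  135.        ] [ 567.54160587 -117.65107272  135.        ]
t 5.32 pos [ 402.7 -170.   365.4] yaxis ang 0.114 zax [ 0.005  0.003 -1.   ] q [-0.43  -0.022  1.855  0.004  1.306 -0.545] F [-0.5 -0.2 -0.3] w 52.6
[15.0, 20.3, 7.7, 0.01, -0.078, 0.023]
[16.0, 20.0, 6.3, 0.01, -0.078, 0.023]
[16.9, 19.7, 4.8, 0.01, -0.078, 0.023]
[17.7, 19.4, 3.2, 0.01, -0.078, 0.023]
[18.3, 19.0, 1.6, 0.01, -0.078, 0.023]
[18.8, 18.6, -0.0, 0.01, -0.078, 0.023]
[19.1, 18.1, -1.7, 0.01, -0.078, 0.023]
[19.3, 17.7, -3.4, 0.01, -0.078, 0.023]
[19.4, 17.2, -5.1, 0.01, -0.078, 0.023]
[19.3, 16.7, -6.8, 0.01, -0.078, 0.023]
```

move_arm(
  deltas=[
    [17, 20, 3, 0.01, -0.078, 0.023],
    [17, 20, 3, 0.01, -0.078, 0.023],
    [17, 20, 3, 0.01, -0.078, 0.023],
    [18, 19.5, 3, 0.01, -0.078, 0.023],
    [18.3, 19, 1.6, 0.01, -0.078, 0.023],
  ],
  hand=1,
)

```text
t: 5.73
ee_pos: [498.9, -87.5, 345.9]
orientation: [2.028, 1.968, -0.421]
ft_force: [-0.9, -0.7, 0.2]
width: 22.4
```

```bash
python3 - <<'E'
from h import *
plan(rk(-190,0,290),press(0.785),5)
E
```

```text
t 5.73 pos [498.9 -87.5 345.9] yaxis ang -0.030 zax [-0.011 -0.398 -0.917] q [ 0.047  0.134  1.79  -0.427  1.278  0.215] F [-0.9 -0.7  0.2] w 22.4
[21.4, 17.3, 2.9, 0.011, -0.075, 0.016]
[21.9, 16.9, 1.1, 0.011, -0.075, 0.016]
[22.1, 16.6, -0.8, 0.011, -0.075, 0.016]
[22.3, 16.2, -2.6, 0.011, -0.075, 0.016]
[22.3, 15.8, -4.5, 0.011, -0.075, 0.016]
```

move_arm(
  deltas=[
    [21.4, 17.3, 2.9, 0.011, -0.075, 0.016],
    [21.9, 16.9, 1, 0.011, -0.075, 0.016],
    [22, 16.6, -0.8, 0.011, -0.075, 0.016],
    [22.3, 16.2, -2.6, 0.011, -0.075, 0.016],
    [22.3, 15.8, -4.5, 0.011, -0.075, 0.016],
  ],
)

```text
t: 6.15
ee_pos: [593.7, 8.9, 292.0]
orientation: [1.873, 1.64, -0.78]
ft_force: [1.0, -0.5, 0.5]
width: 0.5
```

```bash
python3 - <<'E'
from h import *
grab("wrist","5"); plan(rk(-105,0,150),press(0.785),5)
E
```

```text
t 6.20 pos [595.6  12.6 284.2] yaxis ang -0.123 zax [-0.084 -0.718 -0.69 ] q [ 0.344  0.518  1.562 -0.706  1.515  0.68 ] F [-0.8  2.2 -5.6] w 0.5
[6.1, -1.5, 32.4, 0.002, 0.005, -0.0]
[6.0, -1.5, 32.4, 0.002, 0.005, -0.0]
[5.8, -1.4, 32.5, 0.002, 0.005, -0.0]
[5.7, -1.4, 32.5, 0.002, 0.005, -0.0]
[5.6, -1.3, 32.5, 0.002, 0.005, -0.0]
```

View pics/wrist5.png

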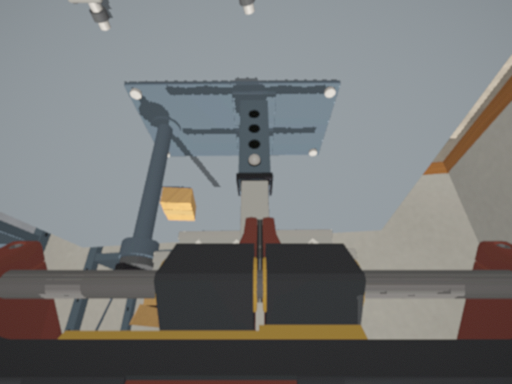

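```bash
python3 - <<'E'
from h import *
w=load("wrist","5"); P=cloud(w)
print(P[155:164:2,254].round(1), tor(P[159,254]))
# holes, sleeve face & bolts
for u,v in [(254,114),(254,129),(254,144)]: print('hole',P[v,u].round(1))
for u,v in [(242,160),(266,160),(242,140),(266,140)]: print('face',P[v,u].round(1),tor(P[v,u]).round(1))
for u,v in [(136,94),(330,93),(313,153)]: print('bolt',tor(ray(w,u,v,9)).round(1))
E
```

```text
[[ 573.6 -115.1  131.8]
 [ 573.6 -115.4  134.9]
 [ 573.4 -116.7  137.3]
 [ 573.1 -118.6  139.2]
 [ 572.7 -121.1  140.7]] [-69.97096684   0.83093803]
hole [ 572.8 -123.9   45.7]
hole [ 572.6 -124.5   76. ]
hole [ 572.3 -125.   104.3]
face [ 555.6 -122.9  132.6] [-61.6 -16. ]
face [ 588.8 -126.6  133.4] [-62.1  17.4]
face [ 555.2 -122.    97.3] [-62.4 -16.5]
face [ 589.8 -126.    98.1] [-62.8  18.4]
bolt [ -71.5 -185.1]
bolt [-70.5 122.8]
bolt [ 83.6 123.3]
```

```bash
sed -i 's/RK=np.array(.*); RA/RK=np.array([563.9,-187.0]); RA/' h.py; python3 - <<'E'
from h import *
print(rk(-73,0,135)); plan(rk(-110,0,150),press(0.5),6)
E
```

```text
[ 573.23325186 -114.59909939  135.        ]
t 6.20 pos [595.6  12.6 284.2] yaxis ang -0.123 zax [-0.084 -0.718 -0.69 ] q [ 0.344  0.518  1.562 -0.706  1.515  0.68 ] F [-0.8  2.2 -5.6] w 0.5
[5.6, -1.2, 26.5, 0.001, -0.044, -0.0]
[6.7, -1.2, 26.3, 0.001, -0.044, -0.0]
[7.9, -1.1, 25.9, 0.001, -0.044, -0.0]
[9.0, -1.1, 25.6, 0.001, -0.044, -0.0]
[10.1, -1.1, 25.2, 0.001, -0.044, -0.0]
[11.2, -1.0, 24.7, 0.001, -0.044, -0.0]
```

move_arm(
  deltas=[
    [5.6, -1.2, 26, 0, -0.044, 0],
    [6.7, -1.2, 26, 0, -0.044, 0],
    [8, -1, 26, 0, -0.044, 0],
    [9, -1, 25, 0, -0.044, 0],
    [10, -1, 20, 0, -0.044, 0],
  ],
)

```text
t: 6.62
ee_pos: [587.4, -53.7, 170.4]
orientation: [1.698, 1.51, -0.956]
ft_force: [-0.4, -0.6, -0.9]
width: 0.4
```

```bash
python3 - <<'E'
from h import *
grab("wrist","6"); plan(rk(-95,0,129),press(0.5),2)
E
```

```text
t 6.67 pos [584.4 -55.2 165.6] yaxis ang -0.113 zax [-0.097 -0.856 -0.508] q [ 0.311  0.732  1.662 -0.914  1.439  0.896] F [-2.  -0.6 -3.1] w 0.4
[6.1, -2.0, 25.8, 0.007, -0.016, 0.003]
[6.5, -1.9, 25.7, 0.007, -0.016, 0.003]
```

View pics/wrist6.png

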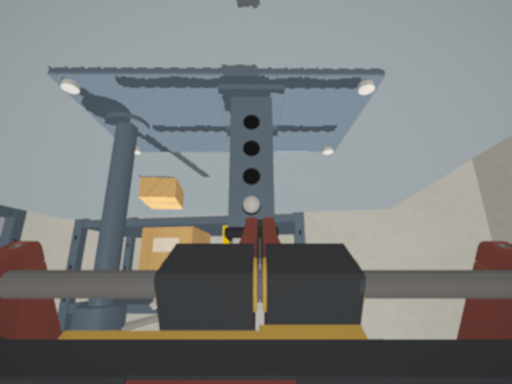

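```bash
python3 - <<'E'
from h import *
w=load("wrist","6"); P=cloud(w)
f=w["frame"].astype(int)
m=(f.min(-1)>120)&(abs(P[...,0]-573)<20)&(abs(P[...,2]-135)<14)&(abs(P[...,1]+116)<12)
Q=P[m];print(len(Q),np.percentile(Q,[2,50,98],axis=0).round(1),tor(Q.mean(0)))
print(w["cam_to_world"].round(3))
E
```

```text
225 [[ 565.9 -123.3  126.4]
 [ 573.4 -117.6  134.4]
 [ 579.8 -114.4  140.6]] [-69.60285104   0.40838671]
[[ 9.94000e-01 -3.90000e-02 -1.05000e-01  6.07158e+02]
 [-1.11000e-01 -2.72000e-01 -9.56000e-01  1.19180e+02]
 [ 8.00000e-03  9.61000e-01 -2.75000e-01  1.93071e+02]
 [ 0.00000e+00  0.00000e+00  0.00000e+00  1.00000e+00]]
```

move_arm(
  deltas=[
    [6, -2, 22, 0.007, -0.016, 0.003],
    [6.5, -2, 20, 0.007, -0.016, 0.003],
    [0, 0, 0, 0, 0, 0],
  ],
)

```text
t: 6.92
ee_pos: [575.7, -85.4, 131.2]
orientation: [1.684, 1.486, -1.004]
ft_force: [-1.9, 0.6, -0.4]
width: 0.6
```

```bash
python3 - <<'E'
from h import *
st(); plan(rk(-82,0,129),press(0.5),1)
E
```

```text
t 6.92 pos [575.7 -85.4 131.2] yaxis ang -0.129 zax [-0.116 -0.869 -0.48 ] q [ 0.273  0.789  1.686 -0.956  1.407  0.95 ] F [-1.9  0.6 -0.4] w 0.6
t 6.92 pos [575.7 -85.4 131.2] yaxis ang -0.129 zax [-0.116 -0.869 -0.48 ] q [ 0.273  0.789  1.686 -0.956  1.407  0.95 ] F [-1.9  0.6 -0.4] w 0.6
[-7.8, 1.3, 18.9, -0.004, -0.001, 0.006]
```

move_arm(
  deltas=[
    [-4, 0.5, 8.5, 0, 0, 0],
    [-4, 0.5, 8.5, 0, 0, 0],
  ],
)

```text
t: 7.08
ee_pos: [575.4, -103.4, 131.2]
orientation: [1.684, 1.488, -1.002]
ft_force: [0.4, 0.2, 0.3]
width: 0.4
```

move_arm(
  deltas=[
    [-2, 0, 4, 0, 0, 0],
    [-2, 0, 4, 0, 0, 0],
  ],
)

```text
t: 7.25
ee_pos: [575.4, -113.3, 133.4]
orientation: [1.686, 1.486, -0.997]
ft_force: [-0.6, 5.0, 0.1]
width: 0.5
```

```bash
python3 - <<'E'
from h import *
o,R=st(); print(tor(o["ee_pos"]))
E
```

```text
t 7.25 pos [ 575.4 -113.3  133.4] yaxis ang -0.128 zax [-0.113 -0.868 -0.484] q [ 0.23   0.776  1.708 -0.988  1.375  0.945] F [-0.6  5.   0.1] w 0.5
[-74.59582674   2.00796738]
```

move_arm(
  deltas=[
    [0, 0, 4, 0, 0, 0],
    [-1, 0, 2, 0, 0, 0],
  ],
)

```text
t: 7.42
ee_pos: [575.6, -118.3, 133.9]
orientation: [1.69, 1.484, -0.991]
ft_force: [0.2, 1.8, -1.1]
width: 0.6
```

```bash
python3 - <<'E'
from h import *
s=grab("side","7"); crop(s,230,110,400,230,4,"pics/c7.png")
o,R=st(); print(tor(o["ee_pos"]))
E
```

```text
t 7.47 pos [ 575.7 -118.5  134.1] yaxis ang -0.129 zax [-0.111 -0.866 -0.487] q [ 0.222  0.772  1.712 -0.994  1.367  0.946] F [-0.6  0.2 -0.5] w 0.6
[-69.43320688   2.91651406]
```

View pics/c7.png

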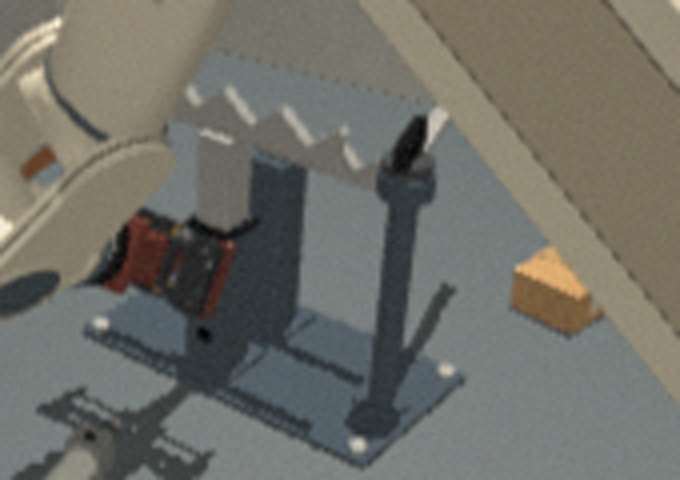

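move_arm(
  deltas=[
    [0, 0, 0, 0, 0, 0],
    [0, 0, 0, 0, 0, 0],
    [0, 0, 0, 0, 0, 0],
  ],
)

```text
t: 7.72
ee_pos: [576.4, -118.3, 135.5]
orientation: [1.692, 1.484, -0.987]
ft_force: [0.3, 1.2, -1.6]
width: 0.4
```

```bash
python3 - <<'E'
from h import *
s=grab("side","8"); crop(s,230,110,400,230,4,"pics/c8.png")
o,R=st(); print(tor(o["ee_pos"]))
E
```

```text
t 7.77 pos [ 576.5 -118.3  135.5] yaxis ang -0.128 zax [-0.109 -0.866 -0.488] q [ 0.222  0.769  1.711 -0.993  1.366  0.946] F [0.7 0.1 0.3] w 0.4
[-69.76360932   3.69463853]
```

View pics/c8.png

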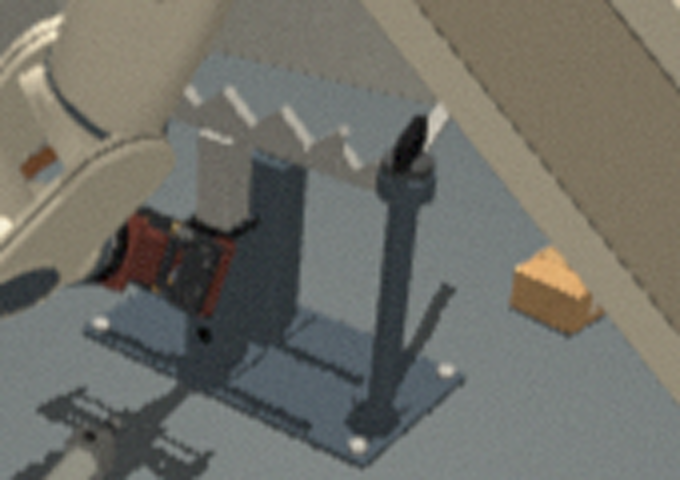

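move_arm(
  deltas=[
    [5, -1, -9, 0, 0, 0],
    [5, -1, -9, 0, 0, 0],
    [2, -1, -3, 0, 0, 0],
  ],
)

```text
t: 8.02
ee_pos: [576.6, -92.8, 135.6]
orientation: [1.693, 1.482, -0.988]
ft_force: [0.1, -0.9, -0.4]
width: 0.4
```

```bash
python3 - <<'E'
from h import *
w=grab("wrist","9"); crop(w,180,100,340,260,4,"pics/c9.png")
s=grab("side","9"); crop(s,230,110,400,230,4,"pics/c9s.png")
o,R=st(); print(tor(o["ee_pos"]))
P=cloud(w);f=w["frame"].astype(int)
m=(f.min(-1)>110)&(abs(P[...,0]-573)<20)&(abs(P[...,2]-125)<35)&(abs(P[...,1]+116)<12)
Q=P[m];print(len(Q),np.percentile(Q,[2,50,98],axis=0).round(1),tor(Q.mean(0)))
E
```

```text
t 8.12 pos [576.5 -93.1 135.5] yaxis ang -0.129 zax [-0.11  -0.866 -0.488] q [ 0.261  0.776  1.695 -0.964  1.393  0.951] F [-0.1 -0.1 -0. ] w 0.4
[-94.78634423   0.51224509]Traceback (most recent call last):
  File "<stdin>", line 7, in <module>
    return _quantile_unchecked(
        a, q, axis, out, overwrite_input, method, keepdims, weights)
    return _ureduce(a,
                    func=_quantile_ureduce_func,
    ...<5 lines>...
                    overwrite_input=overwrite_input,
                    method=method)
    r = func(a, **kwargs)
    result = _quantile(arr,
                       quantiles=q,
    ...<2 lines>...
                       out=out,
                       weights=wgt)
    slices_having_nans = np.isnan(arr[-1, ...])
                                  ~~~^^^^^^^^^
IndexError: index -1 is out of bounds for axis 0 with size 0
```

View pics/c9.png

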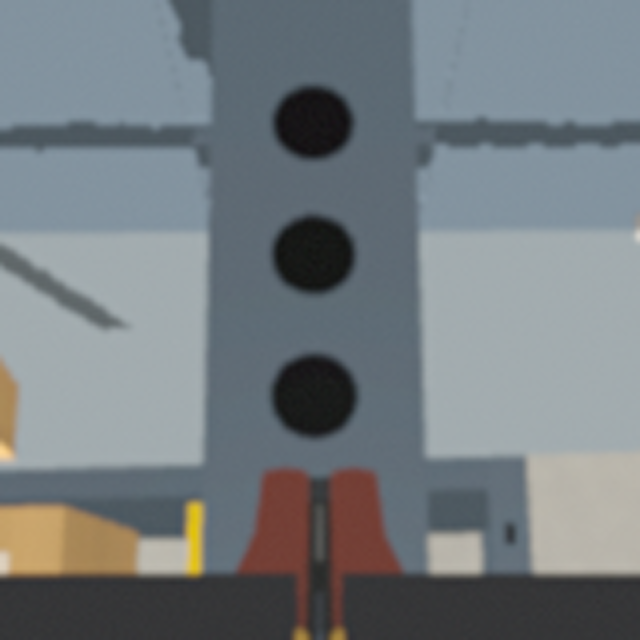

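View pics/c9s.png

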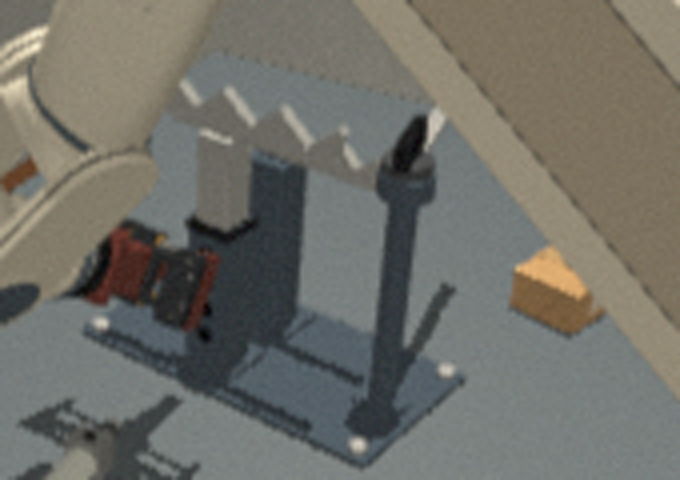

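```bash
python3 - <<'E'
from h import *
plan(rk(-95,-0.5,126),press(0.3),3)
E
```

```text
t 8.12 pos [576.5 -93.1 135.5] yaxis ang -0.129 zax [-0.11  -0.866 -0.488] q [ 0.261  0.776  1.695 -0.964  1.393  0.951] F [-0.1 -0.1 -0. ] w 0.4
[2.8, -0.4, 1.5, 0.0, -0.07, -0.002]
[2.9, -0.3, 1.3, 0.0, -0.07, -0.002]
[3.0, -0.3, 1.1, 0.0, -0.07, -0.002]
```

move_arm(
  deltas=[
    [2.8, -0.4, 1.5, 0, -0.07, 0],
    [2.9, -0.3, 1.3, 0, -0.07, 0],
    [3, -0.3, 1, 0, -0.07, 0],
    [0, 0, 0, 0, 0, 0],
  ],
)

```text
t: 8.45
ee_pos: [576.9, -91.8, 127.7]
orientation: [1.53, 1.338, -1.129]
ft_force: [-0.8, -0.3, -0.8]
width: 0.5
```

```bash
python3 - <<'E'
from h import *
w=grab("wrist","10"); crop(w,180,100,340,260,4,"pics/c10.png")
plan(rk(-85,-0.5,126),press(0.3),1); print(tor(ctrl.get_obs()["ee_pos"]))
E
```

```text
t 8.50 pos [577.3 -91.8 128.4] yaxis ang -0.127 zax [-0.119 -0.95  -0.29 ] q [ 0.3    0.897  1.653 -1.06   1.55   1.047] F [-0.4  0.3  0.4] w 0.3
[-1.0, -1.7, 11.3, 0.004, 0.005, -0.009]
[-96.08595518   1.12102875]
```

View pics/c10.png

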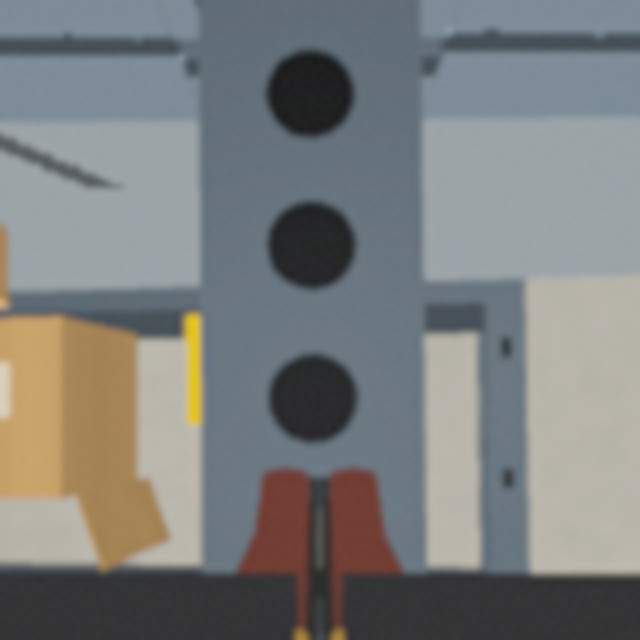

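move_arm(
  deltas=[
    [-1, -1, 9, 0, 0, 0],
    [-1, -0.5, 8, 0, 0, 0],
  ],
)

```text
t: 8.67
ee_pos: [574.5, -108.0, 125.4]
orientation: [1.534, 1.342, -1.121]
ft_force: [-0.8, -0.2, 0.1]
width: 0.9
```

```bash
python3 - <<'E'
from h import *
o,R=st(); print(tor(o["ee_pos"]))
E
```

```text
t 8.67 pos [ 574.5 -108.   125.4] yaxis ang -0.125 zax [-0.116 -0.949 -0.294] q [ 0.277  0.894  1.672 -1.08   1.526  1.056] F [-0.8 -0.2  0.1] w 0.9
[-79.70086433   0.45800373]
```

move_arm(
  deltas=[
    [-1, -0.5, 4, 0, 0, 0],
    [-0.5, 0, 4, 0, 0, 0],
  ],
)

```text
t: 8.83
ee_pos: [572.6, -118.3, 125.5]
orientation: [1.538, 1.342, -1.12]
ft_force: [2.3, 3.9, -2.7]
width: 0.4
```

move_arm(
  deltas=[
    [0, 0, 4, 0, 0, 0],
  ],
)

```text
t: 8.92
ee_pos: [572.2, -122.7, 124.6]
orientation: [1.54, 1.342, -1.118]
ft_force: [1.1, 9.1, -1.6]
width: 0.4
```

```bash
python3 - <<'E'
from h import *
o,R=st(); print(tor(o["ee_pos"]))
E
```

```text
t 8.92 pos [ 572.2 -122.7  124.6] yaxis ang -0.127 zax [-0.117 -0.947 -0.298] q [ 0.254  0.888  1.687 -1.095  1.508  1.061] F [ 1.1  9.1 -1.6] w 0.4
[-6.48248334e+01  5.01925463e-02]
```

move_arm(
  deltas=[
    [0, 0, 0, 0, 0, 0],
    [0, 0, 0, 0, 0, 0],
  ],
)

```text
t: 9.08
ee_pos: [572.3, -123.0, 124.7]
orientation: [1.545, 1.342, -1.114]
ft_force: [-0.1, 6.3, -0.8]
width: 0.4
```

```bash
python3 - <<'E'
from h import *
s=grab("side","11"); crop(s,230,110,400,230,4,"pics/c11.png")
o,R=st(); print(tor(o["ee_pos"]))
E
```

```text
t 9.13 pos [ 572.3 -122.9  124.8] yaxis ang -0.129 zax [-0.118 -0.946 -0.303] q [ 0.253  0.885  1.687 -1.093  1.505  1.061] F [-1.3  5.2 -0.3] w 0.6
[-64.65008777   0.13472287]
```

View pics/c11.png

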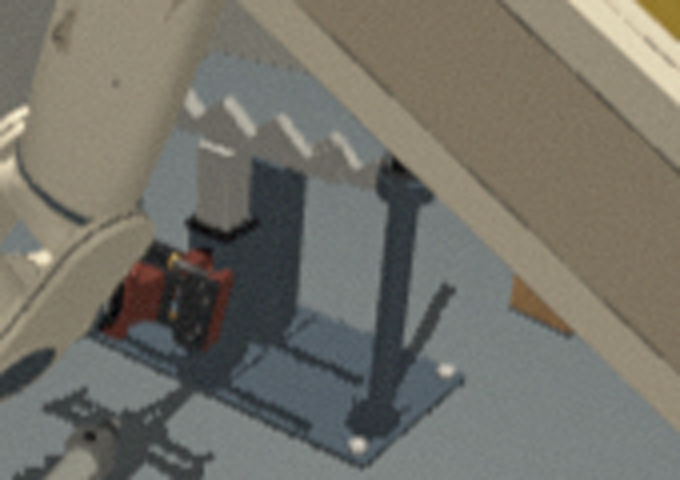

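move_arm(
  deltas=[
    [2, 0, -6, 0, 0, 0],
    [3, 0, -9, 0, 0, 0],
    [3, 0, -9, 0, 0, 0],
    [0, 0, 0, 0, 0, 0],
    [0, 0, 0, 0, 0, 0],
  ],
)

```text
t: 9.55
ee_pos: [576.2, -96.5, 125.9]
orientation: [1.548, 1.34, -1.112]
ft_force: [-0.7, -0.5, -0.2]
width: 0.4
```

```bash
python3 - <<'E'
from h import *
s=grab("side","12"); crop(s,230,110,400,230,4,"pics/c12.png")
w=grab("wrist","12"); crop(w,180,60,340,260,3,"pics/c12w.png")
o,R=st(); print(tor(o["ee_pos"]));P=cloud(s)
for y in (-60,0,): print(0)
L=np.c_[np.array([tor(p) for p in P[110:180,255:330].reshape(-1,3)]),P[110:180,255:330].reshape(-1,3)[:,2]]
k=(abs(L[:,0]+42)<14)&(abs(L[:,1])<110)&(L[:,2]>215); print('crest z',np.nanpercentile(L[k,2],[90,97,99]))
E
```

```text
t 9.65 pos [576.1 -96.8 125.8] yaxis ang -0.131 zax [-0.119 -0.945 -0.304] q [ 0.291  0.892  1.661 -1.06   1.532  1.056] F [-0.3 -0.5 -0.2] w 0.6
[-91.02962731   0.52864141]
0
0
crest z [257.69502669 262.12081498 264.48456856]
```

View pics/c12.png

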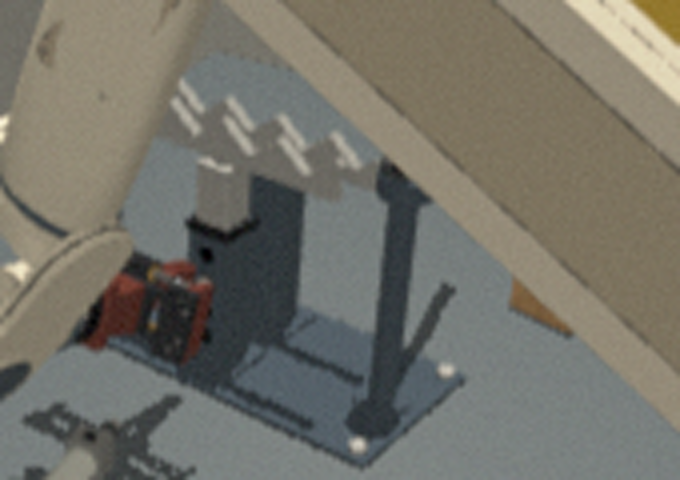

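View pics/c12w.png

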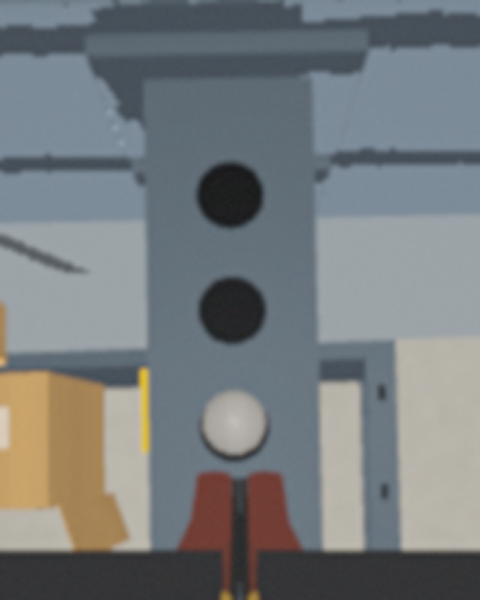

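move_arm(
  deltas=[
    [10, 0, 2.5, 0, 0, 0],
    [10, 0, 2.5, 0, 0, 0],
    [9, 0, 2.5, 0, 0, 0],
    [0, 0, 0, 0, 0, 0],
  ],
)

```text
t: 9.98
ee_pos: [576.5, -95.7, 92.9]
orientation: [1.549, 1.34, -1.113]
ft_force: [-1.4, 0.5, -0.2]
width: 0.5
```

```bash
python3 - <<'E'
from h import *
plan(rk(-80,0,95),press(0.3),2); print(tor(ctrl.get_obs()["ee_pos"]))
E
```

```text
t 9.98 pos [576.5 -95.7  92.9] yaxis ang -0.131 zax [-0.119 -0.945 -0.304] q [ 0.292  0.947  1.645 -1.059  1.513  1.091] F [-1.4  0.5 -0.2] w 0.5
[-2.9, -0.4, 5.5, 0.001, -0.005, -0.009]
[-2.8, -0.4, 5.5, 0.001, -0.005, -0.009]
[-92.18207895   0.87109962]
```

move_arm(
  deltas=[
    [-3, -0.5, 6, 0, 0, -0.008],
    [-2.5, -0.5, 7, 0, 0, -0.008],
  ],
)

```text
t: 10.15
ee_pos: [573.5, -109.6, 92.5]
orientation: [1.538, 1.357, -1.124]
ft_force: [-0.7, 0.9, -0.4]
width: 0.5
```

move_arm(
  deltas=[
    [-1, 0, 4, 0, 0, 0],
    [-0.5, 0, 4, 0, 0, 0],
  ],
)

```text
t: 10.32
ee_pos: [572.5, -118.2, 91.3]
orientation: [1.539, 1.359, -1.123]
ft_force: [1.5, 5.3, -3.4]
width: 0.3
```

```bash
python3 - <<'E'
from h import *
o,R=st(); print(tor(o["ee_pos"]))
E
```

```text
t 10.32 pos [ 572.5 -118.2   91.3] yaxis ang -0.124 zax [-0.118 -0.945 -0.305] q [ 0.26   0.942  1.67  -1.088  1.488  1.081] F [ 1.5  5.3 -3.4] w 0.3
[-69.34098246  -0.26397477]
```

move_arm(
  deltas=[
    [-2.5, 0, 3, 0, 0, 0],
    [-1, 0, 3, 0, 0, 0],
  ],
)

```text
t: 10.48
ee_pos: [572.0, -122.7, 91.0]
orientation: [1.545, 1.364, -1.117]
ft_force: [-5.0, 56.5, 10.5]
width: 0.1
```

```bash
python3 - <<'E'
from h import *
o,R=st(); print(tor(o["ee_pos"]))
s=grab("side","13"); crop(s,230,110,400,230,4,"pics/c13.png")
E
```

```text
t 10.48 pos [ 572.  -122.7   91. ] yaxis ang -0.124 zax [-0.117 -0.942 -0.313] q [ 0.252  0.937  1.676 -1.092  1.476  1.081] F [-5.  56.5 10.5] w 0.1
[-64.81621554  -0.14031554]
```

View pics/c13.png

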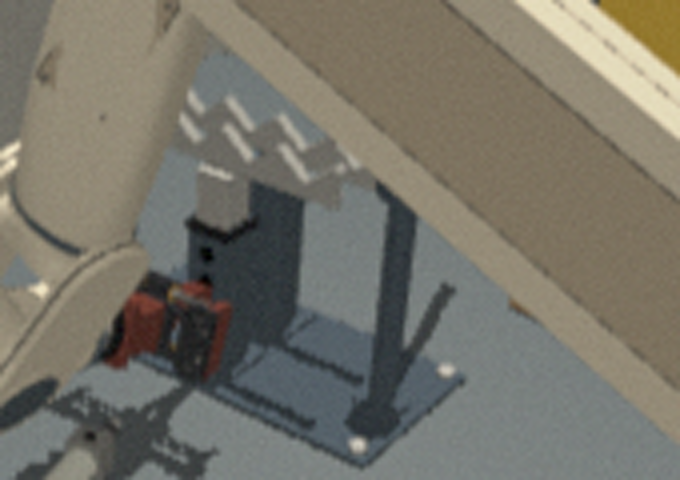

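move_arm(
  deltas=[
    [0, 0, -5, 0, 0, 0],
    [2, 0, -9, 0, 0, 0],
    [3, 0, -9, 0, 0, 0],
    [0, 0, 0, 0, 0, 0],
    [0, 0, 0, 0, 0, 0],
  ],
)

```text
t: 10.95
ee_pos: [575.3, -97.9, 95.1]
orientation: [1.547, 1.364, -1.114]
ft_force: [0.4, -0.5, 0.4]
width: 0.4
```

```bash
python3 - <<'E'
from h import *
s=grab("side","14"); crop(s,230,110,400,230,4,"pics/c14.png")
w=grab("wrist","14"); crop(w,180,60,340,260,3,"pics/c14w.png")
o,R=st(); print(tor(o["ee_pos"]))
E
```

```text
t 11.05 pos [575.2 -98.2  95. ] yaxis ang -0.124 zax [-0.116 -0.942 -0.315] q [ 0.288  0.936  1.655 -1.06   1.501  1.072] F [ 0.3 -0.7  0.3] w -0.1
[-89.46709832  -0.18803829]
```

View pics/c14.png

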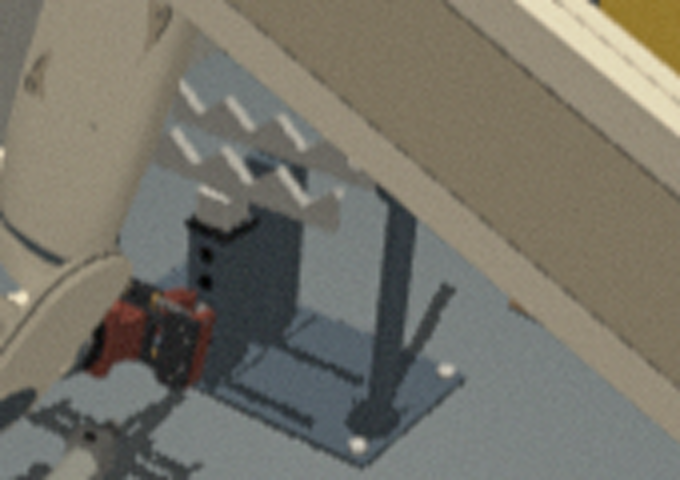

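View pics/c14w.png

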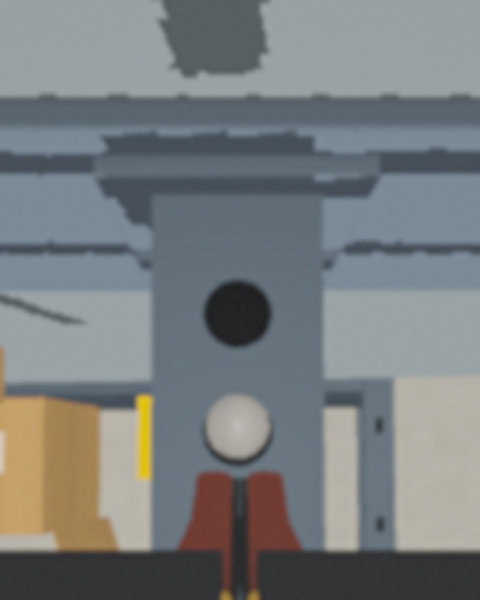

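```bash
cat >> h.py <<'E'
def cyls(d,minpx=40,zr=(20,45),roi=None):
    """white barrels lying on the bench: centre+angle of axis from cloud top points"""
    P=cloud(d); f=d["frame"].astype(int)
    hsv=cv2.cvtColor(d["frame"],cv2.COLOR_RGB2HSV)
    m=((f.min(-1)>165)&(P[...,2]>zr[0])&(P[...,2]<zr[1])&(P[...,0]>250)&(P[...,0]<900)&(P[...,1]>-500)&(P[...,1]<600)).astype(np.uint8)
    n,l,s,c=cv2.connectedComponentsWithStats(m); out=[]
    for i in range(1,n):
        if s[i,4]<minpx: continue
        v,u=np.nonzero(l==i); pts=np.c_[u,v].astype(np.float32)
        (cu,cv_),(a,b),ang=cv2.minAreaRect(pts)
        vx,vy,x0,y0=cv2.fitLine(pts,cv2.DIST_L2,0,.01,.01).ravel()
        L=max(a,b)/2
        Q=P[l==i]; zc=30
        A=ray(d,cu-vx*L,cv_-vy*L,zc);B=ray(d,cu+vx*L,cv_+vy*L,zc)
        C=(A+B)/2; out.append((C[:2].round(1),round(float(np.linalg.norm(A-B)),1),round(float(np.arctan2(*(B-A)[1::-1]))%np.pi,3),(int(cu),int(cv_)),np.nanmedian(Q,0).round(1)))
    return out
E
python3 - <<'E'
from h import *
for n in ("scene","side"):
    for o in cyls(load(n,"4")): print(n,o)
plan(rk(-180,0,240),press(0.785),5)
E
```

```text
scene (array([426.5, 125.7]), 182.1, 1.444, (263, 186), array([430.5, 132.5,  31.2]))
scene (array([439.2, 362.5]), 181.0, 1.561, (319, 191), array([442.9, 372.4,  31.8]))
scene (array([577.7, 122. ]), 182.5, 1.68, (261, 216), array([580.8, 127.9,  32. ]))
side (array([570.4, 128.1]), 111.0, 1.645, (242, 232), array([569.9, 128.2,  30.4]))
side (array([420.6, 132.9]), 113.2, 1.422, (280, 249), array([420.5, 133.7,  30.1]))
side (array([432.7, 367.9]), 112.5, 1.553, (233, 295), array([431.8, 370.7,  30.4]))
t 11.05 pos [575.2 -98.2  95. ] yaxis ang -0.124 zax [-0.116 -0.942 -0.315] q [ 0.288  0.936  1.655 -1.06   1.501  1.072] F [ 0.3 -0.7  0.3] w -0.1
[-21.8, 0.2, -26.3, 0.001, 0.093, 0.0]
[-19.3, 0.2, -28.2, 0.001, 0.093, 0.0]
[-16.6, 0.1, -29.9, 0.001, 0.093, 0.0]
[-13.7, 0.1, -31.3, 0.001, 0.093, 0.0]
[-10.8, 0.1, -32.4, 0.001, 0.093, 0.0]
```

move_arm(
  deltas=[
    [-21.8, 0, -26, 0, 0.093, 0],
    [-19, 0, -28, 0, 0.093, 0],
    [-16.6, 0, -30, 0, 0.093, 0],
    [-14, 0, -31, 0, 0.093, 0],
    [-11, 0, -32, 0, 0.093, 0],
  ],
  hand=-0.2,
)

```text
t: 11.47
ee_pos: [578.9, -11.5, 222.1]
orientation: [1.883, 1.69, -0.818]
ft_force: [1.0, 0.0, 0.3]
width: 30.3
```

```bash
python3 - <<'E'
from h import *
print(rk(0,90,0))
plan([575,122,200],down(0.09),9)
E
```

```text
[ 653.16138432 -198.50674887    0.        ]
t 11.47 pos [578.9 -11.5 222.1] yaxis ang -0.124 zax [-0.116 -0.697 -0.707] q [ 0.303  0.563  1.635 -0.693  1.413  0.693] F [1.  0.  0.3] w 30.3
[12.2, -2.2, -8.6, -0.014, 0.086, -0.021]
[12.9, -1.8, -7.5, -0.014, 0.086, -0.021]
[13.5, -1.4, -6.4, -0.014, 0.086, -0.021]
[14.1, -1.1, -5.2, -0.014, 0.086, -0.021]
[14.5, -0.7, -4.0, -0.014, 0.086, -0.021]
[14.8, -0.4, -2.7, -0.014, 0.086, -0.021]
[15.0, -0.0, -1.4, -0.014, 0.086, -0.021]
[15.0, 0.3, -0.1, -0.014, 0.086, -0.021]
[15.0, 0.6, 1.2, -0.014, 0.086, -0.021]
```

move_arm(
  deltas=[
    [12, -2, -8.6, -0.014, 0.086, -0.021],
    [13, -2, -7.5, -0.014, 0.086, -0.021],
    [13.5, -1.4, -6.4, -0.014, 0.086, -0.021],
    [14, -1, -5, -0.014, 0.086, -0.021],
    [14.5, -0.7, -4, -0.014, 0.086, -0.021],
  ],
)

```text
t: 11.88
ee_pos: [582.0, 66.2, 221.8]
orientation: [2.044, 2.06, -0.351]
ft_force: [-0.3, 0.2, -0.5]
width: 52.6
```

move_arm(
  deltas=[
    [14.8, -0.4, -2.7, -0.014, 0.086, -0.021],
    [15, 0, -1.4, -0.014, 0.086, -0.021],
    [15, 0.3, 0, -0.014, 0.086, -0.021],
    [15, 0.6, 1, -0.014, 0.08, -0.021],
  ],
)

```text
t: 12.22
ee_pos: [579.9, 126.7, 215.8]
orientation: [2.107, 2.326, 0.07]
ft_force: [0.1, -0.5, 0.4]
width: 52.5
```

```bash
python3 - <<'E'
from h import *
w=grab("wrist","15"); st()
for o in cyls(w): print(o)
for n in ("scene","side"):
    for o in cyls(grab(n,"15")): print(n,o)
E
```

```text
t 12.27 pos [579.4 127.2 215.4] yaxis ang 0.099 zax [ 0.031  0.036 -0.999] q [0.18  0.369 1.735 0.036 1.002 0.062] F [-0.1 -0.4  0.2] w 52.6
(array([435.9, 303.8]), 41.1, 1.243, (145, 19), array([438.9, 304.3,  34.7]))
(array([439.5, 273.7]), 12.9, 1.619, (148, 48), array([437.2, 275.2,  22.7]))
(array([439.6, 252.3]), 9.8, 2.295, (148, 67), array([436.9, 253.5,  22.6]))
(array([587.3, 134.7]), 151.7, 1.662, (260, 172), array([586.7, 133.1,  31.6]))
(array([426.1, 111.5]), 151.4, 1.432, (137, 178), array([426.9, 109.8,  31.6]))
(array([596.4,  43.6]), 9.9, 0.114, (260, 239), array([596.4,  40.1,  22.7]))
scene (array([417.1,  71.8]), 57.4, 1.113, (250, 184), array([424.6,  73.1,  33.3]))
scene (array([439.2, 362.5]), 181.0, 1.561, (319, 191), array([443.3, 367.9,  30.9]))
scene (array([592.2, 134.4]), 148.2, 1.585, (264, 220), array([592.9, 124.1,  30.7]))
side (array([415.5,  93.4]), 28.6, 1.18, (287, 242), array([414.6,  91.1,  29.6]))
side (array([432.7, 368. ]), 112.5, 1.553, (233, 295), array([432. , 369.6,  30.4]))
```

View pics/wrist15.png

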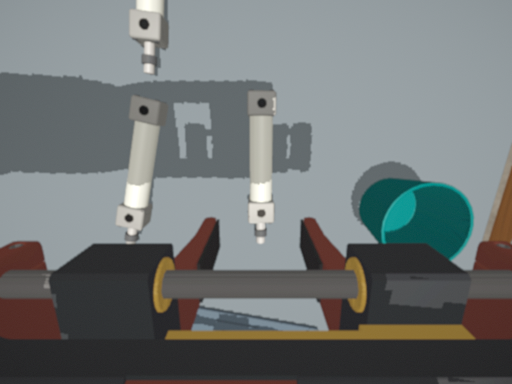

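View pics/scene15.png

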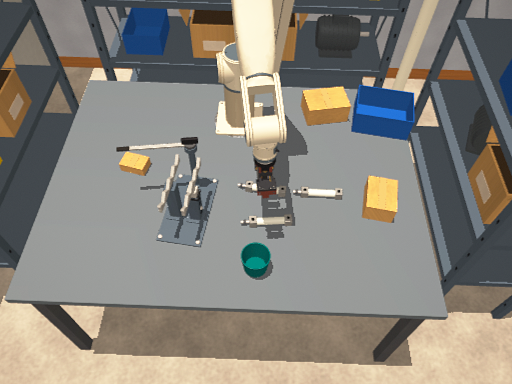

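```bash
cat >> h.py <<'E'
def ports(d,a,b,z=36):
    A=ray(d,*a,z);B=ray(d,*b,z); C=(A+B)/2; 
    print("mid",C[:2].round(1),"sep %.1f"%np.linalg.norm(A-B),"axis ang %.3f"%np.arctan2(*(A-B)[1::-1])); return C
E
python3 - <<'E'
from h import *
w=load("wrist","15")
ports(w,(262,103),(262,213)); ports(w,(144,110),(129,217))
P=cloud(w); print(P[103,270],P[150,260])
E
```

```text
mid [587.  154.9] sep 141.6 axis ang 1.672
mid [427.5 132.9] sep 140.6 axis ang 1.432
[589.71702521 226.42633409  35.30520446] [583.23891195 167.89570609  32.07838833]
```

```bash
python3 - <<'E'
from h import *
plan([587,155,60],down(0.101),5)
E
```

```text
t 12.37 pos [579.5 125.1 215.2] yaxis ang 0.096 zax [ 0.029  0.026 -0.999] q [0.182 0.37  1.733 0.024 1.006 0.074] F [ 0.2 -1.3  0.2] w 53.0
[5.1, 1.1, 31.2, 0.006, -0.005, -0.001]
[5.2, 1.3, 31.2, 0.006, -0.005, -0.001]
[5.4, 1.5, 31.1, 0.006, -0.005, -0.001]
[5.5, 1.7, 31.1, 0.006, -0.005, -0.001]
[5.7, 1.9, 31.1, 0.006, -0.005, -0.001]
```

move_arm(
  deltas=[
    [6, 1.5, 31, 0.006, -0.005, 0],
    [6, 1.5, 31, 0.006, -0.005, 0],
    [6, 1.5, 31, 0.006, -0.005, 0],
    [5.5, 1.5, 31, 0.006, -0.005, 0],
    [5.5, 1.5, 25, 0.006, -0.005, 0],
  ],
)

```text
t: 12.78
ee_pos: [593.6, 153.6, 68.7]
orientation: [2.104, 2.305, -0.003]
ft_force: [0.2, 0.4, -0.6]
width: 52.9
```

```bash
python3 - <<'E'
from h import *
w=grab("wrist","16"); plan([587,155,6],down(0.101),3)
E
```

```text
t 12.83 pos [591.2 153.9  64.1] yaxis ang 0.092 zax [ 0.007 -0.017 -1.   ] q [ 0.244  0.613  1.749 -0.026  0.777  0.171] F [-1.8  1.  -2.8] w 52.6
[0.8, -1.5, 19.3, 0.002, 0.006, -0.003]
[0.7, -1.4, 19.3, 0.002, 0.006, -0.003]
[0.6, -1.4, 19.3, 0.002, 0.006, -0.003]
```

View pics/wrist16.png

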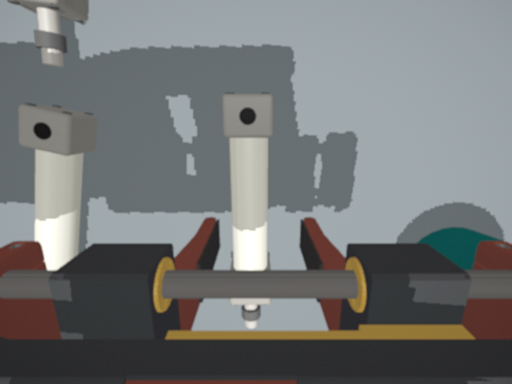

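move_arm(
  deltas=[
    [0.8, -1.5, 15, 0, 0.006, 0],
    [0.7, -1.5, 19, 0, 0.006, 0],
    [0.6, -1.5, 19, 0, 0, 0],
    [0, 0, 0, 0, 0, 0],
  ],
)

```text
t: 13.17
ee_pos: [585.7, 154.3, 7.5]
orientation: [2.107, 2.317, -0.015]
ft_force: [-0.4, 0.2, -0.0]
width: 52.6
```

```bash
python3 - <<'E'
from h import *
w=grab("wrist","17"); plan([587,155,6],down(0.101),1)
E
```

```text
t 13.22 pos [586.9 154.6   9.1] yaxis ang 0.095 zax [ 0.003 -0.013 -1.   ] q [ 0.245  0.697  1.763 -0.021  0.682  0.166] F [ 0.3 -0.3 -0.4] w 52.8
[0.4, 0.2, 3.1, 0.002, 0.013, -0.006]
```

View pics/wrist17.png

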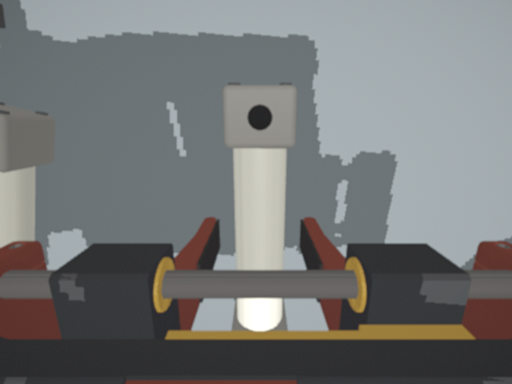

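move_arm(
  deltas=[
    [0.3, 0, 3, 0, 0.012, -0.005],
    [0, 0, 0, 0, 0, 0],
    [0, 0, 0, 0, 0, 0],
    [0, 0, 0, 0, 0, 0],
    [0, 0, 0, 0, 0, 0],
  ],
  hand=1,
)

```text
t: 13.63
ee_pos: [589.6, 154.8, 11.1]
orientation: [2.104, 2.326, 0.006]
ft_force: [-0.6, 0.5, -4.6]
width: 29.4
```

move_arm(
  deltas=[
    [0, 0, 0, 0, 0, 0],
    [0, 0, 0, 0, 0, 0],
  ],
)

```text
t: 13.8
ee_pos: [589.8, 154.7, 11.8]
orientation: [2.103, 2.326, 0.007]
ft_force: [0.1, 0.9, -3.3]
width: 29.4
```

```bash
python3 - <<'E'
from h import *
w=grab("wrist","18"); st()
ports(w,(260,117),(260,117))
E
```

```text
t 13.85 pos [589.8 154.7  11.8] yaxis ang 0.100 zax [ 0.007 -0.    -1.   ] q [ 0.238  0.693  1.761 -0.003  0.68   0.14 ] F [ 0.5 -0.1 -4.6] w 29.3
mid [583.  226.1] sep 0.0 axis ang 0.000
```

View pics/wrist18.png

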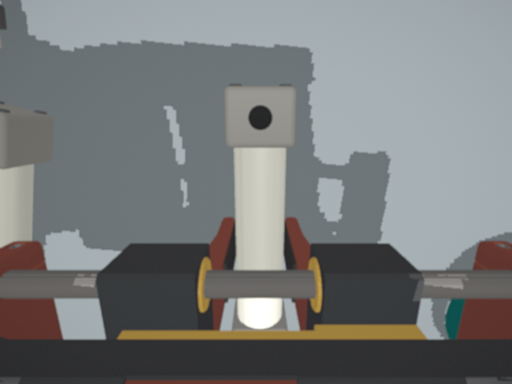

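move_arm(
  deltas=[
    [0, 0, -20, 0, 0, 0],
    [0, 0, -35, 0, 0, 0],
    [0, 0, -40, 0, 0, 0],
    [0, 0, -40, 0, 0, 0],
    [0, 0, -40, 0, 0, 0],
  ],
)

```text
t: 14.27
ee_pos: [581.0, 152.9, 181.3]
orientation: [-2.102, -2.324, 0.024]
ft_force: [0.2, -0.2, -4.0]
width: 29.4
```

```bash
python3 - <<'E'
from h import *
w=grab("wrist","19"); plan(rk(0,90,300),down(-0.128),10)
E
```

```text
t 14.32 pos [585.7 154.1 190.1] yaxis ang 0.100 zax [-0.004 -0.003 -1.   ] q [ 0.239  0.435  1.696 -0.003  1.015  0.14 ] F [3.6 0.5 2.9] w 29.4
[-35.8, 3.1, -10.9, -0.0, 0.0, 0.023]
[-35.7, 4.0, -10.9, -0.0, 0.0, 0.023]
[-35.6, 4.8, -10.9, -0.0, 0.0, 0.023]
[-35.5, 5.6, -10.9, -0.0, 0.0, 0.023]
[-35.3, 6.4, -10.9, -0.0, 0.0, 0.023]
[-35.2, 7.2, -11.0, -0.0, 0.0, 0.023]
[-35.0, 8.0, -11.0, -0.0, 0.0, 0.023]
[-34.8, 8.8, -11.0, -0.0, 0.0, 0.023]
[-34.6, 9.6, -11.0, -0.0, 0.0, 0.023]
[-34.4, 10.4, -11.0, -0.0, 0.0, 0.023]
```

View pics/wrist19.png

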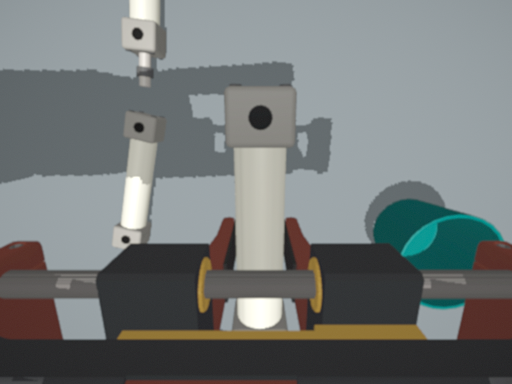

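Held firmly, with the port still at (260,117). Next I'll move it over to the rack.

move_arm(
  deltas=[
    [-25, 2, -30, 0, 0, 0.015],
    [-36, 4, -25, 0, 0, 0.023],
    [-36, 5, -20, 0, 0, 0.023],
    [-36, 6, -15, 0, 0, 0.023],
    [-36, 6.5, -10, 0, 0, 0.023],
  ],
)

```text
t: 14.73
ee_pos: [618.2, -8.7, 292.5]
orientation: [2.22, 2.221, -0.0]
ft_force: [1.3, 0.2, -3.4]
width: 29.4
```

move_arm(
  deltas=[
    [-36, 7, 0, 0, 0, 0.023],
    [-36, 8, 0, 0, 0, 0.023],
    [-36, 9, 0, 0, 0, 0.023],
    [-30, 9, 0, 0, 0, 0.023],
    [-15, 5, 0, 0, 0, 0.023],
  ],
)

```text
t: 15.15
ee_pos: [651.3, -174.7, 296.1]
orientation: [2.348, 2.076, 0.005]
ft_force: [0.8, -0.7, -4.1]
width: 29.3
```

```bash
python3 - <<'E'
from h import *
w=grab("wrist","20"); plan(rk(0,90,290),down(-0.128),2)
E
```

```text
t 15.20 pos [ 651.6 -176.4  295.8] yaxis ang -0.125 zax [ 0.008 -0.005 -1.   ] q [-0.281  0.427  1.449 -0.002  1.257 -0.155] F [ 0.1 -1.1 -3.6] w 29.6
[-10.8, 2.1, 3.0, 0.004, 0.002, 0.001]
[-10.8, 2.2, 2.9, 0.004, 0.002, 0.001]
```

View pics/wrist20.png

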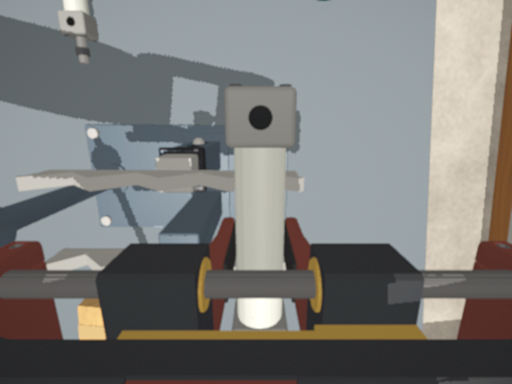

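```bash
python3 - <<'E'
from h import *
w=load("wrist","20"); P=cloud(w)
crop(w,0,140,320,280,2.5,"pics/c20.png")
Q=P[160:200,10:312].reshape(-1,3);Q=Q[(Q[:,2]>200)&(Q[:,2]<245)]
L=np.c_[np.array([tor(q) for q in Q]),Q[:,2]]
print(len(L),np.percentile(L,[0.5,50,99.5],axis=0).round(1))
k=L[:,2]>225
for y0 in range(-124,124,6):
    k=(L[:,1]>=y0)&(L[:,1]<y0+6)
    if k.sum()>5: print(y0+3,k.sum(),np.percentile(L[k,2],[95]).round(1),np.percentile(L[k,0],[5,95]).round(1))
E
```

```text
4116 [[ -47.6 -119.6  200.6]
 [ -43.4  -29.1  223.1]
 [ -35.4  123.   236.7]]
-121 70 [236.3] [-47.3 -36.3]
-115 210 [235.5] [-47.4 -36. ]
-109 183 [230.1] [-47.4 -36.2]
-103 177 [225.4] [-47.4 -36.3]
-97 163 [220.1] [-47.4 -35.9]
-91 113 [215.] [-47.4 -36. ]
-85 55 [217.] [-47.5 -36.5]
-79 61 [222.4] [-47.5 -36.6]
-73 71 [226.8] [-47.5 -36.9]
-67 87 [232.3] [-47.5 -36.7]
-61 120 [236.8] [-47.5 -36.6]
-55 182 [235.2] [-47.4 -36.1]
-49 177 [229.6] [-47.5 -36.1]
-43 151 [224.5] [-47.5 -36.2]
-37 140 [219.8] [-47.4 -36.1]
-31 113 [214.8] [-47.5 -36.2]
-25 68 [217.3] [-47.5 -36.4]
-19 78 [222.] [-47.5 -36.3]
-13 94 [227.3] [-47.5 -36.6]
-7 97 [232.6] [-47.5 -36.5]
-1 127 [236.5] [-47.5 -36.6]
5 160 [234.7] [-47.5 -36.2]
11 149 [229.9] [-47.5 -36.3]
17 132 [224.7] [-47.5 -36.3]
23 117 [219.7] [-47.4 -36.1]
29 97 [215.] [-47.5 -36.3]
35 88 [217.4] [-47.5 -36.3]
41 91 [222.2] [-47.5 -36. ]
47 104 [227.1] [-47.6 -36.6]
53 118 [232.3] [-47.6 -36.1]
59 139 [236.4] [-47.5 -36.5]
65 50 [235.] [-47.5 -36.3]
107 28 [227.9] [-47.2 -36.4]
113 132 [232.8] [-47.5 -36.4]
119 139 [236.2] [-47.5 -36.4]
125 35 [234.4] [-47.4 -36.3]
```

View pics/c20.png

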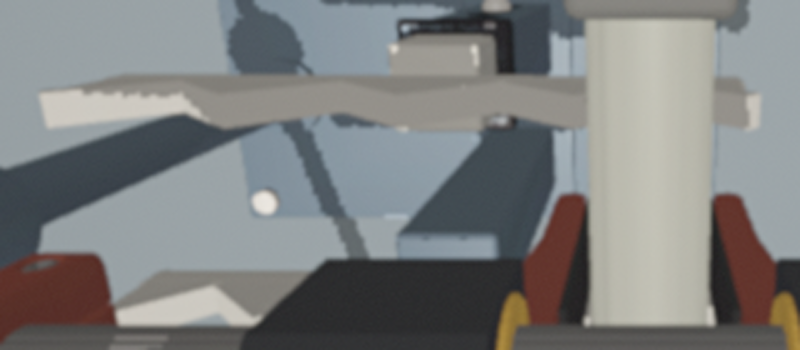

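move_arm(
  deltas=[
    [-10.5, 2, 10, 0.004, 0.002, 0],
    [-10, 2, 15, 0, 0, 0],
    [-1, 0, 10, 0, 0, 0],
    [0, 0, 0, 0, 0, 0],
  ],
)

```text
t: 15.53
ee_pos: [651.9, -200.0, 255.2]
orientation: [2.357, 2.076, 0.0]
ft_force: [-0.2, 0.6, -5.7]
width: 29.5
```

```bash
python3 - <<'E'
from h import *
w=grab("wrist","21");plan(rk(0,90,230),down(-0.128),2)
ports(w,(260,117),(260,117),290)
P=cloud(w); print(P[95:112:4,250],P[200,260])
E
```

```text
t 15.58 pos [ 652.  -199.7  255.8] yaxis ang -0.127 zax [ 0.001 -0.    -1.   ] q [-0.315  0.475  1.466 -0.     1.2   -0.188] F [-0.6  0.6 -5.1] w 29.5
[0.7, 0.5, 12.9, 0.0, 0.0, 0.001]
[0.7, 0.5, 12.9, 0.0, 0.0, 0.001]
mid [ 661.7 -129. ] sep 0.0 axis ang 0.000
[[ 658.26222906 -118.0740113   280.50189159]
 [ 658.00246894 -119.83428082  279.91759043]
 [ 657.75959845 -121.68791156  280.19831834]
 [ 657.50099407 -123.51231356  279.90301356]
 [ 657.2786277  -125.4251839   281.01858433]] [ 656.31605316 -172.11093022  277.10291729]
```

```bash
python3 - <<'E'
from h import *
w=load("wrist","21"); p=ray(w,260,117,280.4); print(p,tor(p))
E
```

```text
[ 661.77854688 -128.82349951  280.4       ] [-70.21309809  89.63724675]
```

move_arm(
  deltas=[
    [0, 0.5, 12, 0, 0, 0],
    [0, 0.5, 12, 0, 0, 0],
  ],
)

```text
t: 15.75
ee_pos: [654.4, -198.6, 232.5]
orientation: [2.353, 2.076, 0.004]
ft_force: [-0.4, 0.8, -4.7]
width: 29.5
```

```bash
python3 - <<'E'
from h import *
o,R=st(); print(tor(o["ee_pos"]))
E
```

```text
t 15.75 pos [ 654.4 -198.6  232.5] yaxis ang -0.125 zax [ 0.004 -0.001 -1.   ] q [-0.312  0.498  1.484  0.     1.155 -0.188] F [-0.4  0.8 -4.7] w 29.5
[-6.73675211e-02  9.11989848e+01]
```

move_arm(
  deltas=[
    [0, -1, 3, 0, 0, 0],
    [0, -0.3, 2.5, 0, 0, 0],
  ],
)

```text
t: 15.92
ee_pos: [652.7, -196.7, 224.1]
orientation: [2.352, 2.08, 0.002]
ft_force: [3.2, -1.6, 11.4]
width: 29.4
```

```bash
python3 - <<'E'
from h import *
o,R=st(); print(tor(o["ee_pos"]))
E
```

```text
t 15.92 pos [ 652.7 -196.7  224.1] yaxis ang -0.123 zax [ 0.002 -0.    -1.   ] q [-3.100e-01  5.040e-01  1.495e+00  1.000e-03  1.141e+00 -1.880e-01] F [ 3.2 -1.6 11.4] w 29.4
[-1.72904418 89.33084388]
```

move_arm(
  deltas=[
    [0, 0, -0.5, 0, 0, 0],
    [0, 0, 0, 0, 0, 0],
    [0, 0, 0, 0, 0, 0],
    [0, 0, 0, 0, 0, 0],
  ],
  hand=-0.05,
)

```text
t: 16.25
ee_pos: [654.6, -196.0, 227.2]
orientation: [2.348, 2.079, 0.007]
ft_force: [0.2, -0.4, -0.5]
width: 45.8
```

move_arm(
  deltas=[
    [0, 0, -8, 0, 0, 0],
    [0, 0, -25, 0, 0, 0],
    [0, 0, -40, 0, 0, 0],
    [0, 0, -20, 0, 0, 0],
  ],
)

```text
t: 16.58
ee_pos: [651.5, -195.1, 320.0]
orientation: [-2.35, -2.081, 0.001]
ft_force: [0.8, -0.7, 1.0]
width: 46.1
```

```bash
python3 - <<'E'
from h import *
w=grab("wrist","22");s=grab("side","22");d=grab("scene","22");crop(s,230,110,400,230,4,"pics/c22.png")
plan([427.5,132.9,200],down(1.432-np.pi/2),10)
for n,dd in(("scene",d),("side",s)):
    for o in cyls(dd): print(n,o)
E
```

```text
t 16.73 pos [ 651.3 -195.1  318. ] yaxis ang -0.121 zax [-0.002  0.001 -1.   ] q [-3.090e-01  4.230e-01  1.405e+00  1.000e-03  1.316e+00 -1.880e-01] F [-0.2  0.3 -0.5] w 45.8
[29.8, -26.2, 11.9, -0.0, -0.0, 0.002]
[29.8, -26.2, 11.9, -0.0, -0.0, 0.002]
[29.7, -26.3, 11.9, -0.0, -0.0, 0.002]
[29.7, -26.3, 11.9, -0.0, -0.0, 0.002]
[29.7, -26.4, 11.8, -0.0, -0.0, 0.002]
[29.6, -26.4, 11.8, -0.0, -0.0, 0.002]
[29.6, -26.5, 11.8, -0.0, -0.0, 0.002]
[29.5, -26.5, 11.8, -0.0, -0.0, 0.002]
[29.5, -26.6, 11.8, -0.0, -0.0, 0.002]
[29.4, -26.6, 11.8, -0.0, -0.0, 0.002]
scene (array([426.8, 127.8]), 177.9, 1.44, (263, 186), array([430.8, 132.7,  31.8]))
scene (array([439.2, 362.5]), 180.9, 1.559, (319, 191), array([443.3, 369.1,  30.9]))
side (array([420.6, 133. ]), 112.9, 1.416, (280, 249), array([420.4, 133.1,  30.3]))
side (array([432.8, 367.8]), 112.9, 1.56, (233, 295), array([432. , 369.9,  30.3]))
```

View pics/wrist22.png

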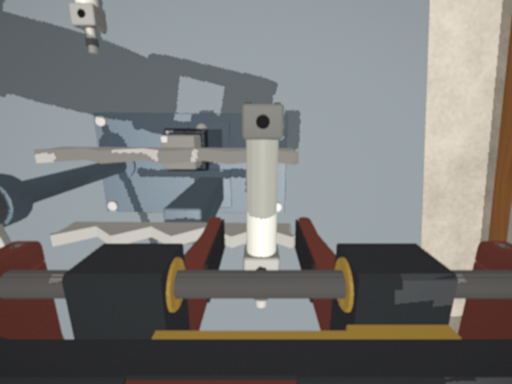

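View pics/c22.png

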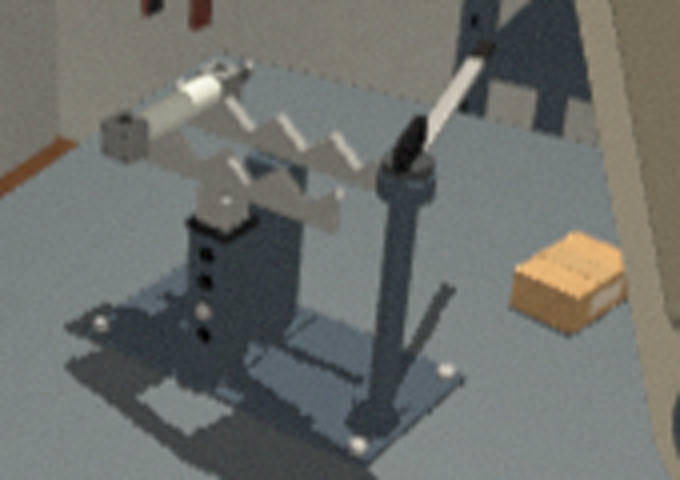

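move_arm(
  deltas=[
    [28, -25, 0, 0, 0, 0.002],
    [30, -26, 0, 0, 0, 0.002],
    [30, -26, 0, 0, 0, 0.002],
    [30, -26, 5, 0, 0, 0.002],
    [30, -26, 5, 0, 0, 0.002],
  ],
  hand=-0.2,
)

```text
t: 17.15
ee_pos: [538.7, -32.7, 302.2]
orientation: [-2.369, -2.057, 0.006]
ft_force: [1.3, 1.5, 0.3]
width: 52.3
```

move_arm(
  deltas=[
    [30, -26, 15, 0, 0, 0.002],
    [30, -27, 20, 0, 0, 0.002],
    [30, -27, 25, 0, 0, 0.002],
    [25, -25, 25, 0, 0, 0.002],
    [0, 0, 0, 0, 0, 0],
  ],
)

```text
t: 17.57
ee_pos: [447.6, 89.6, 220.1]
orientation: [-2.372, -2.045, 0.016]
ft_force: [-0.6, -0.0, -0.4]
width: 52.4
```

```bash
python3 - <<'E'
from h import *
w=grab("wrist","23");st()
for o in cyls(w): print(o)
E
```

```text
t 17.62 pos [450.   88.6 221.7] yaxis ang -0.147 zax [-0.011  0.    -1.   ] q [0.167 0.183 1.979 0.003 0.99  0.313] F [0.4 0.9 0.2] w 52.8
(array([435.7, 291.8]), 33.7, 3.045, (225, 7), array([434.4, 289.6,  35.2]))
(array([437.2, 273.4]), 12.5, 1.518, (229, 25), array([436.5, 275.9,  22.4]))
(array([436.3, 251.3]), 10.2, 1.831, (232, 45), array([436.2, 253.4,  22.5]))
(array([424.6, 111.2]), 153.2, 1.429, (241, 159), array([426. , 111.9,  31.7]))
(array([412.4,  21.1]), 9.9, 2.952, (243, 226), array([411.7,  18.3,  22.7]))
```

View pics/wrist23.png

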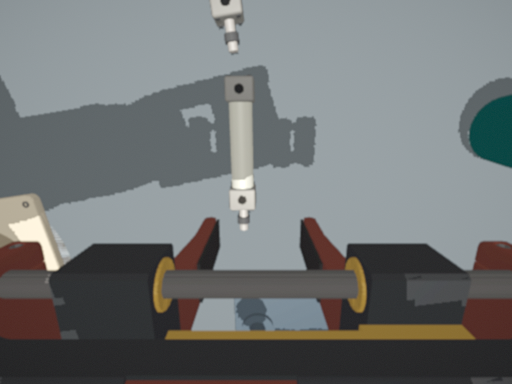

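Ports at (239,88) and (242,200).

```bash
python3 - <<'E'
from h import *
w=load("wrist","23"); c=ports(w,(239,88),(242,200)); plan([c[0],c[1],60],down(1.43-np.pi/2),5)
E
```

```text
mid [427.3 132.2] sep 142.4 axis ang 1.432
t 17.62 pos [450.   88.6 221.7] yaxis ang -0.147 zax [-0.011  0.    -1.   ] q [0.167 0.183 1.979 0.003 0.99  0.313] F [0.4 0.9 0.2] w 52.8
[8.0, -5.4, 32.4, -0.002, 0.0, -0.001]
[8.0, -5.5, 32.4, -0.002, 0.0, -0.001]
[8.0, -5.5, 32.4, -0.002, 0.0, -0.001]
[8.0, -5.6, 32.4, -0.002, 0.0, -0.001]
[8.0, -5.7, 32.4, -0.002, 0.0, -0.001]
```

move_arm(
  deltas=[
    [8.5, -6, 30, 0, 0, 0],
    [8.5, -6, 32, 0, 0, 0],
    [8, -5.7, 32, 0, 0, 0],
    [8, -5.5, 32, 0, 0, 0],
    [7, -4, 20, 0, 0, 0],
  ],
)

```text
t: 18.03
ee_pos: [435.8, 132.5, 76.2]
orientation: [2.378, 2.05, 0.009]
ft_force: [-0.0, -0.6, 0.1]
width: 52.9
```

```bash
python3 - <<'E'
from h import *
plan([427.3,132.2,4],down(1.43-np.pi/2),3)
E
```

```text
t 18.03 pos [435.8 132.5  76.2] yaxis ang -0.148 zax [ 0.006  0.002 -1.   ] q [2.690e-01 4.270e-01 2.091e+00 1.000e-03 6.170e-01 4.150e-01] F [-0.  -0.6  0.1] w 52.9
[-0.6, -2.9, 24.1, 0.002, -0.001, -0.002]
[-0.6, -2.9, 24.1, 0.002, -0.001, -0.002]
[-0.5, -2.8, 24.1, 0.002, -0.001, -0.002]
```

move_arm(
  deltas=[
    [-0.5, -2.8, 20, 0, 0, 0],
    [-0.5, -2, 24, 0, 0, -0.003],
    [0, -1, 15, 0, 0, -0.003],
    [0, 0, 0, 0, 0, 0],
  ],
)

```text
t: 18.37
ee_pos: [430.8, 131.1, 10.6]
orientation: [2.373, 2.058, 0.003]
ft_force: [-0.8, 0.1, 0.6]
width: 52.6
```

```bash
python3 - <<'E'
from h import *
w=grab("wrist","24");plan([427.3,132.2,3],down(1.43-np.pi/2),2)
E
```

```text
t 18.42 pos [431.3 131.2  11.6] yaxis ang -0.143 zax [ 0.003  0.001 -1.   ] q [2.690e-01 5.620e-01 2.111e+00 1.000e-03 4.650e-01 4.100e-01] F [-0.3 -0.3 -0.6] w 52.4
[0.2, -2.1, 4.3, 0.001, -0.001, -0.001]
[0.2, -2.1, 4.3, 0.001, -0.001, -0.001]
```

View pics/wrist24.png

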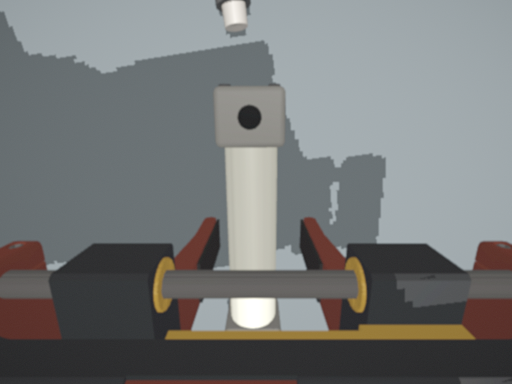

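move_arm(
  deltas=[
    [0.2, -2.2, 5, 0, 0, 0],
    [0.2, -2.2, 5, 0, 0, 0],
  ],
)

```text
t: 18.58
ee_pos: [429.7, 131.9, 2.7]
orientation: [2.374, 2.054, 0.01]
ft_force: [0.9, 0.5, 0.2]
width: 52.6
```

move_arm(
  deltas=[
    [0, 0, 0, 0, 0, 0],
    [0, 0, 1, 0, 0, 0],
    [0, 0, 0, 0, 0, 0],
    [0, 0, 0, 0, 0, 0],
    [0, 0, 0, 0, 0, 0],
  ],
  hand=1,
)

```text
t: 19.0
ee_pos: [430.2, 131.8, 3.3]
orientation: [2.373, 2.053, 0.013]
ft_force: [-0.0, 0.6, -5.2]
width: 29.3
```

move_arm(
  deltas=[
    [0, 0, 0, 0, 0, 0],
    [0, 0, 0, 0, 0, 0],
  ],
)

```text
t: 19.17
ee_pos: [430.2, 131.8, 3.4]
orientation: [2.373, 2.053, 0.013]
ft_force: [1.5, -0.0, -4.6]
width: 29.4
```

move_arm(
  deltas=[
    [0, 0, -15, 0, 0, 0],
    [0, 0, -30, 0, 0, 0],
    [0, 0, -40, 0, 0, 0],
    [0, 0, -40, 0, 0, 0],
    [0, 0, -40, 0, 0, 0],
  ],
)

```text
t: 19.58
ee_pos: [422.4, 129.6, 165.8]
orientation: [-2.372, -2.052, 0.016]
ft_force: [1.3, 1.5, -5.2]
width: 29.2
```

```bash
python3 - <<'E'
from h import *
w=grab("wrist","25");plan(rk(0,30,300),down(-0.128),10)
E
```

```text
t 19.63 pos [426.7 130.8 172.9] yaxis ang -0.144 zax [-0.  0. -1.] q [0.271 0.236 2.052 0.    0.853 0.415] F [1.8 0.8 2. ] w 29.2
[-29.4, 21.1, -12.7, -0.0, -0.0, -0.002]
[-29.5, 21.1, -12.7, -0.0, -0.0, -0.002]
[-29.5, 21.0, -12.7, -0.0, -0.0, -0.002]
[-29.5, 21.0, -12.7, -0.0, -0.0, -0.002]
[-29.6, 21.0, -12.7, -0.0, -0.0, -0.002]
[-29.6, 20.9, -12.7, -0.0, -0.0, -0.002]
[-29.6, 20.9, -12.7, -0.0, -0.0, -0.002]
[-29.7, 20.8, -12.7, -0.0, -0.0, -0.002]
[-29.7, 20.8, -12.7, -0.0, -0.0, -0.002]
[-29.7, 20.7, -12.7, -0.0, -0.0, -0.002]
```

View pics/wrist25.png

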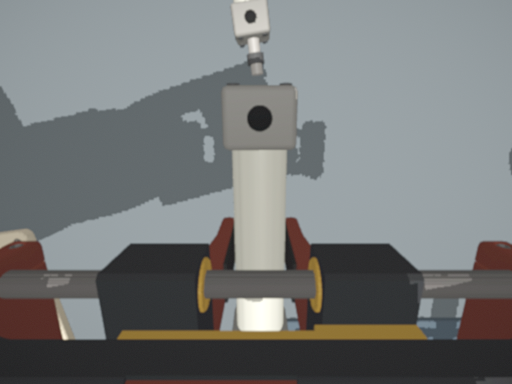

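move_arm(
  deltas=[
    [-15, 10, -35, 0, 0, 0],
    [-20, 15, -35, 0, 0, 0],
    [-25, 18, -30, 0, 0, 0],
    [-30, 22, -20, 0, 0, 0],
    [-30, 22, -5, 0, 0, 0],
  ],
)

```text
t: 20.05
ee_pos: [491.6, 3.1, 298.8]
orientation: [2.365, 2.066, 0.004]
ft_force: [1.1, 0.7, -5.7]
width: 29.1
```

move_arm(
  deltas=[
    [-30, 22, 0, 0, 0, -0.003],
    [-30, 22, 0, 0, 0, -0.003],
    [-30, 22, 0, 0, 0, -0.003],
    [-30, 21, 0, 0, 0, -0.003],
    [-25, 17, 0, 0, 0, -0.003],
  ],
)

```text
t: 20.47
ee_pos: [578.9, -163.0, 300.3]
orientation: [2.346, 2.083, 0.01]
ft_force: [0.2, -0.0, -4.5]
width: 29.3
```

```bash
python3 - <<'E'
from h import *
w=grab("wrist","26");plan(rk(0,30,285),down(-0.128),2)
E
```

```text
t 20.52 pos [ 581.3 -167.4  300.3] yaxis ang -0.120 zax [ 0.011 -0.002 -1.   ] q [-3.000e-01  3.110e-01  1.609e+00  1.000e-03  1.211e+00 -1.800e-01] F [ 5.6 -5.2 -4.2] w 30.1
[-10.9, 7.5, 7.8, 0.005, 0.001, 0.004]
[-10.9, 7.6, 7.7, 0.005, 0.001, 0.004]
```

View pics/wrist26.png

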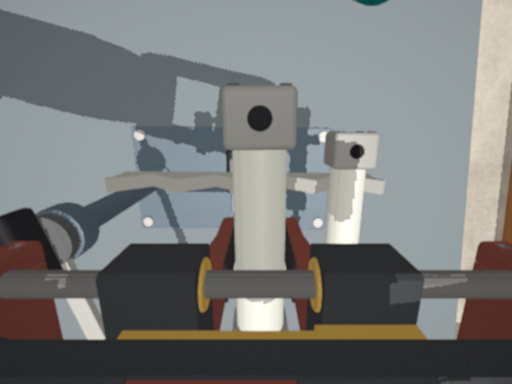

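move_arm(
  deltas=[
    [-10.5, 7.5, 8, 0.005, 0, 0.004],
    [-10, 7, 15, 0.004, 0, 0.004],
    [-1, 1, 18, 0, 0, 0],
    [0, 0, 8, 0, 0, 0],
  ],
)

```text
t: 20.85
ee_pos: [596.8, -196.1, 250.6]
orientation: [2.36, 2.063, 0.004]
ft_force: [-1.0, 0.3, -0.7]
width: 1.0
```

```bash
python3 - <<'E'
from h import *
w=grab("wrist","27");plan(rk(0,30,224),down(-0.128),2)
P=cloud(w); z=P[95:105,235:250,2];print('captop',np.median(z)); zc=np.median(z)
f=w["frame"].astype(int).max(-1); m=(f<45); m[:90]=0;m[145:]=0;m[:,225:]=m[:,225:];m[:,:225]=0;m[:,296:]=0
v,u=np.nonzero(m);print(u.mean(),v.mean()); p=ray(w,u.mean(),v.mean(),zc);print(tor(p),tor(ctrl.get_obs()["ee_pos"]))
E
```

```text
t 20.90 pos [ 596.2 -195.7  249.6] yaxis ang -0.134 zax [ 0.005 -0.003 -1.   ] q [-3.360e-01  3.960e-01  1.605e+00 -1.000e-03  1.135e+00 -2.010e-01] F [ 0.1 -0.1 -0.6] w 0.5
[2.3, -1.7, 12.8, 0.002, 0.001, -0.003]
[2.3, -1.6, 12.8, 0.002, 0.001, -0.003]
captop 246.60615881047187
241.74698795180723 113.8714859437751
[-69.50097423  24.24003802] [ 4.517694   33.19726741]
```

Width went to 1, so the grip slackened and the cylinder dropped. I'll look before doing anything else.

```bash
python3 - <<'E'
from h import *
s=grab("side","27");d=grab("scene","27");crop(s,200,100,400,230,4,"pics/c27.png");crop(d,120,120,280,270,4,"pics/c27d.png")
E
```

```text
(no output)
```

View pics/wrist27.png

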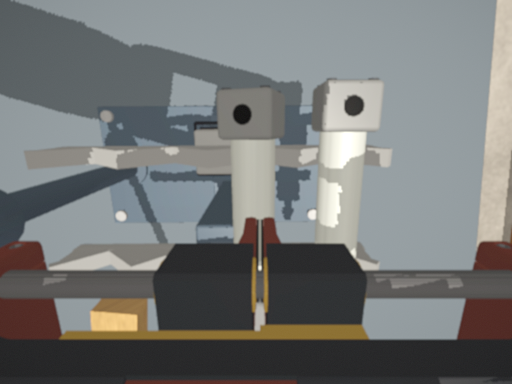

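View pics/c27.png

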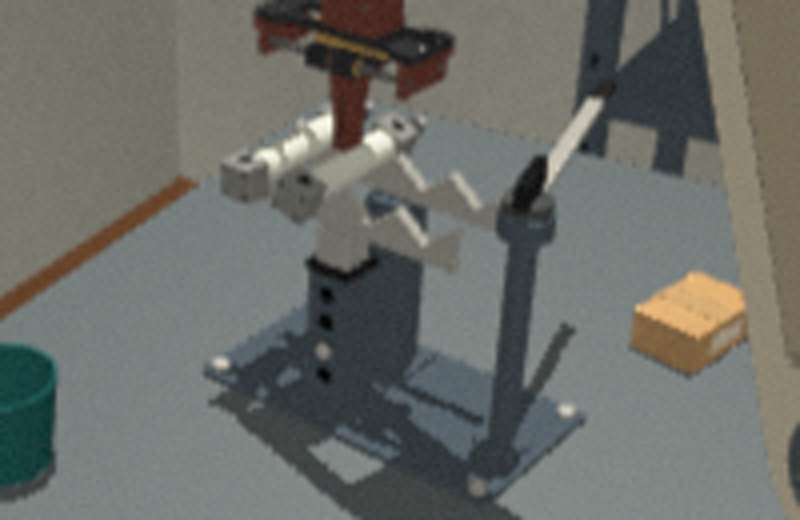

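View pics/c27d.png

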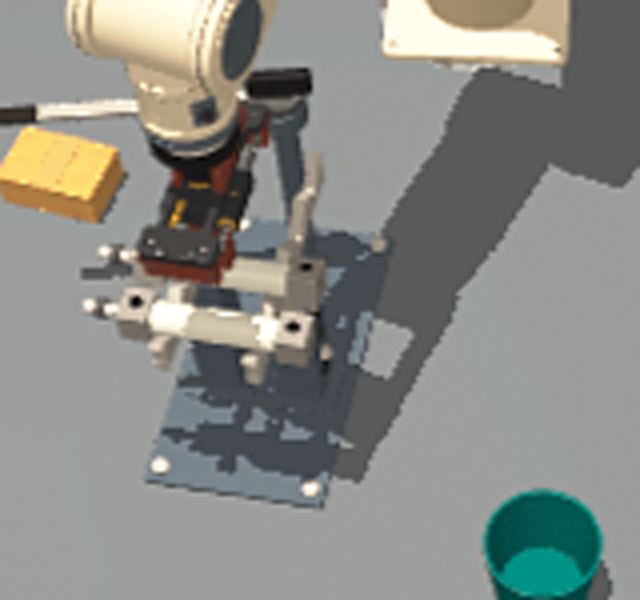

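move_arm(
  deltas=[
    [0, 0, -20, 0, 0, 0],
    [0, 0, -40, 0, 0, 0],
    [0, 0, -30, 0, 0, 0],
    [0, 0, 0, 0, 0, 0],
  ],
  hand=-0.05,
)

```text
t: 21.33
ee_pos: [595.7, -192.3, 348.0]
orientation: [2.357, 2.068, 0.005]
ft_force: [0.6, 0.3, 1.3]
width: 23.6
```

```bash
python3 - <<'E'
from h import *
w=grab("wrist","28");st();P=cloud(w); Q=P.reshape(-1,3); L=np.c_[np.array([tor(q) for q in Q]),Q[:,2]]
L=L[(L[:,2]>225)&(L[:,2]<258)]
for x0 in range(-100,100,10):
    r=[x0+5]
    for yc in (30,90):
        k=(abs(L[:,1]-yc)<20)&(L[:,0]>=x0)&(L[:,0]<x0+10)
        if k.sum()>20:
            q=L[k]; top=q[q[:,2]>np.percentile(q[:,2],75)]; r+= [k.sum(),np.percentile(q[:,2],95).round(1),top[:,1].mean().round(1)]
        else: r+=[None]*3
    print(r)
E
```

```text
t 21.38 pos [ 595.1 -192.1  346. ] yaxis ang -0.130 zax [ 0.005 -0.002 -1.   ] q [-3.310e-01  3.110e-01  1.506e+00 -1.000e-03  1.320e+00 -2.010e-01] F [-0.5 -0.4  0.5] w 27.6
[-95, None, None, None, None, None, None]
[-85, np.int64(193), np.float64(251.0), np.float64(37.3), np.int64(404), np.float64(248.6), np.float64(90.7)]
[-75, np.int64(435), np.float64(251.7), np.float64(37.1), np.int64(446), np.float64(249.1), np.float64(88.9)]
[-65, np.int64(436), np.float64(251.9), np.float64(37.1), np.int64(434), np.float64(248.8), np.float64(89.5)]
[-55, np.int64(348), np.float64(251.2), np.float64(34.8), np.int64(302), np.float64(246.0), np.float64(89.6)]
[-45, np.int64(348), np.float64(245.7), np.float64(30.4), np.int64(333), np.float64(245.8), np.float64(90.1)]
[-35, np.int64(316), np.float64(245.8), np.float64(29.7), np.int64(317), np.float64(246.1), np.float64(90.5)]
[-25, np.int64(272), np.float64(246.0), np.float64(30.5), np.int64(285), np.float64(246.2), np.float64(89.9)]
[-15, np.int64(268), np.float64(246.3), np.float64(30.1), np.int64(276), np.float64(246.2), np.float64(90.3)]
[-5
[... 324 characters left out ...]
25, np.int64(250), np.float64(247.0), np.float64(30.0), np.int64(241), np.float64(247.1), np.float64(89.8)]
[35, np.int64(257), np.float64(247.2), np.float64(30.2), np.int64(269), np.float64(247.3), np.float64(89.6)]
[45, np.int64(268), np.float64(247.3), np.float64(29.9), np.int64(273), np.float64(247.5), np.float64(90.0)]
[55, np.int64(324), np.float64(252.0), np.float64(33.3), np.int64(186), np.float64(250.2), np.float64(92.8)]
[65, np.int64(289), np.float64(254.4), np.float64(37.8), None, None, None]
[75, np.int64(275), np.float64(254.3), np.float64(37.6), None, None, None]
[85, np.int64(159), np.float64(254.3), np.float64(37.1), None, None, None]
[95, None, None, None, None, None, None]
```

View pics/wrist28.png

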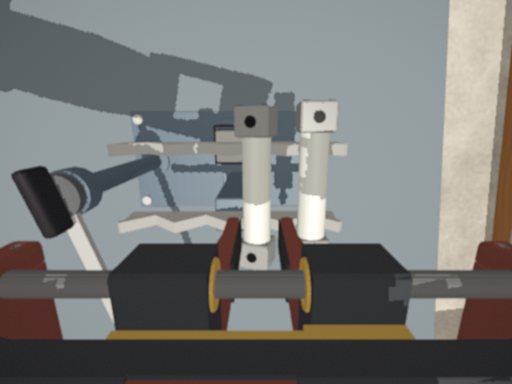

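```bash
python3 - <<'E'
from h import *
w=load("wrist","28")
# ports on seat2 near cap, seat3 cap
print(tor(ray(w,250,121,250)),tor(ray(w,320,117,250.5)))
P=cloud(w); 
# profile of cap top across y at x -80..-62
Q=P[95:140,225:345].reshape(-1,3); L=np.c_[np.array([tor(q) for q in Q]),Q[:,2]]
k=(L[:,0]<-60)&(L[:,0]>-84)&(L[:,2]>235)
for y0 in range(4,116,4):
    j=k&(L[:,1]>=y0)&(L[:,1]<y0+4)
    if j.sum()>5: print(y0+2,j.sum(),np.median(L[j,2]).round(1))
plan(rk(-71,30,280),down(-0.128),4)
E
```

```text
[-69.59368741  24.59152969] [-73.11990582  90.38009577]
10 96 241.8
14 109 243.2
18 103 244.7
22 104 246.3
26 103 247.6
30 104 248.7
34 129 250.3
38 108 251.4
42 105 249.7
46 73 239.5
74 151 246.8
78 110 247.9
82 108 247.7
86 115 247.9
90 110 248.1
94 108 248.1
98 110 247.6
102 112 247.6
106 91 247.0
t 21.38 pos [ 595.1 -192.1  346. ] yaxis ang -0.130 zax [ 0.005 -0.002 -1.   ] q [-3.310e-01  3.110e-01  1.506e+00 -1.000e-03  1.320e+00 -2.010e-01] F [-0.5 -0.4  0.5] w 27.6
[18.0, -0.5, 16.5, 0.001, 0.0, -0.001]
[18.0, -0.5, 16.5, 0.001, 0.0, -0.001]
[18.0, -0.5, 16.5, 0.001, 0.0, -0.001]
[18.0, -0.4, 16.5, 0.001, 0.0, -0.001]
```

move_arm(
  deltas=[
    [18, -0.5, 15, 0, 0, 0],
    [18, -0.5, 15, 0, 0, 0],
    [18, -0.5, 12, 0, 0, 0],
    [14, -0.5, 10, 0, 0, 0],
    [0, 0, 0, 0, 0, 0],
  ],
  hand=-0.14,
)

```text
t: 21.8
ee_pos: [602.3, -121.1, 294.9]
orientation: [2.353, 2.065, 0.009]
ft_force: [-0.4, 0.6, -0.2]
width: 50.3
```

```bash
python3 - <<'E'
from h import *
plan(rk(-71,30,232),down(-0.128),3)
E
```

```text
t 21.80 pos [ 602.3 -121.1  294.9] yaxis ang -0.130 zax [ 0.012 -0.005 -1.   ] q [-0.217  0.33   1.595 -0.002  1.205 -0.086] F [-0.4  0.6 -0.2] w 50.3
[0.3, -0.1, 21.0, 0.004, 0.001, -0.001]
[0.3, -0.0, 21.0, 0.004, 0.001, -0.001]
[0.3, 0.0, 21.0, 0.004, 0.001, -0.001]
```

move_arm(
  deltas=[
    [0.3, 0, 15, 0.005, 0, 0],
    [0, 0, 15, 0.004, 0, 0],
    [0, 0, 0, 0, 0, 0],
  ],
)

```text
t: 22.05
ee_pos: [602.5, -120.6, 262.7]
orientation: [2.355, 2.072, -0.001]
ft_force: [-1.1, 0.5, -1.7]
width: 50.0
```

```bash
python3 - <<'E'
from h import *
w=grab("wrist","29");plan(rk(-71,30,232),down(-0.128),2); print(tor(ctrl.get_obs()["ee_pos"]))
E
```

```text
t 22.10 pos [ 602.9 -120.8  263.7] yaxis ang -0.128 zax [ 0.003 -0.004 -1.   ] q [-0.215  0.364  1.62  -0.004  1.154 -0.086] F [ 0.6 -0.2 -0.2] w 49.9
[0.3, -0.2, 15.8, 0.002, 0.002, 0.0]
[0.2, -0.1, 15.8, 0.002, 0.002, 0.0]
[-70.59567775  30.20524403]
```

View pics/wrist29.png

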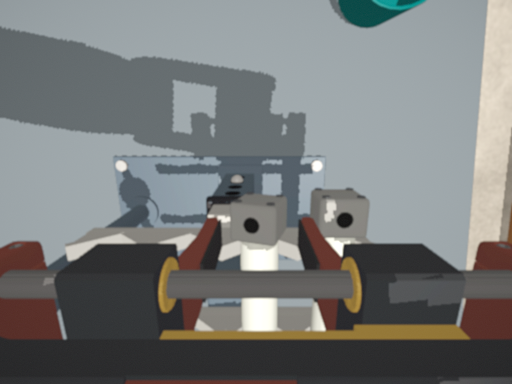

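move_arm(
  deltas=[
    [0.2, -0.2, 12, 0, 0, 0],
    [0.2, -0.2, 12, 0, 0, 0],
    [0, 0, 3, 0, 0, 0],
  ],
)

```text
t: 22.35
ee_pos: [603.6, -122.5, 235.5]
orientation: [2.355, 2.067, 0.002]
ft_force: [0.0, 0.2, -1.5]
width: 50.5
```

move_arm(
  deltas=[
    [0, 0, 0, 0, 0, 0],
    [0, 0, 0, 0, 0, 0],
    [0, 0, 0, 0, 0, 0],
    [0, 0, 0, 0, 0, 0],
  ],
  hand=1,
)

```text
t: 22.68
ee_pos: [599.7, -122.1, 234.0]
orientation: [-2.362, -2.07, 0.007]
ft_force: [1.0, 0.8, -0.6]
width: 39.2
```

```bash
python3 - <<'E'
from h import *
w=grab("wrist","30");st(); print(tor(ctrl.get_obs()["ee_pos"]))
E
```

```text
t 22.73 pos [ 599.8 -122.1  234. ] yaxis ang -0.131 zax [-0.004 -0.002 -1.   ] q [-0.219  0.393  1.648 -0.003  1.103 -0.086] F [-2.2  1.4  1.2] w 39.3
[-68.97885759  27.29359422]
```

View pics/wrist30.png

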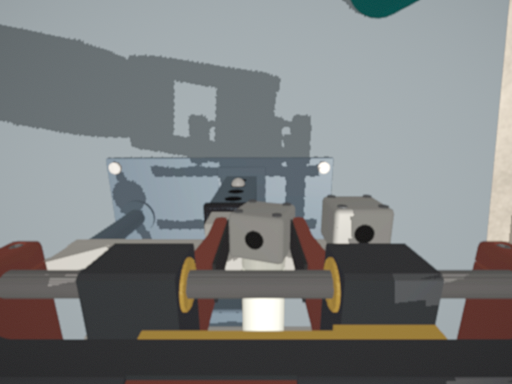

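move_arm(
  deltas=[
    [0, 2, 0, 0, 0, 0],
    [0, 1, 0, 0, 0, 0],
    [0, 0, 0, 0, 0, 0],
  ],
  hand=-0.14,
)

```text
t: 22.98
ee_pos: [603.2, -122.8, 234.6]
orientation: [2.363, 2.07, -0.006]
ft_force: [-0.2, 0.5, 1.3]
width: 49.8
```

```bash
python3 - <<'E'
from h import *
plan(rk(-71,30,215),down(-0.128),2); print(tor(ctrl.get_obs()["ee_pos"]))
E
```

```text
t 22.98 pos [ 603.2 -122.8  234.6] yaxis ang -0.132 zax [-0.003 -0.003 -1.   ] q [-0.219  0.397  1.64  -0.004  1.106 -0.085] F [-0.2  0.5  1.3] w 49.8
[1.2, -0.4, 9.8, -0.001, 0.002, -0.002]
[1.2, -0.4, 9.8, -0.001, 0.002, -0.002]
[-68.67546261  30.77574011]
```

move_arm(
  deltas=[
    [1, -0.5, 10, 0, 0, 0],
    [1, -0.5, 10, 0, 0, 0],
    [0, 0, 2, 0, 0, 0],
  ],
)

```text
t: 23.23
ee_pos: [603.7, -121.0, 211.6]
orientation: [2.36, 2.068, -0.003]
ft_force: [0.3, 0.2, -0.5]
width: 49.8
```

move_arm(
  deltas=[
    [0, 0, 0, 0, 0, 0],
    [0, 0, 0, 0, 0, 0],
    [0, 0, 0, 0, 0, 0],
    [0, 0, 0, 0, 0, 0],
  ],
  hand=1,
)

```text
t: 23.57
ee_pos: [602.3, -120.6, 210.1]
orientation: [-2.362, -2.071, 0.007]
ft_force: [-0.4, 0.7, 1.2]
width: 43.8
```

```bash
python3 - <<'E'
from h import *
w=grab("wrist","31");st(); print(tor(ctrl.get_obs()["ee_pos"]))
E
```

```text
t 23.62 pos [ 602.4 -120.7  210.1] yaxis ang -0.131 zax [-0.003 -0.003 -1.   ] q [-0.215  0.423  1.662 -0.004  1.059 -0.082] F [-0.5  0.3  2. ] w 43.9
[-70.72167073  29.67390973]
```

View pics/wrist31.png

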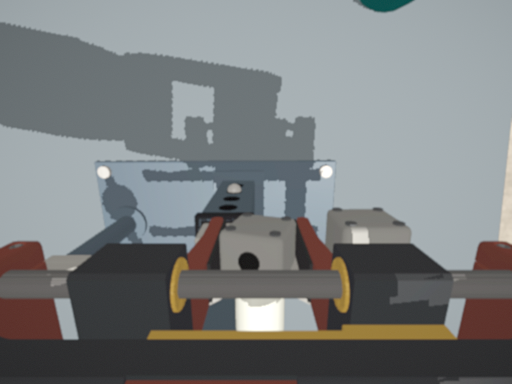

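move_arm(
  deltas=[
    [0, 0, 0, 0, 0, 0],
    [0, 0, 0, 0, 0, 0],
    [0, 0, -20, 0, 0, 0],
    [0, 0, -40, 0, 0, 0],
    [-20, 0, -15, 0, 0, 0],
  ],
  hand=-0.14,
)

```text
t: 24.03
ee_pos: [598.1, -137.7, 282.0]
orientation: [-2.354, -2.068, 0.014]
ft_force: [0.7, -0.1, 1.0]
width: 49.7
```

```bash
python3 - <<'E'
from h import *
plan(rk(0,30,270),down(-0.128),3); print(tor(ctrl.get_obs()["ee_pos"]))
E
```

```text
t 24.03 pos [ 598.1 -137.7  282. ] yaxis ang -0.129 zax [-0.012  0.    -1.   ] q [-0.244  0.352  1.593 -0.003  1.208 -0.114] F [ 0.7 -0.1  1. ] w 49.7
[-17.7, 0.9, 4.0, -0.004, 0.001, -0.0]
[-17.7, 0.8, 4.0, -0.004, 0.001, -0.0]
[-17.7, 0.8, 4.0, -0.004, 0.001, -0.0]
[-53.22302605  27.59588748]
```

move_arm(
  deltas=[
    [-17, 0.8, 4, -0.004, 0, 0],
    [-17, 0.8, 4, -0.004, 0, 0],
    [-12, 0.8, 4, -0.004, 0, 0],
    [0, 0, 0, 0, 0, 0],
  ],
)

```text
t: 24.37
ee_pos: [597.5, -187.9, 275.8]
orientation: [2.351, 2.066, 0.008]
ft_force: [-0.1, 0.1, -0.6]
width: 49.6
```

```bash
python3 - <<'E'
from h import *
w=grab("wrist","32");plan(rk(0,30,219),down(-0.128),3); print(tor(ctrl.get_obs()["ee_pos"]))
E
```

```text
t 24.42 pos [ 597.6 -187.1  276. ] yaxis ang -0.129 zax [ 0.011 -0.005 -1.   ] q [-3.220e-01  3.650e-01  1.587e+00 -1.000e-03  1.177e+00 -1.920e-01] F [ 0.4  0.1 -0.1] w 49.9
[-1.3, -1.4, 19.0, 0.004, 0.001, -0.0]
[-1.4, -1.3, 19.0, 0.004, 0.001, -0.0]
[-1.4, -1.2, 19.0, 0.004, 0.001, -0.0]
[-4.20020587 33.41837892]
```

View pics/wrist32.png

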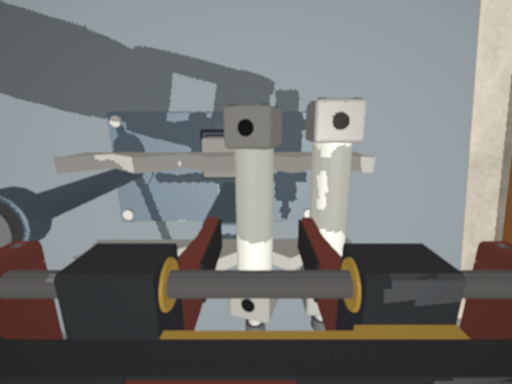

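```bash
cat >> h.py <<'E'
def capprof(w,y0,y1,x0=-84,x1=-60):
    P=cloud(w); Q=P.reshape(-1,3); L=np.c_[(Q[:,:2]-RK)@np.array([[np.cos(RA),-np.sin(RA)],[np.sin(RA),np.cos(RA)]]),Q[:,2]]
    k=(L[:,0]<x1)&(L[:,0]>x0)&(L[:,2]>232)&(L[:,2]<262)
    return [(a+2,float(np.median(L[k&(L[:,1]>=a)&(L[:,1]<a+4),2]).round(1))) for a in range(y0,y1,4) if (k&(L[:,1]>=a)&(L[:,1]<a+4)).sum()>5]
E
python3 - <<'E'
from h import *
w=load("wrist","32")
print(capprof(w,4,60)); print(capprof(w,64,116))
E
```

```text
[(10, 241.9), (14, 243.2), (18, 244.6), (22, 246.4), (26, 247.7), (30, 248.9), (34, 250.1), (38, 251.2), (42, 250.3), (46, 239.4), (50, 232.4)]
[(70, 239.8), (74, 246.3), (78, 247.9), (82, 247.8), (86, 248.0), (90, 248.0), (94, 248.0), (98, 247.7), (102, 247.7), (106, 247.3)]
```

move_arm(
  deltas=[
    [-1.3, -1.4, 18, 0.005, 0, 0],
    [-1.3, -1.3, 18, 0.004, 0, 0],
    [-1, -1, 14, 0, 0, 0],
    [0, 0, 0, 0, 0, 0],
  ],
)

```text
t: 24.75
ee_pos: [594.4, -188.3, 224.4]
orientation: [2.358, 2.07, 0.001]
ft_force: [-0.6, 0.6, -0.2]
width: 49.7
```

```bash
python3 - <<'E'
from h import *
plan(rk(0,30,219),down(-0.128),1); print(tor(ctrl.get_obs()["ee_pos"]))
E
```

```text
t 24.75 pos [ 594.4 -188.3  224.4] yaxis ang -0.130 zax [ 0.003 -0.002 -1.   ] q [-0.325  0.418  1.634 -0.002  1.086 -0.195] F [-0.6  0.6 -0.2] w 49.7
[-2.6, -0.4, 5.4, 0.003, 0.002, -0.002]
[-2.57254077 30.40611093]
```

move_arm(
  deltas=[
    [-2.5, -0.4, 5, 0, 0, 0],
    [0, 0, 2, 0, 0, 0],
    [0, 0, 0, 0, 0, 0],
    [0, 0, 0, 0, 0, 0],
    [0, 0, 0, 0, 0, 0],
  ],
  hand=1,
)

```text
t: 25.17
ee_pos: [593.5, -189.0, 217.3]
orientation: [2.358, 2.074, -0.001]
ft_force: [0.6, -0.7, -4.8]
width: 29.1
```

move_arm(
  deltas=[
    [0, 0, 0, 0, 0, 0],
    [0, 0, -3, 0, 0, 0],
    [0, 0, 0, 0, 0, 0],
  ],
)

```text
t: 25.42
ee_pos: [593.3, -188.6, 220.2]
orientation: [2.359, 2.074, -0.001]
ft_force: [0.4, 0.7, -5.3]
width: 29.6
```

```bash
python3 - <<'E'
from h import *
st(); print(tor(ctrl.get_obs()["ee_pos"]))
E
```

```text
t 25.42 pos [ 593.3 -188.6  220.2] yaxis ang -0.128 zax [-0.    -0.001 -1.   ] q [-3.260e-01  4.220e-01  1.638e+00 -1.000e-03  1.081e+00 -1.980e-01] F [ 0.4  0.7 -5.3] w 29.6
[-2.15939233 29.35869485]
```

move_arm(
  deltas=[
    [0, -1.6, 0, 0.107, 0, 0],
    [0, -1.6, 0, 0.107, 0, 0],
    [0, -1.6, 0, 0.107, 0, 0],
    [0, 0, 0, 0, 0, 0],
  ],
)

```text
t: 25.75
ee_pos: [586.8, -187.5, 221.7]
orientation: [-2.161, -1.897, 0.319]
ft_force: [-0.6, 0.2, -5.3]
width: 29.4
```

```bash
python3 - <<'E'
from h import *
o,R=st(); z=R.as_matrix()[:,2]; a=o["ee_pos"]-15.3*z; print('axis',tor(a),a[2])
w=grab("wrist","33"); print(capprof(w,4,60))
E
```

```text
t 25.75 pos [ 586.8 -187.5  221.7] yaxis ang -0.130 zax [-0.324  0.041 -0.945] q [-0.3    0.574  1.422 -0.057  1.473 -0.156] F [-0.6  0.2 -5.3] w 29.4
axis [-2.40198098 27.79609826] 236.17317210788082
[(10, 251.3), (14, 251.9), (18, 251.9), (22, 251.9), (26, 252.1), (30, 252.0), (34, 251.8), (38, 251.6), (42, 251.4), (46, 247.7)]
```

View pics/wrist33.png

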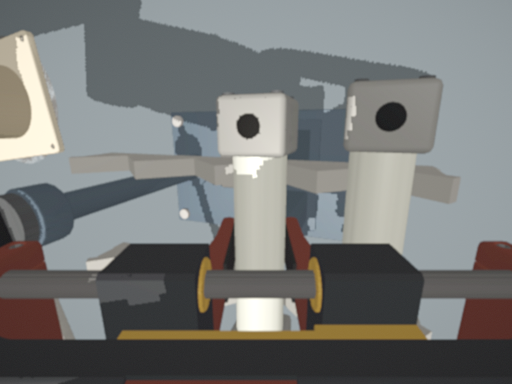

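move_arm(
  deltas=[
    [0, 2.2, 1.5, 0, 0, 0],
    [0, 1, 2, 0, 0, 0],
    [0, 0.3, 0.7, 0, 0, 0],
  ],
)

```text
t: 26.05
ee_pos: [589.0, -187.8, 217.9]
orientation: [-2.169, -1.904, 0.308]
ft_force: [-0.2, -0.5, 0.4]
width: 29.1
```

```bash
python3 - <<'E'
from h import *
o,R=st(); z=R.as_matrix()[:,2]; a=o["ee_pos"]-15.3*z; print('axis',tor(a),a[2])
E
```

```text
t 26.05 pos [ 589.  -187.8  217.9] yaxis ang -0.130 zax [-0.312  0.04  -0.949] q [-0.301  0.575  1.428 -0.055  1.454 -0.156] F [-0.2 -0.5  0.4] w 29.1
axis [-2.45972254 29.80520711] 232.3904553600014
```

Seated (the weight is off the gripper). I'll open and withdraw along the tilted axis.

move_arm(
  deltas=[
    [0, 0, 0, 0, 0, 0],
    [0, 0, 0, 0, 0, 0],
    [0, 0, 0, 0, 0, 0],
    [0, 0, 0, 0, 0, 0],
  ],
  hand=-0.05,
)

```text
t: 26.38
ee_pos: [588.6, -188.3, 221.3]
orientation: [-2.175, -1.908, 0.302]
ft_force: [0.5, -0.6, 0.0]
width: 46.0
```

move_arm(
  deltas=[
    [0, 0, -10, 0, 0, 0],
    [0, 0, -25, 0, 0, 0],
    [0, 0, -40, 0, 0, 0],
    [0, -10, -30, -0.1, 0, 0],
    [0, -10, -10, -0.11, 0, 0],
  ],
)

```text
t: 26.8
ee_pos: [606.3, -190.1, 335.7]
orientation: [-2.298, -2.018, 0.109]
ft_force: [0.1, 0.2, 0.6]
width: 45.9
```

```bash
python3 - <<'E'
from h import *
w=grab("wrist","34"); print(capprof(w,4,60)); print(capprof(w,64,116))
for n in("scene","side"):
    d=grab(n,"34")
    for o in cyls(d): print(n,o)
plan([438,369,215],down(1.557-np.pi/2),15)
E
```

```text
[(14, 247.1), (18, 247.8), (22, 247.5), (26, 248.2), (30, 248.1), (34, 248.0), (38, 247.7), (42, 247.7), (46, 247.4), (50, 237.3)]
[(74, 247.2), (78, 247.7), (82, 247.8), (86, 248.0), (90, 248.1), (94, 247.9), (98, 247.7), (102, 247.6), (106, 247.4)]
scene (array([439.1, 362.5]), 180.9, 1.559, (319, 191), array([442.8, 368.4,  31.6]))
side (array([432.7, 367.8]), 112.8, 1.556, (233, 295), array([432.2, 369.9,  30.4]))
t 26.95 pos [ 601.9 -189.4  334.5] yaxis ang -0.131 zax [-0.114  0.015 -0.993] q [-0.314  0.389  1.423 -0.021  1.443 -0.179] F [-0.2 -1.1 -0.5] w 45.7
[35.5, -14.7, 9.7, -0.008, -0.0, -0.008]
[35.6, -14.5, 9.6, -0.008, -0.0, -0.008]
[35.7, -14.3, 9.5, -0.008, -0.0, -0.008]
[35.8, -14.0, 9.4, -0.008, -0.0, -0.008]
[35.9, -13.8, 9.2, -0.008, -0.0, -0.008]
[36.1, -13.6, 9.1, -0.008, -0.0, -0.008]
[36.2, -13.4, 9.0, -0.008, -0.0, -0.008]
[36.3, -13.2, 8.9, -0.008, -0.0, -0.008]
[36.4, -13.0, 8.7, -0.008, -0.0, -0.008]
[36.5, -12.8, 8.6, -0.008, -0.0, -0.008]
[36.6, -12.6, 8.5, -0.008, -0.0, -0.008]
[36.7, -12.3, 8.4, -0.008, -0.0, -0.008]
[36.8, -12.1, 8.3, -0.008, -0.0, -0.008]
[36.9, -11.9, 8.2, -0.008, -0.0, -0.008]
[37.0, -11.7, 8.1, -0.008, -0.0, -0.008]
```

View pics/wrist34.png

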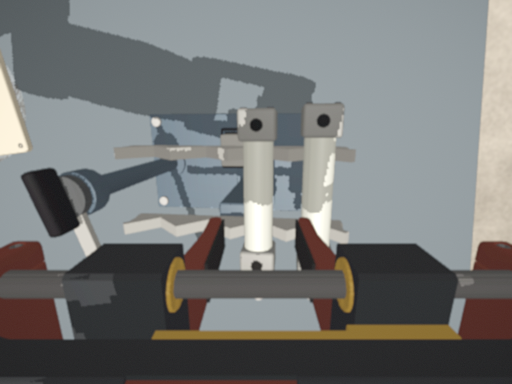

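move_arm(
  deltas=[
    [36, -14, 0, -0.02, 0, -0.008],
    [36, -14, 0, -0.02, 0, -0.008],
    [36, -14, 0, -0.02, 0, -0.008],
    [36, -14, 5, -0.02, 0, -0.008],
    [36, -14, 8, -0.01, 0, -0.008],
  ],
  hand=-0.2,
)

```text
t: 27.37
ee_pos: [553.3, -3.3, 322.2]
orientation: [-2.308, -2.088, 0.039]
ft_force: [1.4, 0.9, -0.0]
width: 52.7
```

move_arm(
  deltas=[
    [36, -13, 10, -0.01, 0, -0.008],
    [36, -13, 10, -0.01, 0, -0.008],
    [36, -13, 10, -0.01, 0, -0.008],
    [36, -13, 10, 0, 0, -0.008],
    [36, -13, 10, 0, 0, -0.008],
  ],
)

```text
t: 27.78
ee_pos: [498.3, 189.8, 267.0]
orientation: [-2.275, -2.145, 0.032]
ft_force: [0.6, 0.5, -1.0]
width: 52.7
```

```bash
python3 - <<'E'
from h import *
plan([438,330,215],down(1.557-np.pi/2),5)
E
```

```text
t 27.78 pos [498.3 189.8 267. ] yaxis ang -0.059 zax [-0.025 -0.003 -1.   ] q [0.339 0.248 1.775 0.006 1.143 0.395] F [ 0.6  0.5 -1. ] w 52.7
[27.3, -13.4, 10.6, -0.005, 0.001, -0.009]
[27.5, -13.2, 10.6, -0.005, 0.001, -0.009]
[27.6, -13.0, 10.5, -0.005, 0.001, -0.009]
[27.7, -12.8, 10.5, -0.005, 0.001, -0.009]
[27.8, -12.6, 10.4, -0.005, 0.001, -0.009]
```

move_arm(
  deltas=[
    [28, -13, 10, -0.005, 0, -0.009],
    [28, -13, 10, -0.005, 0, -0.009],
    [28, -13, 10, -0.005, 0, -0.009],
    [25, -12, 10, -0.005, 0, -0.009],
    [10, -5, 5, -0.005, 0, -0.009],
  ],
)

```text
t: 28.2
ee_pos: [440.3, 320.8, 212.3]
orientation: [-2.227, -2.213, 0.041]
ft_force: [0.6, 0.1, 0.0]
width: 52.9
```

```bash
python3 - <<'E'
from h import *
w=grab("wrist","35"); st()
E
```

```text
t 28.25 pos [439.4 321.1 211.3] yaxis ang -0.005 zax [-0.021 -0.018 -1.   ] q [ 0.611  0.332  1.801 -0.003  1.036  0.617] F [-1.1  0.5 -0.2] w 52.6
```

View pics/wrist35.png

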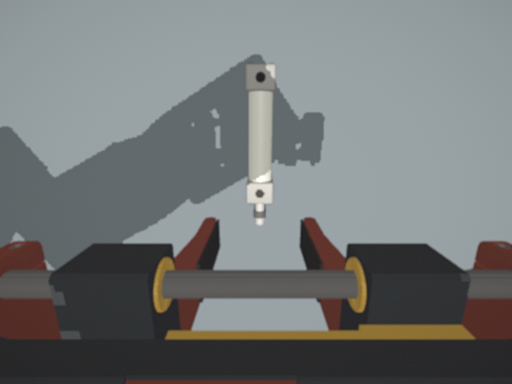

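Ports at (260.5,77) and (259.5,193).

```bash
python3 - <<'E'
from h import *
w=load("wrist","35"); c=ports(w,(260.5,77),(259.5,193)); plan([c[0],c[1],60],down(1.562-np.pi/2),5)
E
```

```text
mid [438.1 368.5] sep 141.3 axis ang 1.557
t 28.25 pos [439.4 321.1 211.3] yaxis ang -0.005 zax [-0.021 -0.018 -1.   ] q [ 0.611  0.332  1.801 -0.003  1.036  0.617] F [-1.1  0.5 -0.2] w 52.6
[10.0, 0.3, 30.1, -0.004, 0.004, 0.001]
[9.9, 0.2, 30.1, -0.004, 0.004, 0.001]
[9.8, 0.1, 30.2, -0.004, 0.004, 0.001]
[9.7, -0.1, 30.2, -0.004, 0.004, 0.001]
[9.6, -0.2, 30.2, -0.004, 0.004, 0.001]
```

move_arm(
  deltas=[
    [10, 0.3, 28, -0.004, 0.004, 0],
    [10, 0.2, 30, -0.004, 0.004, 0],
    [10, 0, 30, -0.004, 0.004, 0],
    [9.5, 0, 30, -0.004, 0.004, 0],
    [7, 0, 20, -0.004, 0.004, 0],
  ],
)

```text
t: 28.67
ee_pos: [439.7, 369.9, 66.4]
orientation: [-2.221, -2.22, 0.011]
ft_force: [0.4, -1.2, -0.3]
width: 52.7
```

```bash
python3 - <<'E'
from h import *
w=grab("wrist","36"); plan([438.1,368.5,3],down(1.557-np.pi/2),3)
E
```

```text
t 28.72 pos [438.1 369.3  63.2] yaxis ang -0.000 zax [-0.009 -0.007 -1.   ] q [6.790e-01 5.780e-01 1.826e+00 1.000e-03 7.480e-01 6.790e-01] F [-1.5 -0.1 -1.8] w 52.9
[-0.1, 0.2, 20.1, -0.003, 0.002, 0.005]
[-0.2, 0.1, 20.1, -0.003, 0.002, 0.005]
[-0.2, 0.1, 20.1, -0.003, 0.002, 0.005]
```

move_arm(
  deltas=[
    [0, 0, 16, -0.003, 0.002, 0.005],
    [0, 0, 20, -0.003, 0.002, 0.005],
    [0, 0, 15, 0, 0, 0.004],
    [0, 0, 0, 0, 0, 0],
  ],
)

```text
t: 29.05
ee_pos: [437.0, 367.1, 5.8]
orientation: [-2.236, -2.206, 0.03]
ft_force: [-0.9, 0.2, -0.5]
width: 52.6
```

```bash
python3 - <<'E'
from h import *
w=grab("wrist","37"); plan([438.1,368.5,3],down(1.557-np.pi/2),1)
E
```

```text
t 29.10 pos [437.5 367.5   6.9] yaxis ang -0.014 zax [-0.013 -0.012 -1.   ] q [ 0.678  0.673  1.832 -0.002  0.654  0.693] F [0.4 0.1 0.3] w 52.6
[1.1, 0.6, 3.9, -0.013, 0.012, 0.0]
```

View pics/wrist37.png

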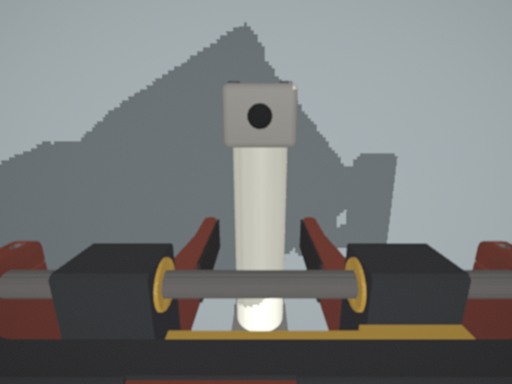

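move_arm(
  deltas=[
    [0.5, 0, 4, -0.012, 0.012, 0],
    [0, 0, 1, 0, 0, 0],
    [0, 0, 0, 0, 0, 0],
    [0, 0, 0, 0, 0, 0],
    [0, 0, 0, 0, 0, 0],
  ],
  hand=1,
)

```text
t: 29.52
ee_pos: [439.9, 368.2, 5.2]
orientation: [-2.237, -2.206, 0.003]
ft_force: [-0.2, 0.3, -4.6]
width: 29.5
```

move_arm(
  deltas=[
    [0, 0, 0, 0, 0, 0],
    [0, 0, 0, 0, 0, 0],
    [0, 0, -15, 0, 0, 0],
    [0, 0, -30, 0, 0, 0],
    [0, 0, -40, 0, 0, 0],
  ],
)

```text
t: 29.93
ee_pos: [435.4, 364.3, 85.3]
orientation: [-2.235, -2.205, 0.029]
ft_force: [0.4, 1.0, -3.7]
width: 29.6
```

move_arm(
  deltas=[
    [0, 0, -40, 0, 0, 0],
    [0, 0, -40, 0, 0, 0],
    [-10, 0, -40, 0, 0, 0],
    [-20, 0, -30, 0, 0, 0],
  ],
)

```text
t: 30.27
ee_pos: [435.5, 336.8, 241.5]
orientation: [-2.232, -2.207, 0.033]
ft_force: [0.8, 0.2, -3.0]
width: 29.5
```

```bash
python3 - <<'E'
from h import *
w=grab("wrist","38"); plan(rk(0,-30,290),down(-0.128),15)
E
```

```text
t 30.32 pos [437.3 334.7 246.9] yaxis ang -0.012 zax [-0.011 -0.011 -1.   ] q [ 0.633  0.294  1.763 -0.003  1.101  0.646] F [ 1.5 -1.7  0.9] w 29.1
[-34.5, 6.8, -2.6, -0.001, 0.001, 0.008]
[-34.4, 7.1, -2.6, -0.001, 0.001, 0.008]
[-34.4, 7.4, -2.6, -0.001, 0.001, 0.008]
[-34.3, 7.6, -2.6, -0.001, 0.001, 0.008]
[-34.2, 7.9, -2.6, -0.001, 0.001, 0.008]
[-34.2, 8.2, -2.7, -0.001, 0.001, 0.008]
[-34.1, 8.4, -2.7, -0.001, 0.001, 0.008]
[-34.0, 8.7, -2.7, -0.001, 0.001, 0.008]
[-34.0, 9.0, -2.7, -0.001, 0.001, 0.008]
[-33.9, 9.2, -2.8, -0.001, 0.001, 0.008]
[-33.8, 9.5, -2.8, -0.001, 0.001, 0.008]
[-33.7, 9.8, -2.8, -0.001, 0.001, 0.008]
[-33.7, 10.0, -2.8, -0.001, 0.001, 0.008]
[-33.6, 10.3, -2.8, -0.001, 0.001, 0.008]
[-33.5, 10.5, -2.9, -0.001, 0.001, 0.008]
```

View pics/wrist38.png

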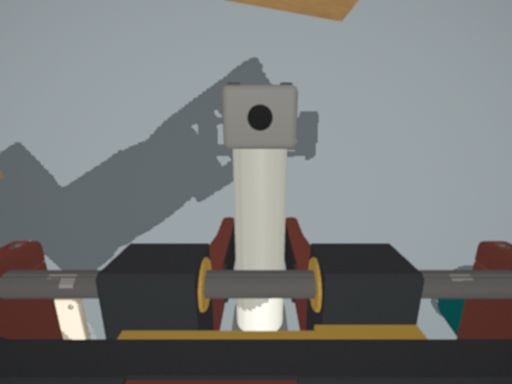

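move_arm(
  deltas=[
    [-30, 6.5, -20, 0, 0.001, 0.008],
    [-35, 7, -15, 0, 0.001, 0.008],
    [-35, 7.4, -10, 0, 0, 0.008],
    [-35, 7.6, -5, 0, 0, 0.008],
    [-35, 8, 0, 0, 0, 0.008],
  ],
)

```text
t: 30.73
ee_pos: [469.3, 163.8, 303.0]
orientation: [2.271, 2.17, -0.01]
ft_force: [0.8, -0.2, -4.2]
width: 29.4
```

move_arm(
  deltas=[
    [-35, 8.2, 0, 0, 0, 0.008],
    [-35, 8.4, 0, 0, 0, 0.008],
    [-35, 8.7, 0, 0, 0, 0.008],
    [-35, 9, 0, 0, 0, 0.008],
    [-35, 9.2, 0, 0, 0, 0.008],
  ],
)

```text
t: 31.15
ee_pos: [499.5, -22.3, 303.7]
orientation: [2.315, 2.123, -0.01]
ft_force: [0.6, 0.5, -4.6]
width: 29.5
```

```bash
python3 - <<'E'
from h import *
plan(rk(0,-30,290),down(-0.128),5)
E
```

```text
t 31.15 pos [499.5 -22.3 303.7] yaxis ang -0.086 zax [-0.004 -0.005 -1.   ] q [-0.065  0.146  1.815 -0.005  1.184  0.023] F [ 0.6  0.5 -4.6] w 29.5
[-31.5, 9.7, 2.9, -0.001, 0.001, 0.008]
[-31.4, 9.9, 2.8, -0.001, 0.001, 0.008]
[-31.3, 10.2, 2.8, -0.001, 0.001, 0.008]
[-31.2, 10.5, 2.8, -0.001, 0.001, 0.008]
[-31.1, 10.7, 2.8, -0.001, 0.001, 0.008]
```

move_arm(
  deltas=[
    [-32, 10, 2, -0.001, 0.001, 0.008],
    [-32, 10, 2, -0.001, 0.001, 0.008],
    [-31, 10, 3, -0.001, 0.001, 0.008],
    [-29, 10, 3, -0.001, 0.001, 0.008],
    [-15, 7, 3, 0, 0, 0.008],
  ],
)

```text
t: 31.57
ee_pos: [530.0, -176.2, 289.4]
orientation: [2.363, 2.07, -0.003]
ft_force: [0.9, 0.2, -4.7]
width: 29.6
```

```bash
python3 - <<'E'
from h import *
w=grab("wrist","39"); plan(rk(0,-30,260),down(-0.128),3)
E
```

```text
t 31.62 pos [ 530.5 -177.9  288.7] yaxis ang -0.133 zax [-0.002 -0.003 -1.   ] q [-0.343  0.256  1.712 -0.003  1.175 -0.208] F [ 1.4 -2.7 -4.7] w 29.3
[-1.6, 1.4, 9.6, -0.0, 0.001, -0.002]
[-1.6, 1.4, 9.6, -0.0, 0.001, -0.002]
[-1.6, 1.4, 9.6, -0.0, 0.001, -0.002]
```

View pics/wrist39.png

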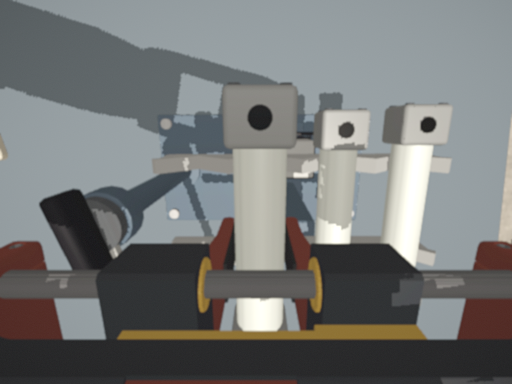

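move_arm(
  deltas=[
    [-1.6, 1.5, 10, 0, 0, 0],
    [-1.6, 1.5, 14, 0, 0, 0],
    [-1, 1, 14, 0, 0, 0],
    [0, 0, 5, 0, 0, 0],
  ],
)

```text
t: 31.95
ee_pos: [532.8, -184.0, 242.0]
orientation: [-2.368, -2.064, 0.006]
ft_force: [-0.3, 0.2, -5.4]
width: 29.2
```

```bash
python3 - <<'E'
from h import *
w=grab("wrist","40"); plan(rk(0,-30,220),down(-0.128),3); print(capprof(w,-56,-4)); print(tor(ray(w,260,118,260)),tor(ctrl.get_obs()["ee_pos"]))
E
```

```text
t 32.00 pos [ 532.4 -183.7  241.5] yaxis ang -0.137 zax [-0.004 -0.002 -1.   ] q [-0.352  0.312  1.75  -0.003  1.083 -0.213] F [-0.3 -0.1 -5.2] w 29.1
[0.3, 0.6, 7.2, -0.001, 0.001, -0.003]
[0.3, 0.6, 7.2, -0.001, 0.001, -0.003]
[0.3, 0.6, 7.2, -0.001, 0.001, -0.003]
[]
[-70.48389956 -29.70940199] [  0.73674253 -31.66804932]
```

move_arm(
  deltas=[
    [0.3, 0.7, 9, 0, 0, -0.003],
    [0.3, 0.6, 7, 0, 0, -0.003],
    [0, 0.3, 3, 0, 0, -0.003],
  ],
)

```text
t: 32.25
ee_pos: [534.1, -181.8, 221.3]
orientation: [-2.355, -2.077, 0.006]
ft_force: [-0.0, -0.4, -4.4]
width: 29.2
```

```bash
python3 - <<'E'
from h import *
st(); print(tor(ctrl.get_obs()["ee_pos"]))
E
```

```text
t 32.25 pos [ 534.1 -181.8  221.3] yaxis ang -0.125 zax [-0.004 -0.002 -1.   ] q [-0.348  0.338  1.765 -0.003  1.042 -0.221] F [-0.  -0.4 -4.4] w 29.2
[ -1.36755451 -30.23500092]
```

move_arm(
  deltas=[
    [0, 0, 2, 0, 0, 0],
    [0, 0, 1.5, 0, 0, 0],
  ],
)

```text
t: 32.42
ee_pos: [534.2, -181.2, 218.0]
orientation: [-2.353, -2.079, 0.007]
ft_force: [-6.6, 0.5, 14.7]
width: 29.2
```

```bash
python3 - <<'E'
from h import *
st(); print(tor(ctrl.get_obs()["ee_pos"]))
E
```

```text
t 32.42 pos [ 534.2 -181.2  218. ] yaxis ang -0.124 zax [-0.004 -0.002 -1.   ] q [-0.347  0.342  1.768 -0.003  1.035 -0.221] F [-6.6  0.5 14.7] w 29.2
[ -1.92176738 -30.24364496]
```

Seated. I'll release and rise.

move_arm(
  deltas=[
    [0, 0, -0.5, 0, 0, 0],
    [0, 0, 0, 0, 0, 0],
    [0, 0, 0, 0, 0, 0],
    [0, 0, 0, 0, 0, 0],
  ],
  hand=-0.05,
)

```text
t: 32.75
ee_pos: [536.6, -181.8, 221.7]
orientation: [2.351, 2.077, -0.001]
ft_force: [-0.4, -0.2, -0.6]
width: 45.9
```

move_arm(
  deltas=[
    [0, 0, -10, 0, 0, 0],
    [0, 0, -25, 0, 0, 0],
    [0, 0, -40, 0, 0, 0],
    [0, 0, -40, 0, 0, 0],
    [0, 0, 0, 0, 0, 0],
  ],
)

```text
t: 33.17
ee_pos: [535.7, -181.2, 342.7]
orientation: [2.353, 2.079, -0.003]
ft_force: [0.9, -0.7, 0.5]
width: 46.3
```

```bash
python3 - <<'E'
from h import *
w=grab("wrist","41"); d=grab("scene","41"); s=grab("side","41"); crop(s,200,100,400,230,4,"pics/c41.png")
for y in (-30,30,90): print(y,capprof(w,y-24,y+24),'far',capprof(w,y-24,y+24,60,84))
P=cloud(w);Q=P.reshape(-1,3);L=np.c_[(Q[:,:2]-RK)@np.array([[np.cos(RA),-np.sin(RA)],[np.sin(RA),np.cos(RA)]]),Q[:,2]]
for y in (-30,30,90): print(y,[float(np.percentile(L[(abs(L[:,1]-y)<14)&(abs(L[:,0]-x)<5)&(L[:,2]>200)&(L[:,2]<262),2],95).round(1)) for x in (-45,-25,-5,15,35) if ((abs(L[:,1]-y)<14)&(abs(L[:,0]-x)<5)&(L[:,2]>200)&(L[:,2]<262)).sum()])
st()
E
```

```text
-30 [(-48, 246.1), (-44, 247.6), (-40, 247.6), (-36, 247.6), (-32, 247.8), (-28, 247.9), (-24, 247.9), (-20, 247.6), (-16, 247.5), (-12, 246.4)] far [(-48, 248.9), (-44, 250.5), (-40, 250.6), (-36, 250.7), (-32, 251.1), (-28, 250.9), (-24, 250.9), (-20, 250.6), (-16, 250.4), (-12, 249.6)]
30 [(12, 245.1), (16, 247.6), (20, 247.7), (24, 247.6), (28, 247.9), (32, 247.9), (36, 247.6), (40, 247.6), (44, 247.6), (48, 246.8)] far [(12, 243.8), (16, 250.2)]
90 [(72, 242.2), (76, 247.8), (80, 247.9), (84, 247.8), (88, 248.0), (92, 247.9), (96, 247.7), (100, 247.4), (104, 247.3), (108, 246.5)] far []
-30 [245.9, 246.2, 246.4, 246.8, 247.3]
30 [245.8, 246.0, 246.4, 246.6, 247.1]
90 [245.8, 246.0, 246.5, 246.9, 247.1]
t 33.32 pos [ 532.4 -180.   334.9] yaxis ang -0.124 zax [-0.01   0.001 -1.   ] q [-0.346  0.223  1.647 -0.003  1.282 -0.221] F [ 0.4  0.7 -0.4] w 45.7
```

View pics/wrist41.png

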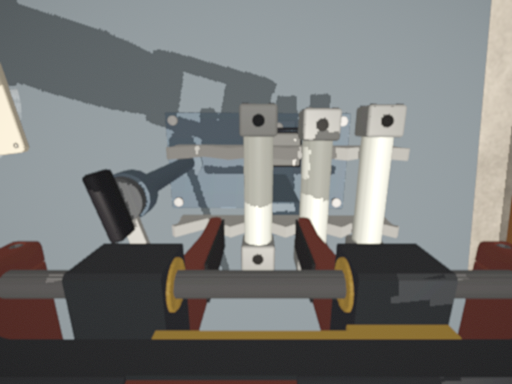

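View pics/c41.png

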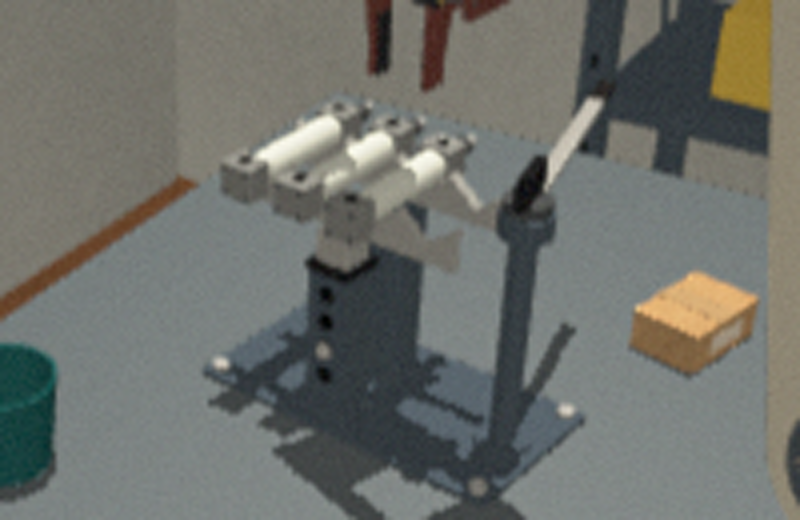

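View pics/scene41.png

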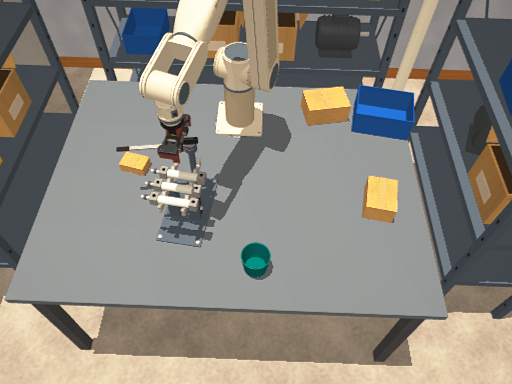

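```bash
python3 - <<'E'
from h import *
plan([403,-168,360],down(0.113),5)
E
```

```text
t 33.32 pos [ 532.4 -180.   334.9] yaxis ang -0.124 zax [-0.01   0.001 -1.   ] q [-0.346  0.223  1.647 -0.003  1.282 -0.221] F [ 0.4  0.7 -0.4] w 45.7
[-0.8, -26.0, -4.7, -0.002, -0.0, -0.047]
[0.4, -26.0, -4.8, -0.002, -0.0, -0.047]
[1.7, -26.0, -4.9, -0.002, -0.0, -0.047]
[2.9, -25.9, -4.9, -0.002, -0.0, -0.047]
[4.1, -25.7, -5.0, -0.002, -0.0, -0.047]
```

move_arm(
  deltas=[
    [-1, -24, -15, -0.002, 0, -0.047],
    [0.5, -26, -8, -0.002, 0, -0.047],
    [1.7, -26, 0, -0.002, 0, -0.047],
    [2.9, -26, 0, -0.002, 0, -0.047],
    [4, -22, 0, -0.002, 0, -0.047],
  ],
  hand=-0.2,
)

```text
t: 33.73
ee_pos: [404.0, -166.8, 351.3]
orientation: [-2.072, -2.343, 0.007]
ft_force: [-0.7, -1.4, -0.6]
width: 52.7
```

```bash
python3 - <<'E'
from h import *
w=grab("wrist","42"); plan([403,-168,310],down(0.113),2)
P=cloud(w); g=w["frame"].max(-1); m=(g<45)&(P[...,2]>284)&(P[...,2]<298)
Q=P[m];print(len(Q)); r=cv2.minAreaRect(Q[:,:2].astype(np.float32)); print(r)
E
```

```text
t 33.78 pos [ 400.3 -165.9  350.8] yaxis ang 0.125 zax [-0.016  0.007 -1.   ] q [-0.42  -0.005  1.871 -0.     1.294 -0.545] F [-2.7  1.4 -0.8] w 52.5
[-1.4, 1.5, 20.4, -0.008, -0.004, 0.006]
[-1.3, 1.4, 20.4, -0.008, -0.004, 0.006]
878
((402.4141540527344, -163.40701293945312), (12.963390350341797, 57.19445037841797), 7.458584785461426)
```

View pics/wrist42.png

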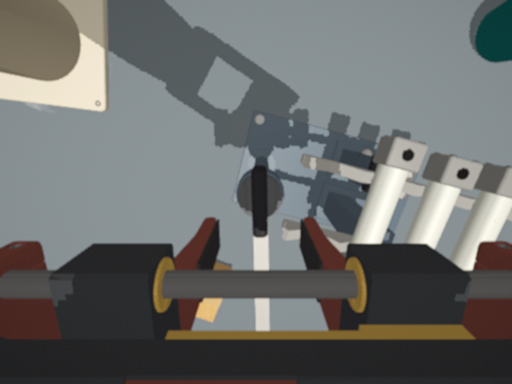

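move_arm(
  deltas=[
    [-1, 1.5, 20, -0.008, -0.004, 0],
    [-1, 1.5, 25, -0.006, -0.004, 0],
    [0, 0, 20, 0, 0, 0],
    [0, 0, 8, 0, 0, 0],
  ],
)

```text
t: 34.12
ee_pos: [399.5, -166.6, 273.8]
orientation: [-2.079, -2.353, 0.001]
ft_force: [0.9, 0.6, 0.9]
width: 52.7
```

```bash
python3 - <<'E'
from h import *
plan([402.5,-166.5,269],down(0.125),1)
E
```

```text
t 34.12 pos [ 399.5 -166.6  273.8] yaxis ang 0.123 zax [-0.002  0.001 -1.   ] q [-0.423  0.067  1.979  0.     1.098 -0.546] F [0.9 0.6 0.9] w 52.7
[-0.3, 3.0, 4.8, -0.002, -0.001, -0.002]
```

move_arm(
  deltas=[
    [0, 2, 4, 0, 0, 0],
    [0, 0.5, 1, 0, 0, 0],
    [0, 0, 1, 0, 0, 0],
    [0, 0, 0, 0, 0, 0],
    [0, 0, 0, 0, 0, 0],
  ],
  hand=1,
)

```text
t: 34.53
ee_pos: [401.1, -165.5, 265.0]
orientation: [-2.075, -2.347, 0.004]
ft_force: [0.2, 0.1, -0.2]
width: 22.9
```

move_arm(
  deltas=[
    [0, 0, 0, 0, 0, 0],
    [0, 0, 0, 0, 0, 0],
    [0, 0, 0, 0, 0, 0],
    [0, 0, 0, 0, 0, 0],
  ],
)

```text
t: 34.87
ee_pos: [402.8, -165.7, 265.8]
orientation: [-2.075, -2.351, 0.001]
ft_force: [1.4, -0.7, -4.8]
width: 14.2
```

```bash
python3 - <<'E'
from h import *
o,R=st(); print(R.inv().apply(np.array([402.6,-166.4,o["ee_pos"][2]])-o["ee_pos"]))
E
```

```text
t 34.87 pos [ 402.8 -165.7  265.8] yaxis ang 0.125 zax [-0.005  0.003 -1.   ] q [-4.180e-01  8.300e-02  1.981e+00  1.000e-03  1.082e+00 -5.430e-01] F [ 1.4 -0.7 -4.8] w 14.2
[-0.69987912 -0.27367813 -0.00130148]
```

move_arm(
  deltas=[
    [0, 0, 0, 0, 0, -0.1],
    [0, 0, 0, 0, 0, -0.12],
    [0, 0, 0, 0, 0, -0.12],
    [0, 0, 0, 0, 0, -0.12],
    [0, 0, 0, 0, 0, -0.12],
  ],
)

```text
t: 35.28
ee_pos: [402.7, -165.6, 265.8]
orientation: [-1.29, -2.859, -0.003]
ft_force: [2.2, 0.8, -4.9]
width: 13.9
```

```bash
python3 - <<'E'
from h import *
st(); print(ctrl.get_obs()["moment"]); w=grab("wrist","43")
E
```

```text
t 35.28 pos [ 402.7 -165.6  265.8] yaxis ang 0.723 zax [-0.004  0.004 -1.   ] q [-0.419  0.083  1.982  0.002  1.082 -1.142] F [ 2.2  0.8 -4.9] w 13.9
[-0.02463659 -0.4067139  -0.40063671]
```

View pics/wrist43.png

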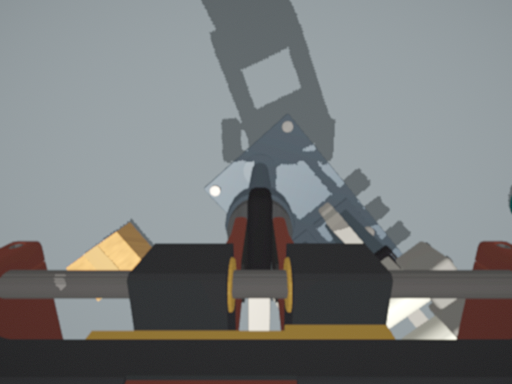

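move_arm(
  deltas=[
    [0, 0, 0, 0, 0, -0.12],
    [0, 0, 0, 0, 0, -0.12],
  ],
)

```text
t: 35.5
ee_pos: [402.2, -165.1, 265.9]
orientation: [-0.943, -2.99, -0.006]
ft_force: [-2.7, 2.4, -1.5]
width: 15.2
```

```bash
python3 - <<'E'
from h import *
st(); print(ctrl.get_obs()["moment"]); s=grab("side","44"); crop(s,200,90,400,220,4,"pics/c44.png")
E
```

```text
t 35.50 pos [ 402.2 -165.1  265.9] yaxis ang 0.960 zax [-0.005  0.005 -1.   ] q [-0.419  0.082  1.982  0.003  1.083 -1.38 ] F [-2.7  2.4 -1.5] w 15.2
[ 0.57829046  0.3646591  -0.90655442]
```

View pics/c44.png

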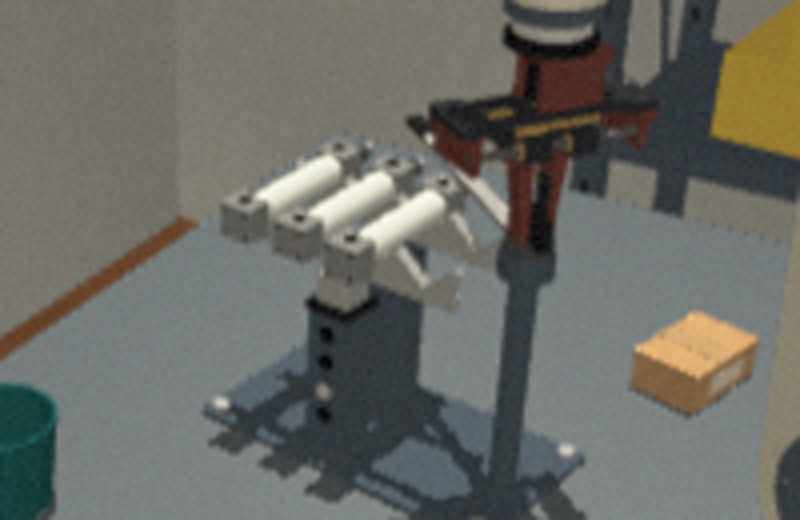

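```bash
python3 - <<'E'
from h import *
st(); print(ctrl.get_obs()["moment"]); d=grab("scene","45"); crop(d,110,120,240,240,5,"pics/c45.png"); w=grab("wrist","45"); o=ctrl.get_obs(); st(o); print(o["moment"])
P=cloud(d); 
Q=P.reshape(-1,3);L=np.c_[(Q[:,:2]-RK)@np.array([[np.cos(RA),-np.sin(RA)],[np.sin(RA),np.cos(RA)]]),Q[:,2]]
k=(L[:,2]>254)&(L[:,2]<270)&(np.hypot(L[:,0],L[:,1]+162)<285)&(np.hypot(L[:,0],L[:,1]+162)>60)
a=np.arctan2(L[k,1]+162,L[k,0]); print(k.sum(),np.percentile(a,[10,50,90]),np.pi/2-1.3)
E
```

```text
t 35.55 pos [ 402.1 -165.2  265.9] yaxis ang 0.967 zax [-0.005  0.005 -1.   ] q [-0.419  0.082  1.982  0.003  1.083 -1.387] F [-0.8  0.5 -2.9] w 14.9
[ 0.12498006  0.06235199 -0.57469938]
t 35.65 pos [ 402.3 -165.5  265.8] yaxis ang 0.954 zax [-0.005  0.004 -1.   ] q [-0.419  0.082  1.982  0.002  1.083 -1.374] F [-0.7 -0.1 -3. ] w 14.1
[-0.00736561  0.01896703  0.10841837]
291 [0.96273385 1.0163818  1.19751583] 0.2707963267948965
```

View pics/c45.png

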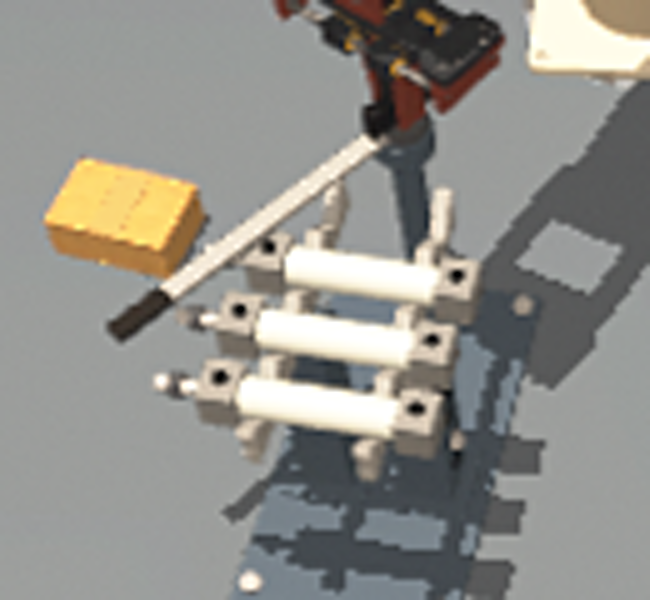

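View pics/wrist45.png

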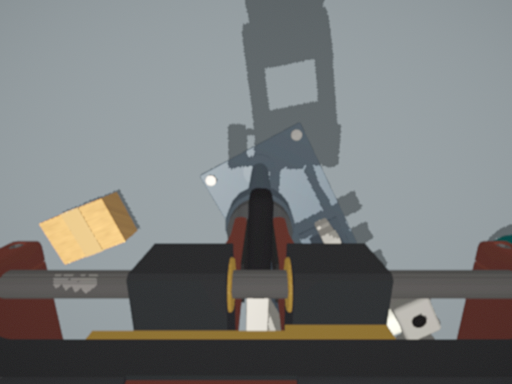

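move_arm(
  deltas=[
    [0, 0.3, 0, 0, 0, -0.07],
    [0, 0, 0, 0, 0, -0.08],
    [0, 0, 0, 0, 0, -0.08],
  ],
)

```text
t: 35.9
ee_pos: [402.2, -165.6, 265.8]
orientation: [-0.618, -3.075, -0.003]
ft_force: [-0.3, 0.7, -3.8]
width: 13.7
```

```bash
cat >> h.py <<'E'
def barang(d):
    P=cloud(d);Q=P.reshape(-1,3);L=np.c_[(Q[:,:2]-RK)@np.array([[np.cos(RA),-np.sin(RA)],[np.sin(RA),np.cos(RA)]]),Q[:,2]]
    r=np.hypot(L[:,0],L[:,1]+162);k=(L[:,2]>255)&(L[:,2]<268)&(r<285)&(r>120)&(L[:,0]>-25)
    a=np.arctan2(L[k,1]+162,L[k,0]);print('bar pts',k.sum(),'keeper',(np.percentile(a,[10,50,90])-0.271).round(3))
E
python3 - <<'E'
from h import *
o=ctrl.get_obs(); st(o); print(o["moment"]); d=grab("scene","46"); barang(d); o=ctrl.get_obs(); st(o); print(o["moment"]); barang(load("scene","45"));barang(load("scene","4"));barang(load("scene","0"))
E
```

```text
t 35.90 pos [ 402.2 -165.6  265.8] yaxis ang 1.174 zax [-0.005  0.003 -1.   ] q [-4.190e-01  8.200e-02  1.982e+00  1.000e-03  1.082e+00 -1.593e+00] F [-0.3  0.7 -3.8] w 13.7
[ 0.20291407 -0.26050829 -0.15941134]
bar pts 200 keeper [0.987 1.027 1.065]
t 35.95 pos [ 402.1 -165.7  265.9] yaxis ang 1.180 zax [-0.005  0.003 -1.   ] q [-4.190e-01  8.200e-02  1.982e+00  1.000e-03  1.083e+00 -1.598e+00] F [-0.  -0.9 -5.1] w 14.2
[-0.07426674 -0.15036307  0.21203162]
bar pts 214 keeper [0.698 0.743 0.903]
bar pts 158 keeper [-0.034  0.01   0.047]
bar pts 176 keeper [1.271 1.306 1.338]
```

Keeper is at about 1.03, already at the detent. I'll finish the turn to the stop.

move_arm(
  deltas=[
    [0, 0, 0, 0, 0, -0.08],
    [0, 0, 0, 0, 0, -0.08],
    [0, 0, 0, 0, 0, -0.07],
    [0, 0, 0, 0, 0, -0.05],
  ],
)

```text
t: 36.28
ee_pos: [402.1, -165.9, 265.9]
orientation: [-0.193, -3.13, -0.002]
ft_force: [1.1, 1.4, -3.6]
width: 14.1
```

```bash
python3 - <<'E'
from h import *
o=ctrl.get_obs(); st(o); print(o["moment"]); d=grab("scene","47"); barang(d)
E
```

```text
t 36.28 pos [ 402.1 -165.9  265.9] yaxis ang 1.447 zax [-0.005  0.002 -1.   ] q [-0.418  0.082  1.982 -0.     1.082 -1.866] F [ 1.1  1.4 -3.6] w 14.1
[ 0.17631845 -0.16956678  0.01186384]
bar pts 185 keeper [1.261 1.3   1.34 ]
```

move_arm(
  deltas=[
    [0, 0, 0, 0, 0, 0],
    [0, 0, 0, 0, 0, 0],
    [0, 0, 0, 0, 0, 0],
    [0, 0, 0, 0, 0, 0],
  ],
  hand=-0.2,
)

```text
t: 36.67
ee_pos: [403.0, -166.5, 267.2]
orientation: [-0.214, -3.132, 0.0]
ft_force: [0.6, 0.6, 0.4]
width: 37.0
```

move_arm(
  deltas=[
    [0, 0, -10, 0, 0, 0],
    [0, 0, -30, 0, 0, 0],
    [0, 0, -40, 0, 0, 0],
    [0, 0, -30, 0, 0, 0],
  ],
)

```text
t: 37.0
ee_pos: [399.8, -165.1, 377.0]
orientation: [-0.221, -3.118, -0.007]
ft_force: [0.2, 0.3, 0.4]
width: 52.7
```

move_arm(
  deltas=[
    [25, 0, 0, 0, 0, 0],
    [25, -10, 0, 0, 0, 0],
    [0, 0, 0, 0, 0, 0],
  ],
)

```text
t: 37.25
ee_pos: [351.7, -169.4, 388.1]
orientation: [-0.223, -3.133, 0.003]
ft_force: [0.7, 0.7, 0.3]
width: 53.0
```

```bash
python3 - <<'E'
from h import *
o=ctrl.get_obs(); st(o); d=grab("scene","48"); barang(d); s=grab("side","48"); w=grab("wrist","48")
crop(d,110,110,270,240,5,"pics/c48.png"); crop(s,190,90,400,240,3.8,"pics/c48s.png")
for y in (-30,30,90): print(y,'near',capprof(w,y-22,y+22),'far',capprof(w,y-22,y+22,60,84))
E
```

```text
t 37.25 pos [ 351.7 -169.4  388.1] yaxis ang 1.428 zax [-0.001 -0.002 -1.   ] q [-0.478 -0.123  1.897 -0.002  1.368 -1.906] F [0.7 0.7 0.3] w 53.0
bar pts 189 keeper [1.263 1.303 1.34 ]
-30 near [(-50, 240.4), (-46, 246.7), (-42, 247.7), (-38, 247.5), (-34, 247.5), (-30, 248.0), (-26, 247.9), (-22, 247.8), (-18, 247.7), (-14, 247.3)] far [(-50, 241.2), (-46, 247.5), (-42, 250.3), (-38, 250.3), (-34, 250.7), (-30, 250.6), (-26, 250.6), (-22, 250.4), (-18, 250.3), (-14, 250.0)]
30 near [] far []
90 near [] far []
```

View pics/c48.png

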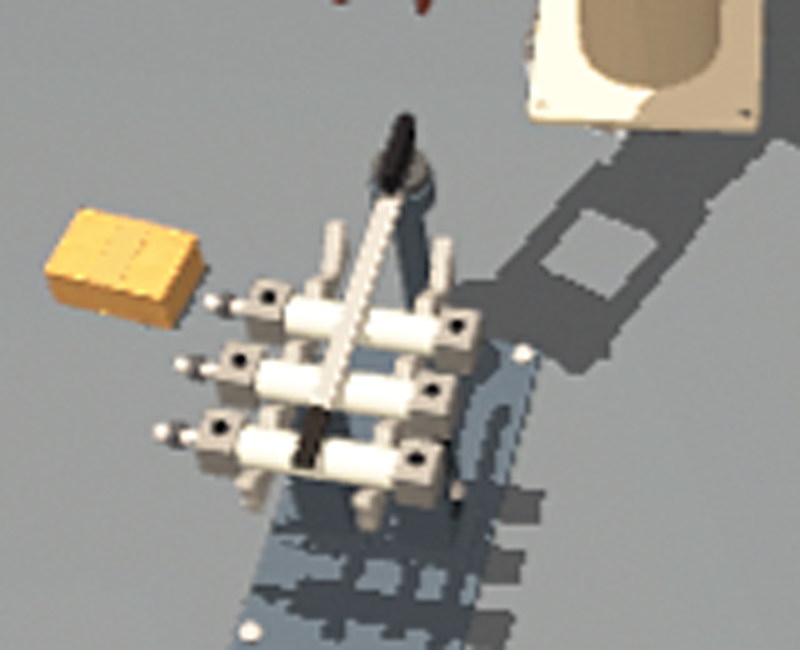

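View pics/c48s.png

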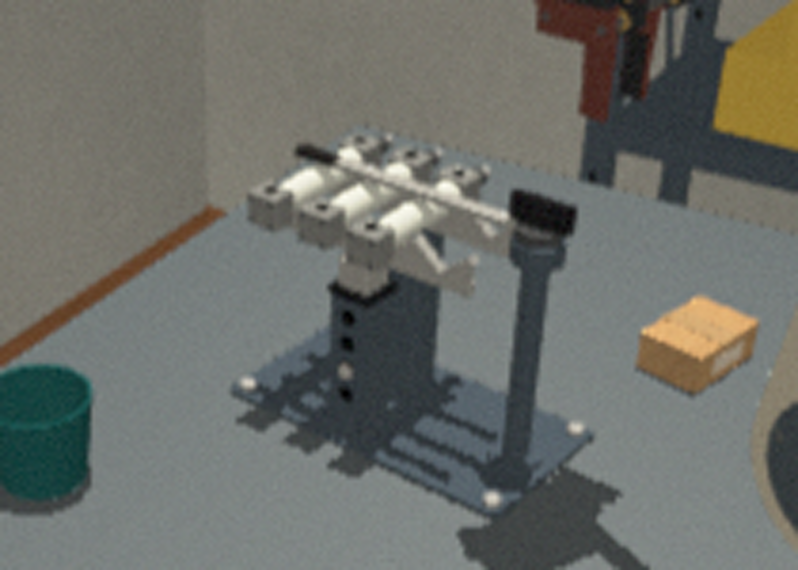

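View pics/wrist48.png

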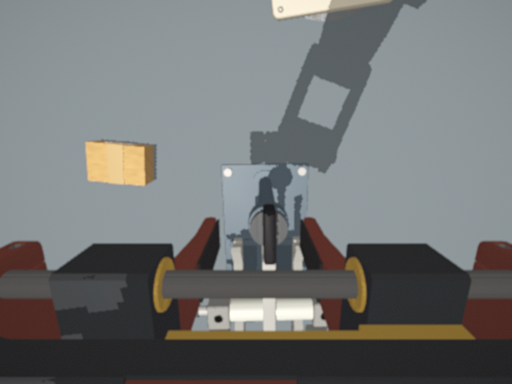

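The bar is shut across all three cylinders. In the side crop the button sits at the level hole (345,370), and the gripper is clear. I'll hand in.

```bash
python3 -c "
from workcell import ctrl
print(ctrl.close_job())"
```

```text
the job is handed in; nothing more can be done
None
```

The job is done and handed in at about 37 s of the 210 s allowed. All three cylinders are on the rack with the keeper shut across them.

**What I did**
- I opened the keeper by its knob.
- I pressed the button twice, letting the saddle down from +60 to +30 to level, and stopped there.
- Three of the four cylinders were on the bench. I laid them in places 2, 3 and 4, counted from the keeper post, and left place 1 empty.
- I turned the knob back to the stop, released it and moved the arm clear.

**Last checks**
- **Keeper:** it measured 1.30 rad (shut) after I let go, with the bar across all three cylinders.
- **Saddle:** the button showed in the level hole, and the saddle crests measured about 237 mm against the expected 238 mm.
- **Cylinders:** before the keeper was shut, all three barrel tops read 246–247 mm across both saddles, with the end caps outside. Afterwards only the place 2 cylinder's caps could be measured again, and they were unchanged. The other two I checked by eye in the pictures.
- **Cartons and tub:** I didn't touch them, and they look in place in the pictures.

**What did not go cleanly**
- The first press slid off the button without releasing the saddle.
- On the second lowering, the closed fingertips briefly pushed the post sleeve with about 57 N at the wrist. That is below the 120 N wrist limit. It is above the 40 N limit for the arm and gripper body, though only the fingertips should have been touching.
- One cylinder on the bench was knocked aside by about 3 cm, so I measured it again before picking it up.
- The grip slackened once, about 35 mm above place 3, and the cylinder dropped into its notches rolled about 18°. I gripped it again and levelled it so its caps would clear the bar.
- While closing the keeper, the moment briefly reached 0.9 N·m at the detent, then settled.

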